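# Change the batch in the tilting-bowl finisher

### The arm

A 7-joint arm with a two-finger parallel gripper is mounted at the origin on the work surface. World frame = base frame: x ahead of the robot, y to its left, z up, the work surface at z = 0. Lengths are in m, angles in rad, forces in N, time in s.
With the tool pointing down it reaches from about 0.425 to 0.925 m from the base axis. Payload 6.8 kg.
Tool frame: the origin (TCP) lies midway between the tips of the shut fingers; the grasp point (between the pads) lies 19 mm behind it; z points along the fingers, y is the direction in which the jaws open and shut (so a half turn about z gives the same grasp; the last joint's range is limited). The gripper opens to 85 mm and grips with 20 to 120 N. Pads are 22 mm wide; open, the fingers measure 114 mm over their backs; the gripper's body (76 mm by 85 mm) begins 54 mm behind the grasp point. The pads swing forward as they close: fully open they stand 13 mm farther back than shut.
Start: joints at [-1.42, 0.477, 0.022, 1.555, -0.011, 1.109, -0.083], TCP at [0.173, 0.653, 0.199] pointing down, gripper open.
Joint ranges: [-2.96, 2.96], [-0.34, 2.1], [-1.41, 1.46], [0.24, 2.44], [-1.37, 4.51], [0.17, 1.92], [-2.96, 2.96]. Speed limits (rad/s): [2.39, 2.39, 3.14, 3.14, 3.14, 3.14, 3.14].

### API

Orientations are given as a rotation vector (axis times angle).
In Python, from bench import r, imaging gives the robot as it stands.
- The arm moves only by the tool jog_arm, never from a script. Its argument "rows" is a list of rows, each an object with "delta_rot": the turn, a rotation vector about the tool's x, y, z in degrees, a list of three; "xyz": the shift along the tool's x, y, z in cm, a list of three; "fingers": the closure, from 0 (fully open) to 1 (shut). A call has exactly 5 rows; each row is the pose to reach, as a shift and turn from the pose measured when the call began, along the tool's axes at that moment; what a row does not reach only later rows make up. A row lasts 1/12 s, in which the tool goes at most 41.7 mm and 7.16 degrees, less where a joint would pass 70% of its speed; a pose out of reach is approached as far as the arm can. A call with a gripper value outside its range is refused whole. The fingers move at their own pace and stop on an object; "grip_force" is the grip in N (left out, the last holds). Time passes only in rows, so rows that repeat a pose let the fingers close, or fill a call up. It gives the time, the measured TCP pose, the force and the opening at its end, in the units of the state.
- r.get_obs(): the state, without advancing time (a new reading comes with each control period).
- imaging.grab_frame(name): name is "scene" or "top" or "wrist"; returns the picture (384x512x3 uint8, blue, green, red); there is no depth.
- imaging.camera_info(name): a dict with "camera_matrix" (3x3 intrinsics, pixels), "k1" (the pictures are not rectified: a ray, as slopes to the right and down, at radius r is drawn at 1 + k1 r^2 times it, then the intrinsics apply), "xyz" and "attitude" of the camera in the world. Camera axes: x right, y down, z forward; pixel columns grow to the right and rows downward; lengths in m; the calibration is good to about 2 mm. A picture is of the moment at which its call begins: read the wrist's pose just before it. camera_info takes no time and is no camera call; for the wrist camera it gives the pose at the moment of the call.
- r.hand_in(): hands the job in, once; it reports no verdict.
Trained networks look in the newest picture that a camera, given by its name, has taken for a name from the list of things; names that differ only in an ending like _2 or _b are one class to them, and where a whole thing is asked for, a point or a joint stands for the part that bears it (a point fixed in the world has none). Each returns a list of dicts, best first, with "conf" (0 to 1); they miss things now and then, are a little off and sometimes report something else, mostly with a low value. They report only what shows in the picture. A call takes as long as a camera call.
- imaging.find_in(camera, query): "position" ([column, row] in pixels, amid what is visible of it).
- imaging.cut_out(camera, query): "region" (384x512 bool, what is visible of it) and "position" ([column, row] in pixels, amid what is visible of it).
- imaging.tip_of(camera, query): "position" ([column, row] in pixels: a listed point, or the origin of a listed thing).
The state is a dict: "clock": time; "joints": joint angles; "qvel": joint speeds; "tau": joint torques, N m; "tcp_pos": TCP position; "orientation": TCP orientation; "contact_force": force on the tool from outside, world axes, zero at the start; "moment": the same for the moment, N m; "grip_width": finger opening in m.
Only numpy, scipy, OpenCV 4.12 (cv2) and the standard library are available. Lean on these libraries where they do the work, as an engineer would, in place of code of your own. Each camera call takes 0.05 s, during which the arm holds its last target.

### The job

Change the batch in the finishing machine: tip the bowl by its orange bar until all the polished amber rests have slid into the tray, swing it fully upright again and lock it with the red-headed pin, feeling along the slot until the pin drops into the hidden hole and sits fully home. Then put all the rough green rests into the bowl and, last of all, throw the start switch on. Leave the polished rests in the tray and do not disturb the tape, the cup or the sanding block.

Things in the scene. Friction and masses are not known exactly. Their poses are not given: they have to be found in the camera images.
- machine: grey bench machine, fixed: base 360 x 300 x 12 mm, two pedestals (56 mm in x, 62 in y) 120 mm to either side, a blue bowl hung between them, a pale open tray under and ahead of the bowl. Origin at bench height below the bowl's tilt axis (165 mm up), midway between the pedestals; x towards the tray's outer end, away from the robot (within 12 deg); y along the tilt axis, towards the lock
- bowl (a joint): tilt of the bowl, rad: 0 = upright, against its stop; grows as the mouth swings over towards the tray (about the machine's +y); end stop at 2.6. The pivot is stiff (about 0.5 N m) and stays where it is left. The rests slide out beyond about 2.2
- bowl_center (a point): centre of the open round bowl, on the tilt axis. Bowl 120 mm high: inner floor 54 mm below this point, rim 60 mm above it when upright; inner radius 47 mm at the floor, 53 mm at the rim, rim 61 mm outside. Its z points out of the mouth, y along the tilt axis
- handle (a point): middle of the bowl's orange tipping bar: round, 14 mm diameter, 98 mm long, parallel to the tilt axis (machine's y), on two side rods 43 mm either side; 125 mm from the tilt axis. Bowl upright: at the axis's height, on the robot's side, the rods level. Tipping carries it up over the top and down on the tray's side
- slot (a point): centre of the slot's top face in the bowl's steel lock tongue (6 mm plate). Upright: 219.5 mm up, at x -20, y +117 mm of the machine. Slot 10.5 mm wide (machine x), 30.5 long (machine y). A fixed keeper lies hidden 6.5 mm below its top; the keeper's pin hole (9.5 mm wide, 28 deep) is centred across the slot, but anywhere up to 8 mm either way along it: unknown, to be felt for
- pin: lock pin, 70 g: shank 8 mm diameter, 31 mm long with a tapered nose (last 4 mm); above it a collar 18 mm diameter, 4 mm thick; then a red flat grip 16 mm (its x) by 26 mm (its y), 35 to 67 mm above the tip. Origin at the tip, z up along the pin. Fully home the collar lies on the tongue. Starts upright in the pin block
- pin_block: pale wooden block 60 x 60 x 40 mm, fixed, with a 9.5 mm hole 27 mm deep in its top in which the pin stands at the start; origin at the centre of its underside
- tray_floor (a point): centre of the tray's floor, 16 mm above the bench; tray 270 mm along the machine's x, 168 mm along its y, walls 46 mm high above the floor, 4 mm thick, open at the top; fixed to the machine
- switch (a joint): start switch, rad: 0 = off, lever leaning towards the robot; 1.0 = on, leaning towards the tray's side (turns about the machine's y). Stays where it is left; takes about 1.5 N at the tip
- switch_tip (a point): centre of the green ball (26 mm diameter) on the switch lever, 45 mm from its pivot, which is at x -90, y -125 mm of the machine, 94 mm up, on the grey control box; ball about 134 mm up when off or on. The other pedestal (197 mm high) stands 50 mm beyond it
- done0: polished amber bamboo chopstick rest, a small bar 42 x 18 x 14 mm (10 mm thick in the middle, an 8 mm long ridge across each end of its top); origin at the centre of its underside, x along the 42 mm length; 14 g, lies in the bowl at the start; None if absent
- done1: polished amber bamboo chopstick rest, a small bar 42 x 18 x 14 mm (10 mm thick in the middle, an 8 mm long ridge across each end of its top); origin at the centre of its underside, x along the 42 mm length; 14 g, lies in the bowl at the start; None if absent
- done2: polished amber bamboo chopstick rest, a small bar 42 x 18 x 14 mm (10 mm thick in the middle, an 8 mm long ridge across each end of its top); origin at the centre of its underside, x along the 42 mm length; 14 g, lies in the bowl at the start; None if absent
- done3: polished amber bamboo chopstick rest, a small bar 42 x 18 x 14 mm (10 mm thick in the middle, an 8 mm long ridge across each end of its top); origin at the centre of its underside, x along the 42 mm length; 14 g, lies in the bowl at the start; None if absent
- raw0: rough green bamboo chopstick rest, a small bar 42 x 18 x 14 mm (10 mm thick in the middle, an 8 mm long ridge across each end of its top); origin at the centre of its underside, x along the 42 mm length; 14 g, lies on the bench at the start; None if absent
- raw1: rough green bamboo chopstick rest, a small bar 42 x 18 x 14 mm (10 mm thick in the middle, an 8 mm long ridge across each end of its top); origin at the centre of its underside, x along the 42 mm length; 14 g, lies on the bench at the start; None if absent
- raw2: rough green bamboo chopstick rest, a small bar 42 x 18 x 14 mm (10 mm thick in the middle, an 8 mm long ridge across each end of its top); origin at the centre of its underside, x along the 42 mm length; 14 g, lies on the bench at the start; None if absent
- raw3: rough green bamboo chopstick rest, a small bar 42 x 18 x 14 mm (10 mm thick in the middle, an 8 mm long ridge across each end of its top); origin at the centre of its underside, x along the 42 mm length; 14 g, lies on the bench at the start; None if absent
- raw4: rough green bamboo chopstick rest, a small bar 42 x 18 x 14 mm (10 mm thick in the middle, an 8 mm long ridge across each end of its top); origin at the centre of its underside, x along the 42 mm length; 14 g, lies on the bench at the start; None if absent
- tape: roll of tan tape lying flat, 90 mm outer diameter, 24 mm high; origin at the centre of its underside; leave alone
- cup: small red lacquer cup, 66 mm diameter at the rim, 60 mm high, standing on the bench; origin at the centre of its underside; leave alone
- sanding_block: brown cork sanding block lying flat, 85 x 50 x 30 mm; origin at the centre of its underside; leave alone

How it is judged:
On the way, in this order (a step that is already met when the one before it is completed fails the run):
1. the bowl is tipped well over and every polished rest is out of it (value of joint bowl above 1.6 rad and distance between each of done0, done1, done2, done3 and bowl_center above 0.095 m), for 0.2 s.
2. the bowl is upright again and the lock pin is fully home in the hidden hole (value of joint bowl below 0.05 rad and angle between pin's own z axis and vertical below 0.1 rad and horizontal distance between pin and slot below 0.014 m and z of pin in the frame of slot between -0.045 and -0.026 m), for 0.2 s.
3. every rough rest lies in the bowl, with the switch still off (all of step 2 and horizontal distance between each of raw0, raw1, raw2, raw3, raw4 and bowl_center below 0.056 m and z of raw0 in the frame of bowl_center between -0.062 and 0.03 m and z of raw1 in the frame of bowl_center between -0.062 and 0.03 m and z of raw2 in the frame of bowl_center between -0.062 and 0.03 m and z of raw3 in the frame of bowl_center between -0.062 and 0.03 m and z of raw4 in the frame of bowl_center between -0.062 and 0.03 m and value of joint switch below 0.5 rad), for 0.2 s.
4. the switch is on (value of joint switch above 0.8 rad), for 0.2 s.
At the end, for the whole second after the job is handed in: The bowl is upright (tilt under 0.05 rad), the pin stands upright in the slot within 0.1 rad with its collar within about 5 mm of the tongue, all rough rests lie in the bowl, all polished rests lie in the tray, the switch is beyond 0.8 rad, and everything is at rest (all of step 2 and horizontal distance between each of raw0, raw1, raw2, raw3, raw4 and bowl_center below 0.056 m and z of raw0 in the frame of bowl_center between -0.062 and 0.03 m and z of raw1 in the frame of bowl_center between -0.062 and 0.03 m and z of raw2 in the frame of bowl_center between -0.062 and 0.03 m and z of raw3 in the frame of bowl_center between -0.062 and 0.03 m and z of raw4 in the frame of bowl_center between -0.062 and 0.03 m and x of done0 in the frame of tray_floor between -0.135 and 0.135 m and y of done0 in the frame of tray_floor between -0.086 and 0.086 m and z of done0 in the frame of tray_floor between -0.005 and 0.06 m and x of done1 in the frame of tray_floor between -0.135 and 0.135 m and y of done1 in the frame of tray_floor between -0.086 and 0.086 m and z of done1 in the frame of tray_floor between -0.005 and 0.06 m and x of done2 in the frame of tray_floor between -0.135 and 0.135 m and y of done2 in the frame of tray_floor between -0.086 and 0.086 m and z of done2 in the frame of tray_floor between -0.005 and 0.06 m and x of done3 in the frame of tray_floor between -0.135 and 0.135 m and y of done3 in the frame of tray_floor between -0.086 and 0.086 m and z of done3 in the frame of tray_floor between -0.005 and 0.06 m and value of joint switch above 0.8 rad and linear speed of each of raw0, raw1, raw2, raw3, raw4, done0, done1, done2, done3, pin below 0.03 m/s); the robot touches nothing.
It fails at once if the tape roll is moved by more than 40 mm or tipped over (distance of tape from where it was at the start of the episode above 0.04 m or angle between tape's own z axis and vertical above 0.5 rad).
It fails at once if the cup is moved by more than 40 mm or tipped over (distance of cup from where it was at the start of the episode above 0.04 m or angle between cup's own z axis and vertical above 0.5 rad).
It fails at once if the sanding block is moved by more than 40 mm or tipped over (distance of sanding_block from where it was at the start of the episode above 0.04 m or angle between sanding_block's own z axis and vertical above 0.5 rad).
It fails at once if the switch is thrown on while the bowl is not upright (value of joint switch above 0.7 rad and value of joint bowl above 0.2 rad).
Of done0, done1, done2, done3 only 2 to 4 are there at a start; the rules pass over those that are not, and their reading is None.
Of raw0, raw1, raw2, raw3, raw4 only 3 to 5 are there at a start; the rules pass over those that are not, and their reading is None.
At some moment in a run one of raw0, raw1, raw2, raw3, raw4 may be knocked a few centimetres aside while the robot is not near it.
It also fails if it takes over 210 s, if anything falls off the work surface, if the arm or the gripper's body presses on something with over 40 N, if the wrist force passes 120 N, or if a joint passes its speed limit or range.

## Working session

There is one attempt and no reset: what is moved stays moved. The work goes in short steps, Python scripts to look and compute and a tool call to move; the robot and the scene stay as the last step left them, time stands still between calls to the robot, and variables do not carry over. Pictures are saved under pics/ and viewed, and the job is handed in when it is done.

Besides the shell and the picture viewer there is one more tool, called after "Emit:" by a JSON object that holds its "api" and its "payload". jog_arm: Moves the arm, as the interface text tells. Its arguments: {"type":"object","properties":{"rows":{"type":"array","items":{"type":"object","properties":{"delta_rot":{"type":"array","items":{"type":"number"}},"xyz":{"type":"array","items":{"type":"number"}},"fingers":{"type":"number"}}}},"grip_force":{"type":"number"}},"required":["rows"]}

```bash
ls; mkdir -p pics
python3 - <<'E'
from bench import r, imaging
import cv2
print(r.get_obs())
for n in ["scene","top","wrist"]:
    print(n,imaging.camera_info(n))
    cv2.imwrite(f"pics/a_{n}.png",imaging.grab_frame(n))
E
```

```text
pics
{'clock': 0.0, 'joints': array([-1.42010729,  0.47779132,  0.02236936,  1.55644364, -0.01150869,
        1.10932417, -0.0830846 ]), 'qvel': array([ 3.57998613e-05, -1.69707200e-03, -4.92407689e-04, -5.75003192e-04,
        9.80242427e-05,  7.27745804e-04, -5.48423297e-04]), 'tau': array([ 3.40745892e-04, -5.96439064e+01,  1.60770714e+00, -2.81213075e+01,
        1.23617897e-02,  9.09469934e-03,  3.80202067e-06]), 'tcp_pos': array([0.17260639, 0.65188144, 0.19833554]), 'orientation': array([-4.05348286e-01, -3.11523519e+00,  2.88303420e-03]), 'contact_force': array([-0.34127342, -0.64649609,  0.066372  ]), 'moment': array([-0.01406316, -0.0487597 , -0.02570716]), 'grip_width': 0.08521924383140772}
scene {'camera_matrix': array([[355.68144066,   0.        , 257.3522149 ],
       [  0.        , 355.68144066, 195.36250508],
       [  0.        ,   0.        ,   1.        ]]), 'k1': 0.02882093225881132, 'xyz': array([1.35549312, 0.10632227, 0.74397306]), 'attitude': array([-1.58859389, -1.75176405,  0.89627018])}
top {'camera_matrix': array([[347.80260013,   0.        , 254.30413165],
       [  0.        , 347.80260013, 188.04854878],
       [  0.        ,   0.        ,   1.        ]]), 'k1': 0.027275155855785025, 'xyz': array([0.51786964, 0.00823203, 1.05078167]), 'attitude': array([-2.20135512,  2.21733541, -0.08038314])}
wrist {'camera_matrix': array([[284.08541072,   0.        , 253.11031005],
       [  0.        , 284.08541072, 189.64583601],
       [  0.        ,   0.        ,   1.        ]]), 'k1': 0.02127057044849962, 'xyz': array([0.09503422, 0.67328217, 0.37238733]), 'attitude': array([2.279271  , 1.75700106, 0.27686134])}
```

View pics/a_scene.png

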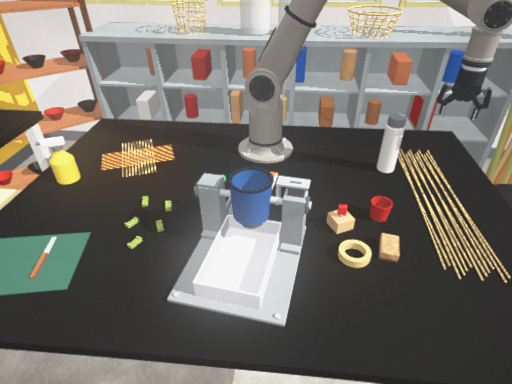

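View pics/a_top.png

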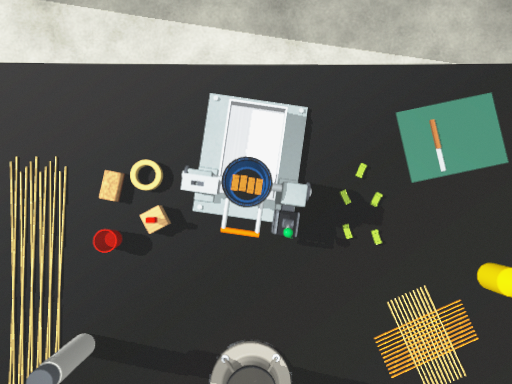

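View pics/a_wrist.png

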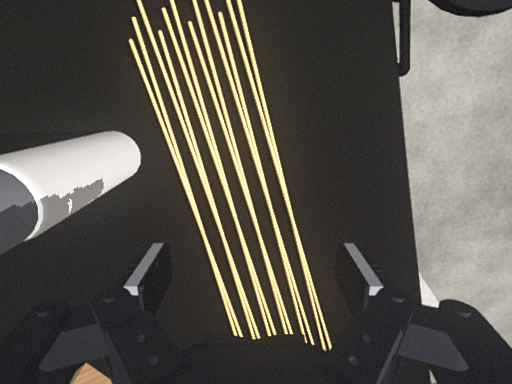

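```bash
cat > h.py <<'E'
from bench import r, imaging
import cv2, numpy as np
from scipy.spatial.transform import Rotation as R
def ray(ci,px):
    K=ci["camera_matrix"]; 
    d=np.array([(px[0]-K[0,2])/K[0,0],(px[1]-K[1,2])/K[1,1]])
    u=d.copy()
    for _ in range(20): u=d/(1+ci["k1"]*(u@u))
    v=R.from_rotvec(ci["attitude"]).apply([u[0],u[1],1.0])
    return np.array(ci["xyz"]),v
def atz(ci,px,z):
    o,v=ray(ci,px); return o+v*(z-o[2])/v[2]
def proj(ci,p):
    q=R.from_rotvec(ci["attitude"]).inv().apply(np.array(p)-ci["xyz"])
    u=q[:2]/q[2]; u=u*(1+ci["k1"]*(u@u)); K=ci["camera_matrix"]
    return np.array([K[0,0]*u[0]+K[0,2],K[1,1]*u[1]+K[1,2]])
def tri(c1,p1,c2,p2):
    o1,v1=ray(c1,p1);o2,v2=ray(c2,p2);v1/=np.linalg.norm(v1);v2/=np.linalg.norm(v2)
    s=np.linalg.lstsq(np.array([v1,-v2]).T,o2-o1,rcond=None)[0]
    a=o1+s[0]*v1;b=o2+s[1]*v2
    return (a+b)/2,np.linalg.norm(a-b)
def tool():
    o=r.get_obs(); return o["tcp_pos"],R.from_rotvec(o["orientation"]),o
def tl(p): # world target -> tool shift cm
    t,q,_=tool(); return q.inv().apply(np.array(p)-t)*100
def rot_to(Rt):
    t,q,_=tool(); return np.degrees((q.inv()*Rt).as_rotvec())
E
python3 - <<'E'
from h import *
ct,cs=imaging.camera_info("top"),imaging.camera_info("scene")
Z=dict(bowl_center=.165,handle=.165,slot=.2195,switch_tip=.134,pin=.013,pin_block=0,tray_floor=.016,tape=0,cup=0,sanding_block=0,raw0=0,machine=0)
imaging.grab_frame("top");imaging.grab_frame("scene")
for n,z in Z.items():
    a=imaging.tip_of("top",n); b=imaging.tip_of("scene",n)
    print(n,[(np.round(x["position"]),round(x["conf"],2),np.round(atz(ct,x["position"],z),4)[:2]) for x in a[:6]],'| S',[(round(x["conf"],2),np.round(atz(cs,x["position"],z),4)[:2]) for x in b[:6]])
print(r.get_obs()["clock"])
E
```

```text
bowl_center [(array([247., 184.]), 0.58, array([0.5713, 0.0034])), (array([247., 186.]), 0.27, array([0.5655, 0.0045]))] | S [(0.76, array([ 0.5581, -0.0007])), (0.28, array([0.4968, 0.1251]))]
handle [(array([241., 232.]), 0.68, array([0.4502, 0.021 ]))] | S [(0.89, array([0.447 , 0.0238]))]
slot [(array([197., 184.]), 0.73, array([0.5674, 0.1233]))] | S [(0.86, array([0.585 , 0.1237]))]
switch_tip [(array([287., 231.]), 0.61, array([ 0.4472, -0.1002]))] | S []
pin [(array([156., 217.]), 0.43, array([0.4826, 0.2724])), (array([359., 172.]), 0.38, array([ 0.6151, -0.3336]))] | S [(0.55, array([0.4623, 0.2712])), (0.38, array([0.6249, 0.2945])), (0.24, array([ 0.5619, -0.2801]))]
pin_block [(array([159., 219.]), 0.69, array([0.4762, 0.2683]))] | S [(0.93, array([0.483 , 0.2727]))]
tray_floor [(array([251., 153.]), 0.67, array([ 0.6711, -0.0097])), (array([378., 239.]), 0.15, array([ 0.4119, -0.383 ]))] | S [(0.77, array([ 0.668 , -0.0101])), (0.4, array([ 0.4513, -0.2808]))]
tape [] | S [(0.97, array([0.621, 0.301]))]
cup [(array([114., 240.]), 0.77, array([0.4162, 0.3972]))] | S [(0.85, array([0.4209, 0.4024]))]
sanding_block [(array([112., 186.]), 0.94, array([0.5778, 0.4071]))] | S [(0.62, array([0.5905, 0.4063])), (0.24, array([0.4315, 0.3991]))]
raw0 [(array([371., 201.]), 0.67, array([ 0.5275, -0.373 ])), (array([376., 234.]), 0.66, array([ 0.4277, -0.3856])), (array([344., 196.]), 0.64, array([ 0.5426, -0.292 ])), (array([346., 232.]), 0.59, array([ 0.4347, -0.2958])), (array([361., 172.]), 0.5, array([ 0.6157, -0.3445]))] | S [(0.64, array([ 0.4355, -0.2919])), (0.63, array([ 0.6172, -0.3398])), (0.58, array([ 0.4143, -0.3803])), (0.47, array([ 0.5288, -0.3908]))]
machine [(array([248., 189.]), 0.86, array([ 5.652e-01, -4.000e-04]))] | S [(0.67, array([ 0.5804, -0.0071]))]
1.45
```

Run:
```python
import cv2
a=cv2.imread("pics/a_top.png")
c=a[85:245,165:325]; cv2.imwrite("pics/a_topz.png",cv2.resize(c,(800,800),interpolation=cv2.INTER_CUBIC)[:,:][:600])
c=a[165:245,130:310]; cv2.imwrite("pics/a_topz2.png",cv2.resize(c,(800,356),interpolation=cv2.INTER_CUBIC))
```

```text
(no output)
```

View pics/a_topz.png

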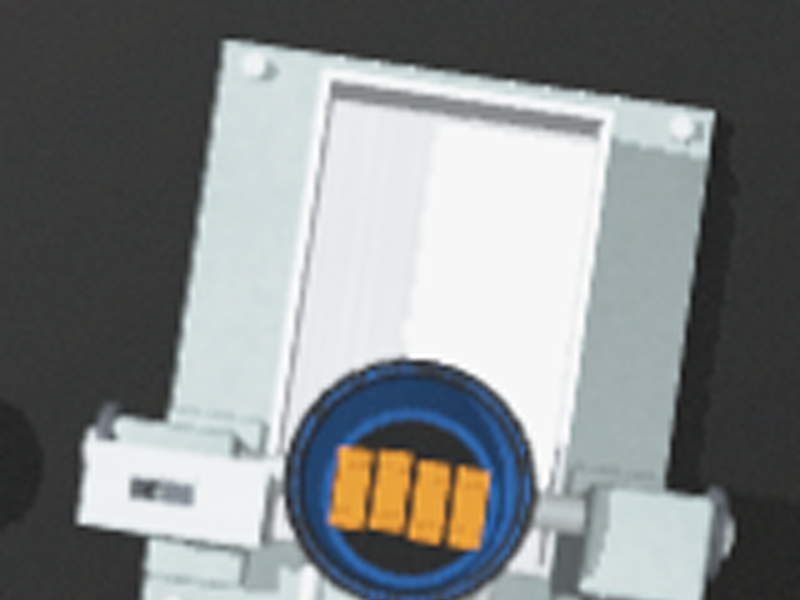

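View pics/a_topz2.png

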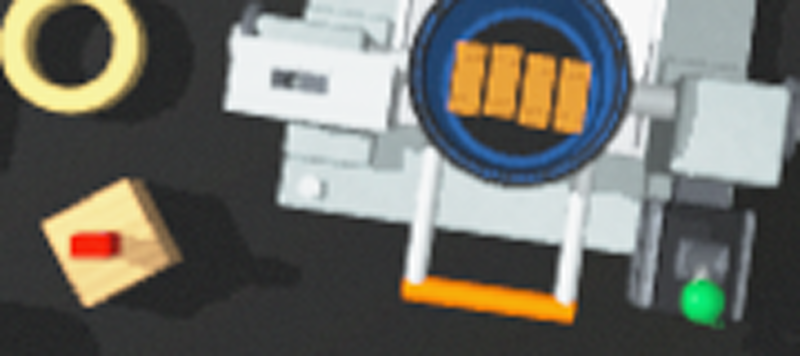

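Run:
```python
from h import *
ct=imaging.camera_info("top")
P=lambda x,y,z:atz(ct,(x,y),z)[:2]
A=P(209.6,93,.012);B=P(307.8,107.4,.012);d=A-B;print("base",A,B,np.linalg.norm(d),np.degrees(np.arctan2(-d[0],d[1])))
A=P(220.5,229.6,.165);B=P(259.6,235,.165);d=A-B;print("handle",(A+B)/2,np.linalg.norm(d),np.degrees(np.arctan2(-d[0],d[1])))
bc=P(247.3,182.2,.225);print("bowl",bc)
im=imaging.grab_frame("top");hsv=cv2.cvtColor(im,cv2.COLOR_BGR2HSV)
# orange handle mask
m=cv2.inRange(hsv,(8,150,120),(22,255,255));m[:220]=0;m[245:]=0;m[:,:200]=0;m[:,280:]=0
ys,xs=np.nonzero(m);W=np.array([P(x,y,.168) for x,y in zip(xs,ys)]);c=W.mean(0);u,s,v=np.linalg.svd(W-c);print("handle mask",c,v[0],np.degrees(np.arctan2(-v[0][0],v[0][1])),len(xs))
sl=P(197.2,183,.2195);print("slot",sl)
sw=P(287,231.5,.134);print("switch",sw)
for deg in (-6,-7,-8,-9,-10):
    th=np.radians(deg);Rm=np.array([[np.cos(th),-np.sin(th)],[np.sin(th),np.cos(th)]])
    print(deg,"O from slot",sl-Rm@[-.020,.117],"handle",c-Rm@[-.125,0],"switch",sw-Rm@[-.09-.0215,-.125],"bowl",bc)
```

```text
base [0.85502972 0.11453902] [ 0.81095232 -0.18201289] 0.29980969884179254 -8.454149159566207
handle [0.44820932 0.02280553] 0.0998754149363435 -8.396429370290685
bowl [0.57128056 0.00396109]
handle mask [0.44983207 0.02460557] [0.14897276 0.9888413 ] -8.56740100920686 228
slot [0.5704581  0.12333342]
switch [ 0.44667593 -0.09995708]
-6 O from slot [0.57811871 0.00488378] handle [0.57414731 0.01153952] switch [0.57063118 0.01270323] bowl [0.57128056 0.00396109]
-7 O from slot [0.57605031 0.00476813] handle [0.57390034 0.00937191] switch [0.57257849 0.01052275] bowl [0.57128056 0.00396109]
-8 O from slot [0.57398021 0.00468859] handle [0.57361558 0.00720894] switch [0.57448746 0.00830862] bowl [0.57128056 0.00396109]
-9 O from slot [0.57190903 0.00464519] handle [0.57329312 0.00505127] switch [0.57635749 0.00606152] bowl [0.57128056 0.00396109]
-10 O from slot [0.56983742 0.00463794] handle [0.57293304 0.00289955] switch [0.57818802 0.00378211] bowl [0.57128056 0.00396109]
```

```bash
cat >> h.py <<'E'
YAW=np.radians(-8.5); O=np.array([.573,.005,0])
MX=np.array([np.cos(YAW),np.sin(YAW),0]);MY=np.array([-np.sin(YAW),np.cos(YAW),0])
def M(x,y,z): return O+x*MX+y*MY+np.array([0,0,z])
def down(ydir): # tool down, jaws along ydir angle (rad)
    y=np.array([np.cos(ydir),np.sin(ydir),0]);z=np.array([0,0,-1.]);return R.from_matrix(np.array([np.cross(y,z),y,z]).T)
def plan(pts,ydir=None):
    np.set_printoptions(suppress=True,precision=2)
    t,q,o=tool();print("tcp",np.round(t,4),"yaxis",np.degrees(np.arctan2(*q.as_matrix()[:2,1][::-1])).round(2),"tilt",np.degrees(np.arccos(-q.as_matrix()[2,2])).round(2),"t",o["clock"],"w",round(o["grip_width"],4))
    for p in pts: print(np.round(p,4),"->",tl(p))
    if ydir is not None: print("rot",rot_to(down(ydir)))
E
python3 - <<'E'
from h import *
h=M(-.125,0,.165);print(h)
plan([[.3,.55,.32],[.45,.25,.32],h+[0,0,.12],h+[0,0,-.019]],YAW)
E
```

```text
[0.44937302 0.02347618 0.165     ]
tcp [0.17 0.65 0.2 ] yaxis 75.17 tilt 0.0 t 1.5 w 0.0854
[0.3  0.55 0.32] -> [-14.93  -6.66 -12.07]
[0.45 0.25 0.32] -> [-37.11 -31.82 -12.07]
[0.45 0.02 0.28] -> [-42.84 -53.73  -8.57]
[0.45 0.02 0.15] -> [-42.84 -53.73   5.33]
rot [-0.   -0.   83.67]
```

Emit:
{"api": "jog_arm", "payload": {"rows": [{"xyz": [-3, -1, -4], "delta_rot": [0, 0, 7], "fingers": 0.4}, {"xyz": [-6, -2.5, -8], "delta_rot": [0, 0, 14], "fingers": 0.4}, {"xyz": [-9.5, -4, -11], "delta_rot": [0, 0, 21], "fingers": 0.4}, {"xyz": [-13, -6, -12], "delta_rot": [0, 0, 28], "fingers": 0.4}, {"xyz": [-16, -8.5, -12], "delta_rot": [0, 0, 35], "fingers": 0.4}]}}

```text
clock: 1.92
tcp_pos: [0.2944, 0.5457, 0.3196]
orientation: [-1.33, -2.846, -0.009]
contact_force: [1.9, -0.1, 0.0]
grip_width: 0.0511
```

Run:
```python
from h import *
h=M(-.125,0,.165)
plan([[.45,.25,.32],h+[0,0,.12],h+[0,0,-.019]],YAW)
```

```text
tcp [0.29 0.55 0.32] yaxis 39.91 tilt 0.35 t 1.9167 w 0.0511
[0.45 0.25 0.32] -> [-32.66  -7.04  -0.17]
[0.45 0.02 0.28] -> [-50.01 -21.64   3.2 ]
[0.45 0.02 0.15] -> [-50.05 -21.71  17.1 ]
rot [ 0.2  -0.29 48.41]
```

Emit:
{"api": "jog_arm", "payload": {"rows": [{"xyz": [-4, -0.5, 0], "delta_rot": [0.2, -0.3, 7]}, {"xyz": [-8, -1, 0], "delta_rot": [0.2, -0.3, 14]}, {"xyz": [-12, -2, 0], "delta_rot": [0.2, -0.3, 21]}, {"xyz": [-16, -3, 0], "delta_rot": [0.2, -0.3, 28]}, {"xyz": [-20, -4, 0], "delta_rot": [0.2, -0.3, 35]}]}}

```text
$.rows[0]: bad value
```

Run:
```python
from h import *
h=M(-.125,0,.165)
plan([[.45,.25,.32],h+[0,0,.12],h+[0,0,-.019]],YAW)
```

```text
tcp [0.29 0.55 0.32] yaxis 39.91 tilt 0.35 t 1.9167 w 0.0511
[0.45 0.25 0.32] -> [-32.66  -7.04  -0.17]
[0.45 0.02 0.28] -> [-50.01 -21.64   3.2 ]
[0.45 0.02 0.15] -> [-50.05 -21.71  17.1 ]
rot [ 0.2  -0.29 48.41]
```

Fingers are required in each row.

Emit:
{"api": "jog_arm", "payload": {"rows": [{"xyz": [-4, -0.5, 0], "delta_rot": [0.2, -0.3, 7], "fingers": 0.4}, {"xyz": [-8, -1, 0], "delta_rot": [0.2, -0.3, 14], "fingers": 0.4}, {"xyz": [-12, -2, 0], "delta_rot": [0.2, -0.3, 21], "fingers": 0.4}, {"xyz": [-16, -3, 0], "delta_rot": [0.2, -0.3, 28], "fingers": 0.4}, {"xyz": [-20, -4, 0], "delta_rot": [0.2, -0.3, 35], "fingers": 0.4}]}}

```text
clock: 2.33
tcp_pos: [0.3927, 0.3647, 0.319]
orientation: [2.131, 2.308, 0.001]
contact_force: [1.0, 0.0, -0.0]
grip_width: 0.0511
```

Run:
```python
from h import *
h=M(-.125,0,.165)
plan([[.45,.25,.32],h+[0,0,.12],h+[0,0,-.019]],YAW)
```

```text
tcp [0.39 0.36 0.32] yaxis 4.56 tilt 0.05 t 2.3333 w 0.0511
[0.45 0.25 0.32] -> [-11.89   4.8   -0.1 ]
[0.45 0.02 0.28] -> [-34.47   2.93   3.39]
[0.45 0.02 0.15] -> [-34.47   2.92  17.29]
rot [ 0.05 -0.02 13.06]
```

Emit:
{"api": "jog_arm", "payload": {"rows": [{"xyz": [-4, 1, 0], "delta_rot": [0, 0, 6], "fingers": 0.4}, {"xyz": [-8, 1.5, 0], "delta_rot": [0, 0, 13], "fingers": 0.4}, {"xyz": [-12, 2, 0], "delta_rot": [0, 0, 13], "fingers": 0.4}, {"xyz": [-16, 2.5, 0], "delta_rot": [0, 0, 13], "fingers": 0.4}, {"xyz": [-20, 3, 0], "delta_rot": [0, 0, 13], "fingers": 0.4}]}}

```text
clock: 2.75
tcp_pos: [0.4386, 0.1657, 0.3192]
orientation: [-2.379, -2.052, -0.003]
contact_force: [1.1, -0.1, -0.1]
grip_width: 0.0511
```

Run:
```python
from h import *
h=M(-.125,0,.165)
plan([[.45,.25,.32],h+[0,0,.12],h+[0,0,-.019]],YAW)
cv2.imwrite("pics/b_w.png",imaging.grab_frame("wrist"))
```

```text
tcp [0.44 0.17 0.32] yaxis -8.44 tilt 0.1 t 2.75 w 0.0511
[0.45 0.25 0.32] -> [ 8.51 -0.11 -0.07]
[0.45 0.02 0.28] -> [-13.91   3.15   3.41]
[0.45 0.02 0.15] -> [-13.93   3.14  17.31]
rot [ 0.06 -0.07  0.06]
```

View pics/b_w.png

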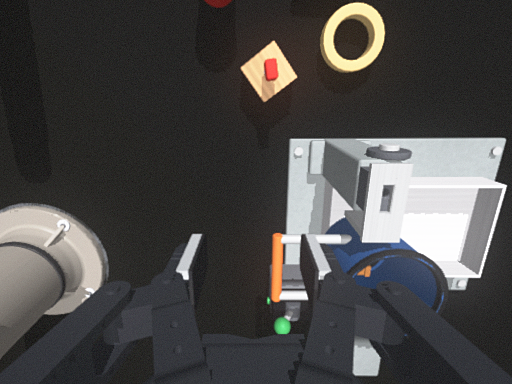

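Run:
```python
from h import *
cw=imaging.camera_info("wrist")
im=cv2.imread("pics/b_w.png")
hsv=cv2.cvtColor(im,cv2.COLOR_BGR2HSV)
m=cv2.inRange(hsv,(5,170,140),(22,255,255));m[:,:265]=0;m[:,288:]=0
ys,xs=np.nonzero(m);print(len(xs),xs.min(),xs.max(),ys.min(),ys.max())
c=np.array([xs.mean(),ys.mean()]);print("handle",c,atz(cw,c,.172),"exp",M(-.125,0,.165))
W=np.array([atz(cw,(x,y),.17)[:2] for x,y in zip(xs,ys)]);v=np.linalg.svd(W-W.mean(0))[2][0];print(v,np.degrees(np.arctan2(-v[0],v[1])), W.min(0),W.max(0))
m=cv2.inRange(hsv,(0,170,120),(5,255,255))|cv2.inRange(hsv,(172,170,120),(180,255,255));m[90:]=0;m[:40]=0
ys,xs=np.nonzero(m);print("pin px",xs.min(),xs.max(),ys.min(),ys.max(),atz(cw,(xs.mean(),ys.mean()),.075))
for p in [(378,186),(394,186),(394,212),(378,212)]: print("slotcorner",atz(cw,p,.2195))
cv2.imwrite("pics/b_wz.png",cv2.resize(im[130:250,290:450],(800,600),interpolation=cv2.INTER_CUBIC))
cv2.imwrite("pics/b_wz2.png",cv2.resize(im[20:120,215:335],(720,600),interpolation=cv2.INTER_CUBIC))
print("exp slot",M(-.02,.117,.2195))
```

```text
376 268 282 80 301
handle [276.06117021 266.15159574] [0.44933831 0.02381859 0.172     ] exp [0.44937302 0.02347618 0.165     ]
[-0.14293764 -0.9897317 ] 171.78212919686024 [ 0.43612696 -0.03225081] [0.47078304 0.24981786]
pin px 265 277 59 80 [0.48171801 0.26674129 0.075     ]
slotcorner [0.56331851 0.13152383 0.2195    ]
slotcorner [0.57909773 0.12901367 0.2195    ]
slotcorner [0.57894858 0.1004431  0.2195    ]
slotcorner [0.56268847 0.1030015  0.2195    ]
exp slot [0.57051338 0.12367104 0.2195    ]
```

View pics/b_wz.png

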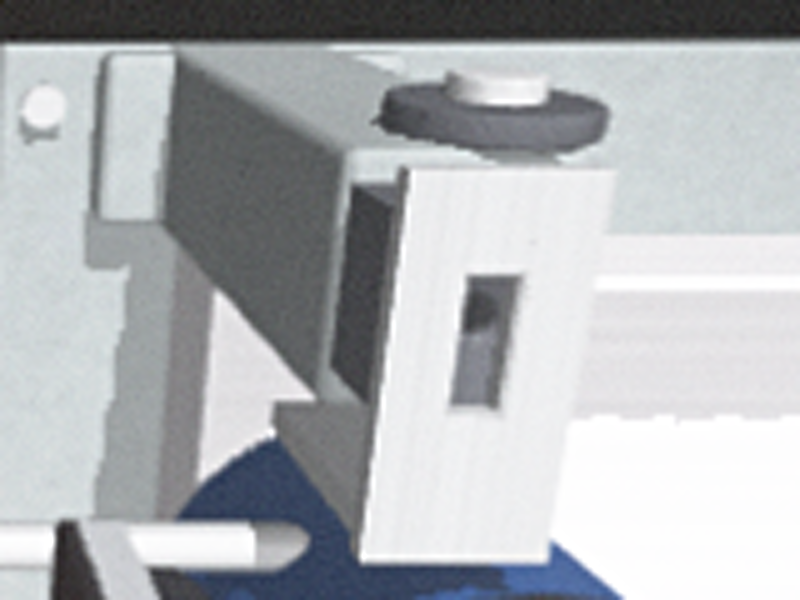

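View pics/b_wz2.png

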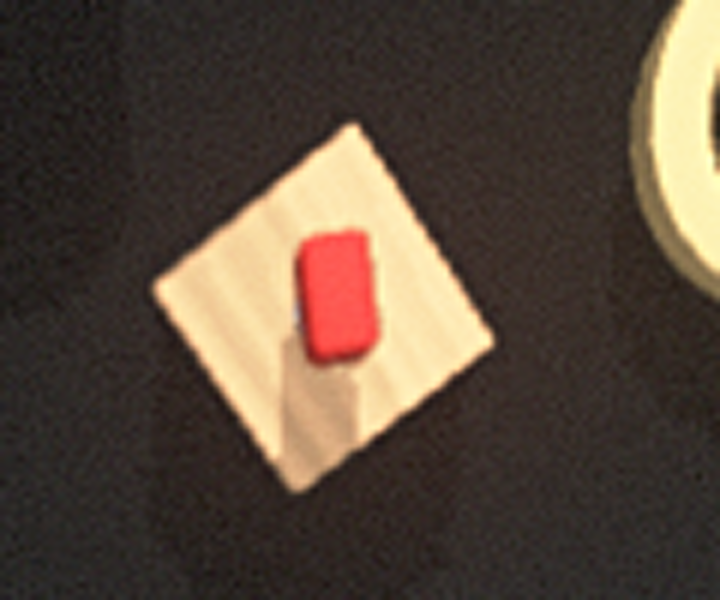

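Run:
```python
from h import *
cw=imaging.camera_info("wrist")
f=lambda x,y:(290+x/5,130+y/5)
toM=lambda p:np.array([(p-O)@MX,(p-O)@MY,p[2]])*1000
C=[atz(cw,f(*p),.2195) for p in [(468,275),(523,275),(499,410),(447,410)]]
print([toM(c).round(1) for c in C]); print("center",np.mean(C,0),toM(np.mean(C,0)))
for p in [(463,312),(480,290),(498,312),(480,333)]: print("hole",toM(atz(cw,f(*p),.213)).round(1))
g=lambda x,y:(215+x/6,20+y/6)
print("pin grip", [atz(cw,g(*p),.08).round(4) for p in [(302,236),(370,232),(380,352),(312,362)]])
print("block top",[atz(cw,g(*p),.04).round(4) for p in [(353,122),(495,342),(297,494),(153,288)]])
```

```text
[array([-22.8, 124.7, 219.5]), array([-11.9, 124.6, 219.5]), array([-12.5,  95.3, 219.5]), array([-23.2,  95.4, 219.5])]
center [0.5718384  0.11639613 0.2195    ] [-17.61423994 110.00083981 219.5       ]
hole [-19.7 114.6 213. ]
hole [-16.8 119.4 213. ]
hole [-12.5 114.6 213. ]
hole [-15.5 110.  213. ]
pin grip [array([0.4761, 0.2794, 0.08  ]), array([0.491 , 0.2779, 0.08  ]), array([0.4901, 0.2531, 0.08  ]), array([0.4747, 0.2535, 0.08  ])]
block top [array([0.4939, 0.3061, 0.04  ]), array([0.5221, 0.2526, 0.04  ]), array([0.4687, 0.2249, 0.04  ]), array([0.4408, 0.2779, 0.04  ])]
```

Run:
```python
from h import *
h=M(-.125,0,.165)
plan([h+[0,0,.12],h+[0,0,-.019]],YAW)
```

```text
tcp [0.44 0.16 0.32] yaxis -9.05 tilt 0.12 t 2.8 w 0.0511
[0.45 0.02 0.28] -> [-13.01   2.96   3.47]
[0.45 0.02 0.15] -> [-13.     2.93  17.37]
rot [ 0.11  0.04 -0.55]
```

Emit:
{"api": "jog_arm", "payload": {"rows": [{"xyz": [-4, 1, 1], "delta_rot": [0, 0, -0.5], "fingers": 0.4}, {"xyz": [-8, 2, 2], "delta_rot": [0, 0, -0.5], "fingers": 0.4}, {"xyz": [-12, 3, 3], "delta_rot": [0, 0, -0.5], "fingers": 0.4}, {"xyz": [-13, 3, 4], "delta_rot": [0, 0, -0.5], "fingers": 0.4}, {"xyz": [-13, 3, 4], "delta_rot": [0, 0, -0.5], "fingers": 0.4}]}}

```text
clock: 3.22
tcp_pos: [0.4484, 0.0178, 0.2781]
orientation: [2.389, 2.039, -0.003]
contact_force: [-0.3, -0.2, -0.1]
grip_width: 0.051
```

Run:
```python
from h import *
h=M(-.125,0,.165)
plan([h+[0,0,.12],h+[0,0,-.019]],YAW)
cv2.imwrite("pics/c_w.png",imaging.grab_frame("wrist"))
```

```text
tcp [0.45 0.02 0.28] yaxis -9.03 tilt 0.12 t 3.2167 w 0.051
[0.45 0.02 0.28] -> [ 0.58  0.01 -0.69]
[0.45 0.02 0.15] -> [ 0.6   0.01 13.21]
rot [-0.02  0.12 -0.53]
```

View pics/c_w.png

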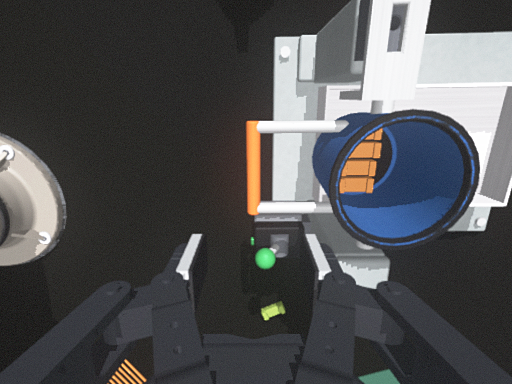

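Emit:
{"api": "jog_arm", "payload": {"rows": [{"xyz": [0.6, 0, 3], "delta_rot": [0, 0, -0.5], "fingers": 0.4}, {"xyz": [0.6, 0, 6.5], "delta_rot": [0, 0, -0.5], "fingers": 0.4}, {"xyz": [0.6, 0, 10], "delta_rot": [0, 0, -0.5], "fingers": 0.4}, {"xyz": [0.6, 0, 12.5], "delta_rot": [0, 0, -0.5], "fingers": 0.4}, {"xyz": [0.6, 0, 13.2], "delta_rot": [0, 0, -0.5], "fingers": 0.4}]}}

```text
clock: 3.68
tcp_pos: [0.4477, 0.028, 0.144]
orientation: [-2.374, -2.056, 0.009]
contact_force: [0.0, -0.2, -0.1]
grip_width: 0.0517
```

Emit:
{"api": "jog_arm", "payload": {"grip_force": 25, "rows": [{"xyz": [0, 0, 0], "delta_rot": [0, 0, 0], "fingers": 1}, {"xyz": [0, 0, 0], "delta_rot": [0, 0, 0], "fingers": 1}, {"xyz": [0, 0, 0], "delta_rot": [0, 0, 0], "fingers": 1}, {"xyz": [0, 0, 0], "delta_rot": [0, 0, 0], "fingers": 1}, {"xyz": [0, 0, 0], "delta_rot": [0, 0, 0], "fingers": 1}]}}

```text
clock: 4.1
tcp_pos: [0.4487, 0.0284, 0.1452]
orientation: [-2.375, -2.056, 0.005]
contact_force: [0.6, -0.0, -0.5]
grip_width: 0.0
```

Run:
```python
from h import *
h=M(-.125,0,.165)
plan([h+[0,0,-.019]],YAW)
t,q,o=tool();print(o["contact_force"])
# arc points
c=t.copy()
for th in np.arange(.25,2.61,.25):
    p=c+MX*(.125-.125*np.cos(th))+[0,0,.125*np.sin(th)]
    print(round(th,2),tl(p))
```

```text
tcp [0.45 0.03 0.15] yaxis -8.22 tilt 0.17 t 4.1 w 0.0
[0.45 0.02 0.15] -> [-0.48  0.14 -0.08]
rot [-0.13  0.11  0.28]
[ 0.64 -0.01 -0.53]
0.25 [-0.01  0.38 -3.09]
0.5 [-0.02  1.52 -6.  ]
0.75 [-0.03  3.33 -8.53]
1.0 [ -0.05   5.72 -10.53]
1.25 [ -0.06   8.53 -11.88]
1.5 [ -0.08  11.59 -12.5 ]
1.75 [ -0.1   14.7  -12.33]
2.0 [ -0.11  17.68 -11.41]
2.25 [-0.12 20.33 -9.77]
2.5 [-0.13 22.5  -7.53]
```

Run:
```python
from h import *
for n in ("wrist","scene"):cv2.imwrite(f"pics/d_{n}.png",imaging.grab_frame(n))
im=cv2.imread("pics/d_scene.png");cv2.imwrite("pics/d_scz.png",cv2.resize(im[100:280,150:350],(660,594),interpolation=cv2.INTER_CUBIC))
```

```text
(no output)
```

View pics/d_wrist.png

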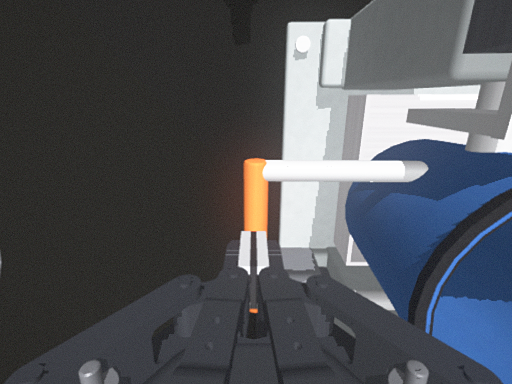

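View pics/d_scz.png

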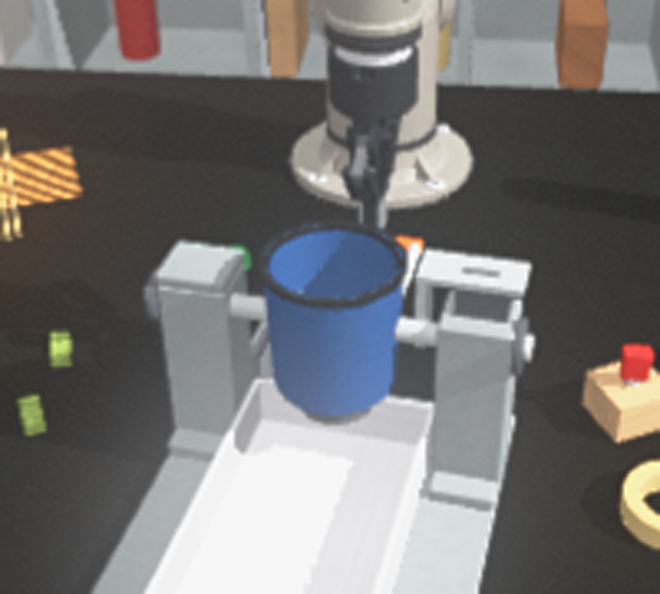

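Run:
```python
from h import *
cw=imaging.camera_info("wrist")
t,q,o=tool();print(t,o["grip_width"])
print("tcp px",proj(cw,t),"grasp pt",proj(cw,t+[0,0,.019]))
for y in (-.049,.0,.049): print("bar",y,proj(cw,M(-.125,y,.165)),proj(cw,M(-.125,y,.145)),proj(cw,M(-.125,y,.125)))
im=cv2.imread("pics/d_wrist.png");cv2.imwrite("pics/d_wz.png",cv2.resize(im[140:340,150:350],(600,600),interpolation=cv2.INTER_CUBIC))
```

```text
[0.44825669 0.0282516  0.14473564] -0.0002324710792855987
tcp px [254.33695545 222.70447239] grasp pt [254.37801061 235.9714249 ]
bar -0.049 [256.54755295 310.21118808] [256.30526023 290.39942579] [256.1046432  273.97094415]
bar 0.0 [257.31206415 243.73378963] [256.97678506 229.07667867] [256.7025506  217.07732403]
bar 0.049 [258.23473842 164.76220862] [257.77275193 157.3716933 ] [257.40077379 151.41882518]
```

View pics/d_wz.png

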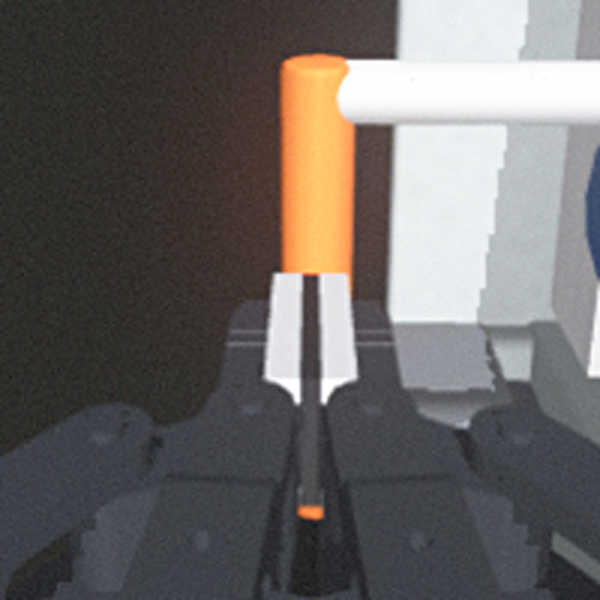

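Emit:
{"api": "jog_arm", "payload": {"rows": [{"xyz": [0, 0, -0.3], "delta_rot": [0, 0, 0], "fingers": 1}, {"xyz": [0, 0.05, -0.6], "delta_rot": [0, 0, 0], "fingers": 1}, {"xyz": [0, 0.1, -1], "delta_rot": [0, 0, 0], "fingers": 1}, {"xyz": [0, 0.1, -1.5], "delta_rot": [0, 0, 0], "fingers": 1}, {"xyz": [0, 0.15, -2], "delta_rot": [0, 0, 0], "fingers": 1}]}}

```text
clock: 4.62
tcp_pos: [0.4499, 0.028, 0.1653]
orientation: [-2.375, -2.056, 0.006]
contact_force: [0.1, -0.3, -0.2]
grip_width: 0.0001
```

Run:
```python
from h import *
cv2.imwrite(f"pics/e_w.png",imaging.grab_frame("wrist"))
```

```text
(no output)
```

View pics/e_w.png

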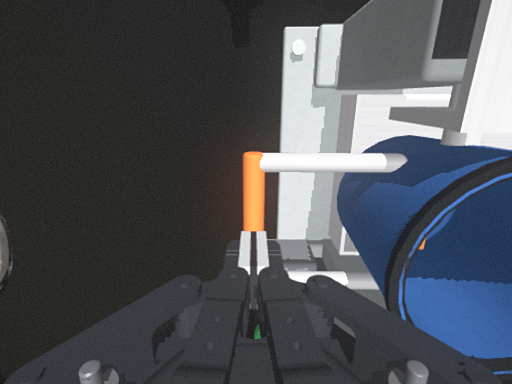

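Run:
```python
from h import *
cw=imaging.camera_info("wrist");ct=imaging.camera_info("top");cs=imaging.camera_info("scene")
t,q,o=tool();print(t,cw["xyz"]-t,q.inv().apply(cw["xyz"]-t))
print("e: near end", [ (z,proj(cw,M(-.125,.049,z)).round(1),proj(cw,M(-.118,.043,z)).round(1),proj(cw,M(-.118,-.043,z)).round(1)) for z in (.13,.15,.165)])
# top left end px
print("top", [ (z,proj(ct,M(-.125,.049,z)).round(1),proj(ct,M(-.125,-.049,z)).round(1)) for z in (.13,.15,.165)])
im=imaging.grab_frame("scene");cv2.imwrite("pics/e_s.png",im)
cv2.imwrite("pics/e_sz.png",cv2.resize(im[150:230,220:320],(750,600),interpolation=cv2.INTER_CUBIC))
print("scene", [ (z,proj(cs,M(-.125,.049,z)).round(1)) for z in (.13,.15,.165)])
print("tcp in scene",proj(cs,t))
```

```text
[0.45067892 0.02808854 0.16617636] [0.01079986 0.07951294 0.17385296] [ 0.07996907 -0.00099185 -0.17397631]
e: near end [(0.13, array([253.8, 147.6]), array([263.1, 155.7]), array([261.5, 256.5])), (0.15, array([253.9, 152.7]), array([264.1, 161.5]), array([262.1, 270.3])), (0.165, array([253.9, 157.2]), array([264.9, 166.6]), array([262.7, 282.4]))]
top [(0.13, array([221.6, 228.2]), array([258.5, 233.4])), (0.15, array([221. , 228.7]), array([258.7, 234. ])), (0.165, array([220.6, 229.2]), array([259. , 234.5]))]
scene [(0.13, array([277.1, 184.2])), (0.15, array([277.3, 178.8])), (0.165, array([277.4, 174.6]))]
tcp in scene [262.99013985 172.49242075]
```

View pics/e_sz.png

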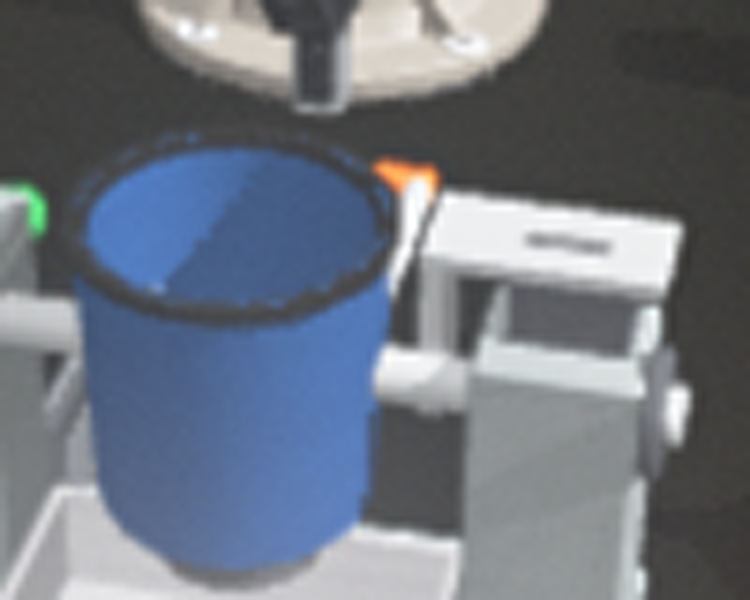

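Run:
```python
from h import *
cw=imaging.camera_info("wrist");cs=imaging.camera_info("scene")
t,q,o=tool();print(t)
for h in (0,.01,.02,.03,.04,.05):
    print(h,proj(cw,t+q.apply([.011,0,-h])).round(1),proj(cs,t+q.apply([0,0,-h])).round(1))
print(o["joints"],o["grip_width"])
```

```text
[0.45062282 0.02818572 0.16574293]
0 [254.4 207.4] [263.  172.6]
0.01 [254.5 213.4] [263.  169.8]
0.02 [254.6 220. ] [263.1 167. ]
0.03 [254.7 227.3] [263.1 164.1]
0.04 [254.8 235.7] [263.1 161.2]
0.05 [254.9 245.2] [263.1 158.2]
[-0.82209441  0.16394908  0.69829754  2.13758881 -0.13491302  0.88427206
 -0.18805966] -0.00011813334181286956
```

Emit:
{"api": "jog_arm", "payload": {"rows": [{"xyz": [0, -0.1, 1.4], "delta_rot": [0, 0, 0], "fingers": 1}, {"xyz": [0, -0.1, 1.8], "delta_rot": [0, 0, 0], "fingers": 1}, {"xyz": [0, -0.1, 2.0], "delta_rot": [0, 0, 0], "fingers": 1}, {"xyz": [0, -0.1, 2.2], "delta_rot": [0, 0, 0], "fingers": 1}, {"xyz": [0, -0.1, 2.4], "delta_rot": [0, 0, 0], "fingers": 1}]}}

```text
clock: 5.13
tcp_pos: [0.4497, 0.0282, 0.1417]
orientation: [-2.375, -2.056, 0.003]
contact_force: [1.0, -0.2, -0.5]
grip_width: 0.0
```

Emit:
{"api": "jog_arm", "payload": {"rows": [{"xyz": [0, 0, 0.2], "delta_rot": [0, 0, 0], "fingers": 1}, {"xyz": [0, 0, 0.4], "delta_rot": [0, 0, 0], "fingers": 1}, {"xyz": [0, 0, 0.6], "delta_rot": [0, 0, 0], "fingers": 1}, {"xyz": [0, 0, 0.8], "delta_rot": [0, 0, 0], "fingers": 1}, {"xyz": [0, 0, 0.8], "delta_rot": [0, 0, 0], "fingers": 1}]}}

```text
clock: 5.55
tcp_pos: [0.4502, 0.0284, 0.1389]
orientation: [-2.372, -2.051, 0.001]
contact_force: [-27.9, -1.6, 79.5]
grip_width: -0.0002
```

Emit:
{"api": "jog_arm", "payload": {"rows": [{"xyz": [0, 0, -1], "delta_rot": [0, 0, 0], "fingers": 1}, {"xyz": [0, 0, -2], "delta_rot": [0, 0, 0], "fingers": 0.4}, {"xyz": [0, 0, -2], "delta_rot": [0, 0, 0], "fingers": 0.4}, {"xyz": [0, 0, -2], "delta_rot": [0, 0, 0], "fingers": 0.4}, {"xyz": [0, 0, -2], "delta_rot": [0, 0, 0], "fingers": 0.4}]}}

```text
clock: 5.97
tcp_pos: [0.4498, 0.0285, 0.1582]
orientation: [-2.371, -2.051, 0.002]
contact_force: [-1.2, 0.1, 0.7]
grip_width: 0.0481
```

Run:
```python
from h import *
h=M(-.125,0,.165)
plan([h+[0,0,-.050]],YAW)
print(tool()[2]["contact_force"])
im=imaging.grab_frame("scene");cv2.imwrite("pics/f_s.png",im)
cv2.imwrite("pics/f_sz.png",cv2.resize(im[120:260,190:330],(600,600),interpolation=cv2.INTER_CUBIC))
```

```text
tcp [0.45 0.03 0.16] yaxis -8.29 tilt 0.37 t 5.9667 w 0.0481
[0.45 0.02 0.12] -> [-0.52  0.06  4.32]
rot [-0.33 -0.17  0.21]
[-1.18  0.14  0.69]
```

View pics/f_sz.png

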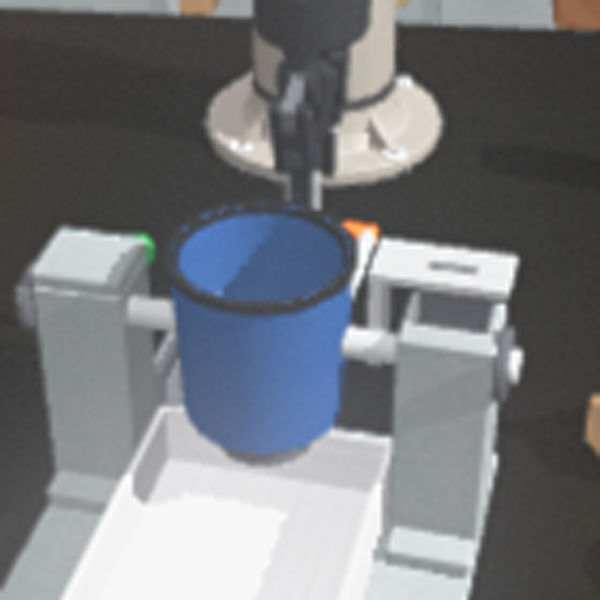

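Emit:
{"api": "jog_arm", "payload": {"rows": [{"xyz": [-0.4, 0, 1], "delta_rot": [0, 0, 0], "fingers": 0.4}, {"xyz": [-0.4, 0, 2], "delta_rot": [0, 0, 0], "fingers": 0.4}, {"xyz": [-0.4, 0, 2.6], "delta_rot": [0, 0, 0], "fingers": 0.4}, {"xyz": [-0.4, 0, 2.6], "delta_rot": [0, 0, 0], "fingers": 0.4}, {"xyz": [-0.4, 0, 2.6], "delta_rot": [0, 0, 0], "fingers": 0.4}]}}

```text
clock: 6.43
tcp_pos: [0.4484, 0.0244, 0.1315]
orientation: [-2.372, -2.05, 0.006]
contact_force: [0.4, -0.0, 0.1]
grip_width: 0.051
```

Emit:
{"api": "jog_arm", "payload": {"rows": [{"xyz": [0, 0, 0.6], "delta_rot": [0, 0, 0], "fingers": 0.4}, {"xyz": [0, 0, 1.2], "delta_rot": [0, 0, 0], "fingers": 0.4}, {"xyz": [0, 0, 1.7], "delta_rot": [0, 0, 0], "fingers": 0.4}, {"xyz": [0, 0, 1.7], "delta_rot": [0, 0, 0], "fingers": 0.4}, {"xyz": [0, 0, 1.7], "delta_rot": [0, 0, 0], "fingers": 0.4}]}}

```text
clock: 6.85
tcp_pos: [0.448, 0.0243, 0.1141]
orientation: [-2.372, -2.05, 0.007]
contact_force: [0.5, -0.3, 0.2]
grip_width: 0.0511
```

Emit:
{"api": "jog_arm", "payload": {"rows": [{"xyz": [0, 0, 0], "delta_rot": [0, 0, 0], "fingers": 1}, {"xyz": [0, 0, 0], "delta_rot": [0, 0, 0], "fingers": 1}, {"xyz": [0, 0, 0], "delta_rot": [0, 0, 0], "fingers": 1}, {"xyz": [0, 0, 0], "delta_rot": [0, 0, 0], "fingers": 1}, {"xyz": [0, 0, 0], "delta_rot": [0, 0, 0], "fingers": 1}]}}

```text
clock: 7.27
tcp_pos: [0.4491, 0.0242, 0.1146]
orientation: [-2.373, -2.051, 0.005]
contact_force: [3.4, -1.5, -1.0]
grip_width: 0.013
```

Emit:
{"api": "jog_arm", "payload": {"grip_force": 40, "rows": [{"xyz": [0, 0.14, -1.87], "delta_rot": [0, 0, 0], "fingers": 1}, {"xyz": [0, 0.56, -3.69], "delta_rot": [0, 0, 0], "fingers": 1}, {"xyz": [0, 1.24, -5.44], "delta_rot": [0, 0, 0], "fingers": 1}, {"xyz": [0, 2.18, -7.06], "delta_rot": [0, 0, 0], "fingers": 1}, {"xyz": [0, 3.35, -8.52], "delta_rot": [0, 0, 0], "fingers": 1}]}}

```text
clock: 7.68
tcp_pos: [0.4768, 0.02, 0.1984]
orientation: [-2.365, -2.046, 0.018]
contact_force: [-12.9, 3.0, -0.7]
grip_width: 0.0125
```

```bash
cat >> h.py <<'E'
GRIP0=np.array([.4491,.0242,.1146])
def arc(ths):
    t,q,o=tool();np.set_printoptions(suppress=True,precision=2)
    d=t-GRIP0; print("theta now",np.arctan2(d[2],.125-d@MX).round(3),"rad",np.hypot(d[2],.125-d@MX).round(4),"F",o["contact_force"],"w",o["grip_width"].round(4),"t",o["clock"],"rot",rot_to(down(YAW)))
    for th in ths: print(round(th,2),tl(GRIP0+MX*(.125-.125*np.cos(th))+[0,0,.125*np.sin(th)]))
E
python3 - <<'E'
from h import *
arc(np.arange(.75,2.6,.15))
E
```

```text
Traceback (most recent call last):
  File "h.py", line 41, in arc
    d=t-GRIP0; print("theta now",np.arctan2(d[2],.125-d@MX).round(3),"rad",np.hypot(d[2],.125-d@MX).round(4),"F",o["contact_force"],"w",o["grip_width"].round(4),"t",o["clock"],"rot",rot_to(down(YAW)))
                                                                                                                                        ^^^^^^^^^^^^^^^^^^^^^
AttributeError: 'float' object has no attribute 'round'
```

```bash
sed -i 's/o\["grip_width"\].round(4)/o["grip_width"]/' h.py
python3 - <<'E'
from h import *
arc(np.arange(.75,2.6,.15))
E
```

```text
theta now 0.713 rad 0.1281 F [-12.87   3.03  -0.7 ] w 0.01246700158232307 t 7.6833 rot [-1.07 -0.04  0.22]
0.75 [-0.    0.55 -0.15]
0.9 [-0.01  1.9  -1.45]
1.05 [-0.01  3.43 -2.53]
1.2 [-0.02  5.1  -3.37]
1.35 [-0.02  6.88 -3.95]
1.5 [-0.03  8.73 -4.25]
1.65 [-0.04 10.61 -4.28]
1.8 [-0.04 12.46 -4.03]
1.95 [-0.05 14.26 -3.5 ]
2.1 [-0.06 15.96 -2.71]
2.25 [-0.06 17.52 -1.67]
2.4 [-0.07 18.91 -0.42]
2.55 [-0.08 20.09  1.03]
```

Emit:
{"api": "jog_arm", "payload": {"rows": [{"xyz": [0, 1.9, -1.45], "delta_rot": [-1, 0, 0], "fingers": 1}, {"xyz": [0, 3.43, -2.53], "delta_rot": [-1, 0, 0], "fingers": 1}, {"xyz": [0, 5.1, -3.37], "delta_rot": [-1, 0, 0], "fingers": 1}, {"xyz": [0, 6.88, -3.95], "delta_rot": [-1, 0, 0], "fingers": 1}, {"xyz": [0, 8.73, -4.25], "delta_rot": [-1, 0, 0], "fingers": 1}]}}

```text
clock: 8.1
tcp_pos: [0.5622, 0.0075, 0.2411]
orientation: [-2.371, -2.051, 0.003]
contact_force: [-9.3, -0.4, 11.4]
grip_width: 0.0125
```

Run:
```python
from h import *
arc(np.arange(1.5,2.6,.1))
```

```text
theta now 1.486 rad 0.1269 F [-9.3  -0.39 11.36] w 0.012539692065455686 t 8.1 rot [-0.36 -0.17  0.22]
1.5 [-0.02  0.19  0.18]
1.6 [-0.02  1.43  0.14]
1.7 [-0.03  2.68  0.23]
1.8 [-0.03  3.91  0.45]
1.9 [-0.04  5.11  0.78]
2.0 [-0.05  6.28  1.24]
2.1 [-0.05  7.39  1.81]
2.2 [-0.06  8.44  2.49]
2.3 [-0.06  9.42  3.27]
2.4 [-0.07 10.31  4.14]
2.5 [-0.08 11.11  5.1 ]
```

Emit:
{"api": "jog_arm", "payload": {"rows": [{"xyz": [0, 1.43, 0.14], "delta_rot": [0, 0, 0], "fingers": 1}, {"xyz": [0, 2.68, 0.23], "delta_rot": [0, 0, 0], "fingers": 1}, {"xyz": [0, 3.91, 0.45], "delta_rot": [0, 0, 0], "fingers": 1}, {"xyz": [0, 5.11, 0.78], "delta_rot": [0, 0, 0], "fingers": 1}, {"xyz": [0, 6.28, 1.24], "delta_rot": [0, 0, 0], "fingers": 1}]}}

```text
clock: 8.52
tcp_pos: [0.6224, -0.0015, 0.228]
orientation: [-2.368, -2.048, 0.008]
contact_force: [-7.0, 0.2, 5.8]
grip_width: 0.0126
```

Run:
```python
from h import *
arc(np.arange(2,2.6,.08))
```

```text
theta now 1.988 rad 0.124 F [-6.97  0.19  5.76] w 0.012554090286070201 t 8.5167 rot [-0.66 -0.18  0.21]
2.0 [-0.02  0.18 -0.03]
2.08 [-0.03  1.08  0.42]
2.16 [-0.03  1.93  0.93]
2.24 [-0.04  2.75  1.51]
2.32 [-0.04  3.52  2.15]
2.4 [-0.05  4.23  2.85]
2.48 [-0.05  4.88  3.61]
2.56 [-0.06  5.47  4.41]
```

Emit:
{"api": "jog_arm", "payload": {"rows": [{"xyz": [0, 1.08, 0.42], "delta_rot": [0, 0, 0], "fingers": 1}, {"xyz": [0, 1.93, 0.93], "delta_rot": [0, 0, 0], "fingers": 1}, {"xyz": [0, 2.75, 1.51], "delta_rot": [0, 0, 0], "fingers": 1}, {"xyz": [0, 3.52, 2.15], "delta_rot": [0, 0, 0], "fingers": 1}, {"xyz": [0, 4.23, 2.85], "delta_rot": [0, 0, 0], "fingers": 1}]}}

```text
clock: 8.93
tcp_pos: [0.6622, -0.0074, 0.1986]
orientation: [-2.365, -2.045, 0.013]
contact_force: [-5.9, 0.3, 6.5]
grip_width: 0.0126
```

Emit:
{"api": "jog_arm", "payload": {"rows": [{"xyz": [0, 0.3, 0.3], "delta_rot": [0, 0, 0], "fingers": 1}, {"xyz": [0, 0.6, 0.6], "delta_rot": [0, 0, 0], "fingers": 1}, {"xyz": [0, 0.7, 0.8], "delta_rot": [0, 0, 0], "fingers": 1}, {"xyz": [0, 0.7, 0.8], "delta_rot": [0, 0, 0], "fingers": 1}, {"xyz": [0, 0.7, 0.8], "delta_rot": [0, 0, 0], "fingers": 1}]}}

```text
clock: 9.35
tcp_pos: [0.6687, -0.0083, 0.1903]
orientation: [-2.365, -2.045, 0.014]
contact_force: [0.4, -0.1, 0.1]
grip_width: 0.0127
```

Run:
```python
from h import *
arc(np.arange(2.6,0,-.15))
for n in ("scene","top"):cv2.imwrite(f"pics/g_{n}.png",imaging.grab_frame(n))
```

```text
theta now 2.479 rad 0.123 F [ 0.4  -0.09  0.13] w 0.012653537749938663 t 9.35 rot [-0.99 -0.19  0.19]
2.6 [-0.04  1.03  1.1 ]
2.45 [-0.03 -0.08 -0.41]
2.3 [-0.02 -1.4  -1.73]
2.15 [-0.01 -2.91 -2.85]
2.0 [-0.   -4.56 -3.72]
1.85 [ 0.01 -6.33 -4.34]
1.7 [ 0.01 -8.17 -4.69]
1.55 [  0.02 -10.04  -4.76]
1.4 [  0.03 -11.9   -4.55]
1.25 [  0.03 -13.71  -4.06]
1.1 [  0.03 -15.43  -3.31]
0.95 [  0.04 -17.01  -2.31]
0.8 [  0.04 -18.43  -1.08]
0.65 [  0.04 -19.65   0.34]
0.5 [  0.03 -20.64   1.93]
0.35 [  0.03 -21.38   3.65]
0.2 [  0.03 -21.86   5.46]
0.05 [  0.02 -22.06   7.32]
```

View pics/g_scene.png

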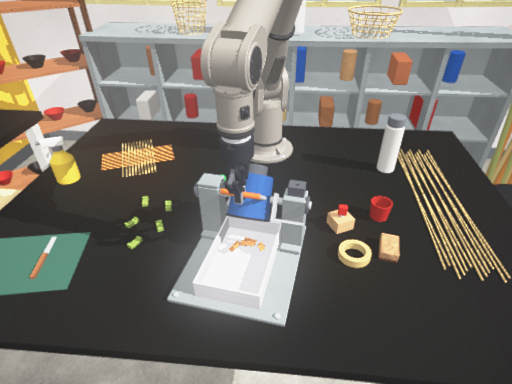

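View pics/g_top.png

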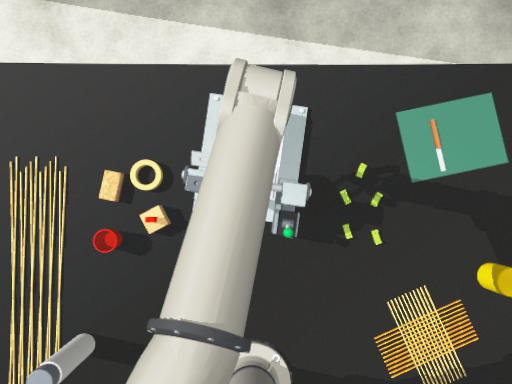

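Run:
```python
from h import *
im=cv2.imread("pics/g_scene.png")
cv2.imwrite("pics/g_sz.png",cv2.resize(im[160:310,170:320],(600,600),interpolation=cv2.INTER_CUBIC))
```

```text
(no output)
```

View pics/g_sz.png

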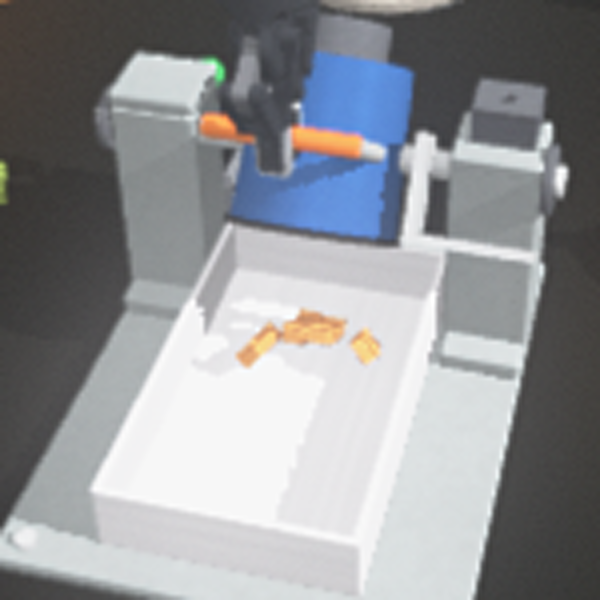

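Run:
```python
from h import *
im=imaging.grab_frame("scene")
cv2.imwrite("pics/g_sz2.png",cv2.resize(im[228:258,222:272],(800,480),interpolation=cv2.INTER_CUBIC))
cv2.imwrite("pics/g_sz3.png",cv2.resize(im[170:205,275:320],(800,622),interpolation=cv2.INTER_CUBIC)[:600])
cs=imaging.camera_info("scene")
imaging.grab_frame("wrist")
print([ (np.round(x["position"]),round(x["conf"],2)) for x in imaging.find_in("scene","done0")])
p=atz(cs,(297.5,184.5),.213);print((p-O)@MX,(p-O)@MY)
```

```text
[(array([261., 254.]), 0.55), (array([251., 249.]), 0.43), (array([244., 245.]), 0.4), (array([226., 250.]), 0.39)]
-0.01709719240093854 0.12406604639399062
```

View pics/g_sz2.png

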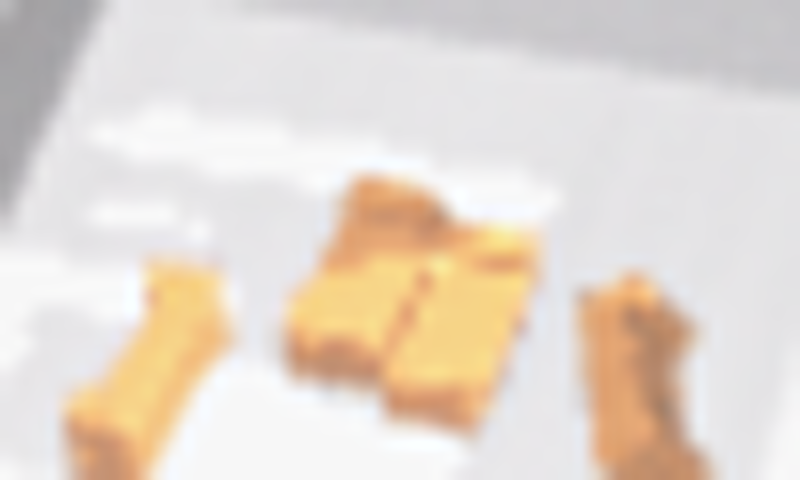

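View pics/g_sz3.png

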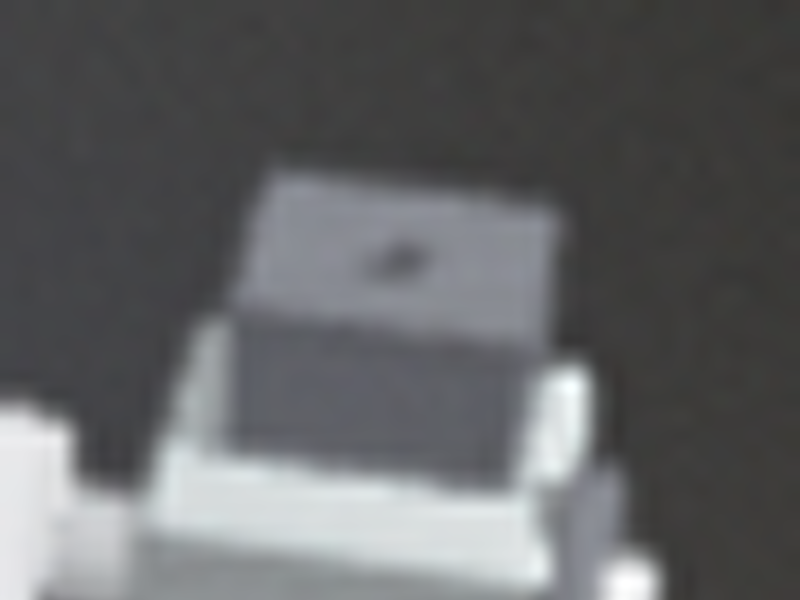

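Emit:
{"api": "jog_arm", "payload": {"rows": [{"xyz": [0, -1.4, -1.7], "delta_rot": [-1, 0, 0], "fingers": 1}, {"xyz": [0, -2.91, -2.85], "delta_rot": [-1, 0, 0], "fingers": 1}, {"xyz": [0, -4.56, -3.72], "delta_rot": [-1, 0, 0], "fingers": 1}, {"xyz": [0, -6.33, -4.34], "delta_rot": [-1, 0, 0], "fingers": 1}, {"xyz": [0, -8.17, -4.69], "delta_rot": [-1, 0, 0], "fingers": 1}]}}

```text
clock: 10.02
tcp_pos: [0.591, 0.0033, 0.2403]
orientation: [2.374, 2.053, 0.013]
contact_force: [7.4, -0.1, -3.9]
grip_width: 0.0124
```

Run:
```python
from h import *
arc(np.arange(1.7,0,-.15))
cs=imaging.camera_info("scene")
p=atz(cs,(296,182.4),.2195);print((p-O)@MX,(p-O)@MY)
```

```text
theta now 1.717 rad 0.127 F [ 7.43 -0.14 -3.92] w 0.012350697477040984 t 10.0167 rot [ 0.44 -0.25  0.2 ]
1.7 [-0.03 -0.24  0.17]
1.55 [-0.02 -2.11  0.05]
1.4 [-0.02 -3.97  0.22]
1.25 [-0.01 -5.79  0.66]
1.1 [-0.01 -7.53  1.37]
0.95 [-0.01 -9.14  2.33]
0.8 [ -0.01 -10.58   3.52]
0.65 [ -0.01 -11.84   4.91]
0.5 [ -0.01 -12.87   6.48]
0.35 [ -0.02 -13.65   8.18]
0.2 [ -0.02 -14.18   9.98]
0.05 [ -0.03 -14.42  11.83]
-0.016335549376828833 0.11982286471979539
```

Emit:
{"api": "jog_arm", "payload": {"rows": [{"xyz": [0, -2.1, 0.05], "delta_rot": [0, 0, 0], "fingers": 1}, {"xyz": [0, -4, 0.2], "delta_rot": [0, 0, 0], "fingers": 1}, {"xyz": [0, -5.8, 0.66], "delta_rot": [0, 0, 0], "fingers": 1}, {"xyz": [0, -7.5, 1.37], "delta_rot": [0, 0, 0], "fingers": 1}, {"xyz": [0, -9.14, 2.33], "delta_rot": [0, 0, 0], "fingers": 1}]}}

```text
clock: 10.43
tcp_pos: [0.5034, 0.0165, 0.2183]
orientation: [2.371, 2.05, 0.024]
contact_force: [4.6, -1.5, 1.8]
grip_width: 0.0126
```

Run:
```python
from h import *
arc(np.arange(1.05,-.1,-.15))
```

```text
theta now 0.976 rad 0.1252 F [ 4.59 -1.5   1.76] w 0.012588144230754076 t 10.4333 rot [ 0.89 -0.38  0.19]
1.05 [-0.04  0.8  -0.46]
0.9 [-0.04 -0.76  0.56]
0.75 [-0.05 -2.16  1.81]
0.6 [-0.05 -3.35  3.26]
0.45 [-0.06 -4.32  4.86]
0.3 [-0.07 -5.03  6.59]
0.15 [-0.08 -5.48  8.41]
-0.0 [-0.09 -5.64 10.28]
```

Emit:
{"api": "jog_arm", "payload": {"rows": [{"xyz": [0, -0.76, 0.56], "delta_rot": [0, 0, 0], "fingers": 1}, {"xyz": [0, -2.16, 1.81], "delta_rot": [0, 0, 0], "fingers": 1}, {"xyz": [0, -3.35, 3.26], "delta_rot": [0, 0, 0], "fingers": 1}, {"xyz": [0, -4.32, 4.86], "delta_rot": [0, 0, 0], "fingers": 1}, {"xyz": [0, -5.03, 6.59], "delta_rot": [0, 0, 0], "fingers": 1}]}}

```text
clock: 10.85
tcp_pos: [0.4564, 0.0239, 0.1524]
orientation: [2.369, 2.048, 0.03]
contact_force: [-1.4, -1.2, 5.5]
grip_width: 0.0122
```

Run:
```python
from h import *
arc(np.arange(.3,-.11,-.05))
```

```text
theta now 0.31 rad 0.1237 F [-1.37 -1.23  5.52] w 0.01216528174519606 t 10.85 rot [ 1.15 -0.47  0.17]
0.3 [-0.07 -0.17  0.08]
0.25 [-0.08 -0.35  0.68]
0.2 [-0.08 -0.5   1.28]
0.15 [-0.09 -0.62  1.89]
0.1 [-0.09 -0.71  2.51]
0.05 [-0.1  -0.77  3.14]
0.0 [-0.1  -0.8   3.76]
-0.05 [-0.11 -0.8   4.38]
-0.1 [-0.11 -0.76  5.01]
```

Emit:
{"api": "jog_arm", "payload": {"rows": [{"xyz": [0, -0.5, 1.28], "delta_rot": [0, 0, 0], "fingers": 1}, {"xyz": [0, -0.7, 2.51], "delta_rot": [0, 0, 0], "fingers": 1}, {"xyz": [0, -0.8, 3.4], "delta_rot": [0, 0, 0], "fingers": 1}, {"xyz": [0, -0.8, 3.8], "delta_rot": [0, 0, 0], "fingers": 1}, {"xyz": [0, -0.8, 3.85], "delta_rot": [0, 0, 0], "fingers": 1}]}}

```text
clock: 11.27
tcp_pos: [0.4507, 0.0247, 0.1137]
orientation: [2.368, 2.046, 0.032]
contact_force: [3.9, -2.6, -0.5]
grip_width: 0.012
```

Run:
```python
from h import *
arc([0])
```

```text
theta now -0.007 rad 0.1235 F [ 3.91 -2.57 -0.49] w 0.012008887456696137 t 11.2667 rot [ 1.28 -0.44  0.13]
0 [-0.08 -0.15 -0.1 ]
```

Emit:
{"api": "jog_arm", "payload": {"rows": [{"xyz": [0, -0.1, 0.1], "delta_rot": [0, 0, 0], "fingers": 1}, {"xyz": [0, -0.1, 0.15], "delta_rot": [0, 0, 0], "fingers": 1}, {"xyz": [0, -0.1, 0.2], "delta_rot": [0, 0, 0], "fingers": 1}, {"xyz": [0, -0.1, 0.2], "delta_rot": [0, 0, 0], "fingers": 1}, {"xyz": [0, -0.1, 0.2], "delta_rot": [0, 0, 0], "fingers": 1}]}}

```text
clock: 11.68
tcp_pos: [0.4508, 0.0248, 0.1127]
orientation: [2.368, 2.045, 0.035]
contact_force: [-0.6, -2.1, 11.9]
grip_width: 0.0124
```

Emit:
{"api": "jog_arm", "payload": {"rows": [{"xyz": [0, 0, 0], "delta_rot": [0, 0, 0], "fingers": 0.4}, {"xyz": [0, 0, 0], "delta_rot": [0, 0, 0], "fingers": 0.4}, {"xyz": [0, 0, 0], "delta_rot": [0, 0, 0], "fingers": 0.4}, {"xyz": [0, 0, -2], "delta_rot": [1, 0, 0], "fingers": 0.4}, {"xyz": [0, 0, -5], "delta_rot": [1, 0, 0], "fingers": 0.4}]}}

```text
clock: 12.1
tcp_pos: [0.447, 0.0243, 0.1611]
orientation: [-2.375, -2.052, -0.005]
contact_force: [1.4, 1.1, 1.1]
grip_width: 0.0512
```

Emit:
{"api": "jog_arm", "payload": {"rows": [{"xyz": [0, 0, -4], "delta_rot": [0, 0, 0], "fingers": 0.2}, {"xyz": [0, 0, -8], "delta_rot": [0, 0, 0], "fingers": 0.2}, {"xyz": [3, 0, -12], "delta_rot": [0, 0, 0], "fingers": 0.2}, {"xyz": [7, 0, -14], "delta_rot": [0, 0, 0], "fingers": 0.2}, {"xyz": [11, 0, -14], "delta_rot": [0, 0, 0], "fingers": 0.2}]}}

```text
clock: 12.52
tcp_pos: [0.4633, 0.1252, 0.305]
orientation: [-2.378, -2.047, -0.016]
contact_force: [1.3, 0.2, 0.0]
grip_width: 0.0685
```

Run:
```python
from h import *
pin=np.array([.4826,.2724,0])
plan([pin+[0,0,.25]],YAW)
cw=imaging.camera_info("wrist")
im=imaging.grab_frame("wrist");cv2.imwrite("pics/i_w.png",im)
im=imaging.grab_frame("top");cv2.imwrite("pics/i_t.png",im)
```

```text
tcp [0.46 0.13 0.3 ] yaxis -8.56 tilt 0.63 t 12.5167 w 0.0685
[0.48 0.27 0.25] -> [14.78 -0.3   5.65]
rot [ 0.22 -0.59 -0.06]
```

View pics/i_t.png

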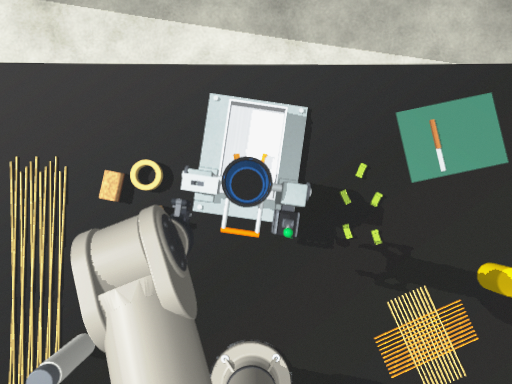

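Emit:
{"api": "jog_arm", "payload": {"rows": [{"xyz": [3, 0, 2], "delta_rot": [0, -0.5, 5], "fingers": 0.2}, {"xyz": [6, 0, 4], "delta_rot": [0, -0.5, 5], "fingers": 0.2}, {"xyz": [6, 0, 5], "delta_rot": [0, -0.5, 5], "fingers": 0.2}, {"xyz": [6, 0, 5], "delta_rot": [0, -0.5, 5], "fingers": 0.2}, {"xyz": [6, 0, 5], "delta_rot": [0, -0.5, 5], "fingers": 0.2}]}}

```text
clock: 13.03
tcp_pos: [0.469, 0.1913, 0.2511]
orientation: [2.453, 1.96, -0.006]
contact_force: [0.1, -0.9, 0.5]
grip_width: 0.0687
```

Run:
```python
from h import *
cw=imaging.camera_info("wrist")
im=imaging.grab_frame("wrist");cv2.imwrite("pics/j_w.png",im)
cw2=imaging.camera_info("wrist");print(cw["xyz"],cw2["xyz"])
hsv=cv2.cvtColor(im,cv2.COLOR_BGR2HSV)
m=cv2.inRange(hsv,(0,170,100),(5,255,255))|cv2.inRange(hsv,(172,170,100),(180,255,255))
n,l,s,c=cv2.connectedComponentsWithStats(m)
for i in range(1,n):
    if s[i][4]>80: print(s[i],c[i],atz(cw,c[i],.075))
cv2.imwrite("pics/j_t.png",imaging.grab_frame("wrist"))
```

```text
[0.48601135 0.27008595 0.42477158] [0.48657507 0.26954857 0.42582789]
[144   0  50  22 687] [170.90393013   7.83697234] [0.41985847 0.37477655 0.075     ]
[238  79  17  24 281] [246.05338078  90.50177936] [0.47896428 0.27729118 0.075     ]
```

View pics/j_w.png

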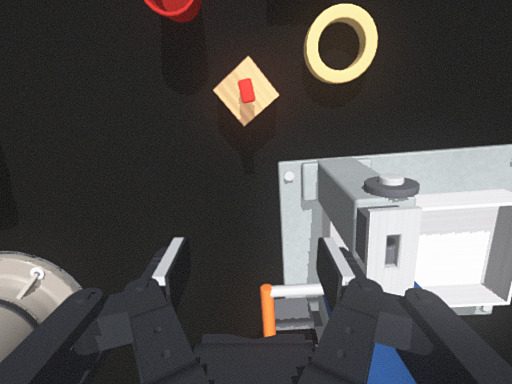

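Run:
```python
import cv2
im=cv2.imread("pics/j_w.png")
cv2.imwrite("pics/j_z1.png",cv2.resize(im[50:130,205:290],(638,600),interpolation=cv2.INTER_CUBIC))
cv2.imwrite("pics/j_z2.png",cv2.resize(im[200:300,345:425],(480,600),interpolation=cv2.INTER_CUBIC))
```

```text
(no output)
```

View pics/j_z1.png

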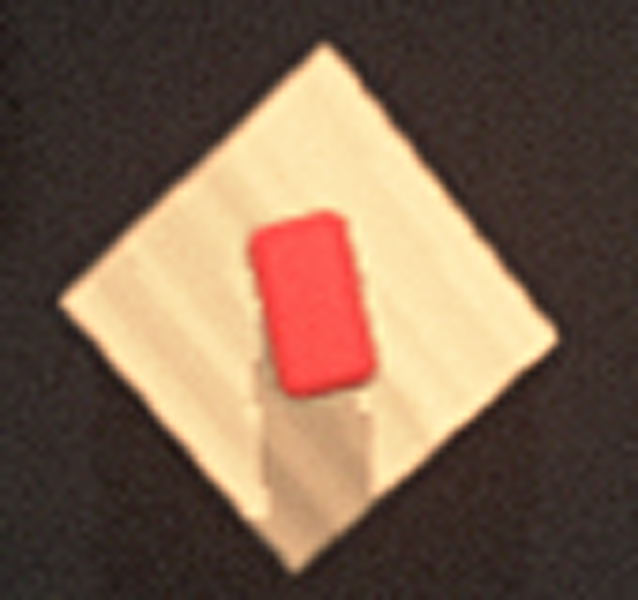

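View pics/j_z2.png

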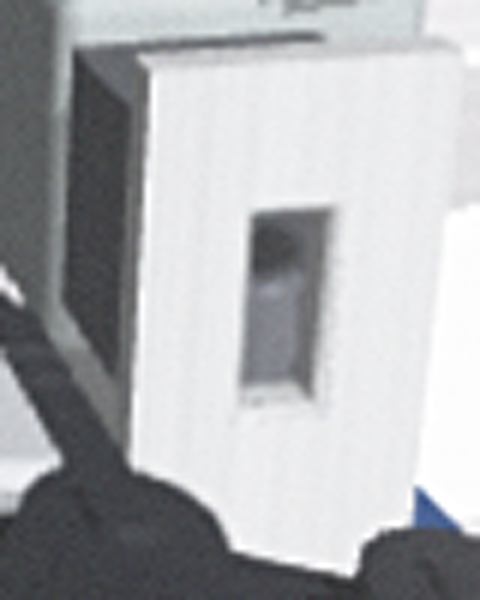

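Run:
```python
from h import *
cw=imaging.camera_info("wrist");print(cw["xyz"])
toM=lambda p:np.array([(p-O)@MX,(p-O)@MY,p[2]])*1000
f=lambda x,y:(345+x/6,200+y/6)
C=[atz(cw,f(*p),.2195) for p in [(252,212),(333,206),(313,396),(240,386)]]
for c in C: print(toM(c).round(1))
print("center",toM(np.mean(C,0)))
print("hole low edge",toM(atz(cw,f(278,280),.213)),"upper?",toM(atz(cw,f(275,222),.213)))
g=lambda x,y:(205+x/7.5,50+y/7.5)
P=[atz(cw,g(*p),.08) for p in [(250,238),(345,213),(376,375),(288,398)]]
for p in P: print(p.round(4))
print("pin top center",np.mean(P,0))
d=(P[0]+P[1]-P[2]-P[3]);print("long axis",np.degrees(np.arctan2(d[1],d[0])))
B=[atz(cw,g(*p),.04) for p in [(325,40),(560,338),(295,573),(57,300)]];print("block",np.mean(B,0),[np.linalg.norm(B[i]-B[i-1]).round(4) for i in range(4)])
ct=imaging.camera_info("top")
im=cv2.imread("pics/a_top.png");hsv=cv2.cvtColor(im,cv2.COLOR_BGR2HSV)
m=cv2.inRange(hsv,(0,170,100),(5,255,255))|cv2.inRange(hsv,(172,170,100),(180,255,255));m[:,:135]=0
ys,xs=np.nonzero(m);print("top pin",atz(ct,(xs.mean(),ys.mean()),.077),len(xs))
```

```text
[0.48687284 0.2693663  0.42648188]
[-24.5 134.4 219.5]
[-13.8 134.6 219.5]
[-14.2 105.2 219.5]
[-24.3 107.5 219.5]
center [-19.19866319 120.44137145 219.5       ]
hole low edge [-17.01867543 119.92869252 213.        ] upper? [-18.07956786 129.07304934 213.        ]
[0.4744 0.2885 0.08  ]
[0.4892 0.2887 0.08  ]
[0.4887 0.265  0.08  ]
[0.4746 0.2647 0.08  ]
pin top center [0.48174991 0.27669808 0.08      ]
long axis 89.66264212837187
block [0.47982751 0.27601017 0.04      ] [np.float64(0.0611), np.float64(0.0613), np.float64(0.0605), np.float64(0.0607)]
top pin [0.47850742 0.2696832  0.077     ] 53
```

Run:
```python
from h import *
pin=np.array([.481,.273,0])
plan([pin+[0,0,.10],pin+[0,0,.023]],np.radians(-.3))
```

```text
tcp [0.47 0.19 0.25] yaxis -12.86 tilt 0.09 t 13.1333 w 0.0684
[0.48 0.27 0.1 ] -> [ 8.26 -0.79 15.25]
[0.48 0.27 0.02] -> [ 8.26 -0.8  22.95]
rot [  0.04   0.08 -12.56]
```

Emit:
{"api": "jog_arm", "payload": {"rows": [{"xyz": [3, -0.3, 3], "delta_rot": [0, 0, -6], "fingers": 0.3}, {"xyz": [6, -0.6, 6], "delta_rot": [0, 0, -12.5], "fingers": 0.3}, {"xyz": [8.3, -0.8, 9], "delta_rot": [0, 0, -12.5], "fingers": 0.3}, {"xyz": [8.3, -0.8, 12], "delta_rot": [0, 0, -12.5], "fingers": 0.3}, {"xyz": [8.3, -0.8, 12], "delta_rot": [0, 0, -12.5], "fingers": 0.3}]}}

```text
clock: 13.55
tcp_pos: [0.478, 0.2724, 0.1283]
orientation: [2.226, 2.216, -0.013]
contact_force: [-1.7, -1.0, 0.0]
grip_width: 0.0601
```

Run:
```python
from h import *
pin=np.array([.481,.273,0])
plan([pin+[0,0,.10],pin+[0,0,.023]],np.radians(-.3))
im=imaging.grab_frame("scene");cv2.imwrite("pics/k_s.png",cv2.resize(im[160:260,290:410],(720,600),interpolation=cv2.INTER_CUBIC))
im=imaging.grab_frame("wrist");cv2.imwrite("pics/k_w.png",im)
```

```text
tcp [0.48 0.27 0.13] yaxis -0.28 tilt 0.49 t 13.55 w 0.0601
[0.48 0.27 0.1 ] -> [0.08 0.32 2.83]
[0.48 0.27 0.02] -> [ 0.13  0.36 10.53]
rot [-0.31  0.37  0.03]
```

View pics/k_s.png

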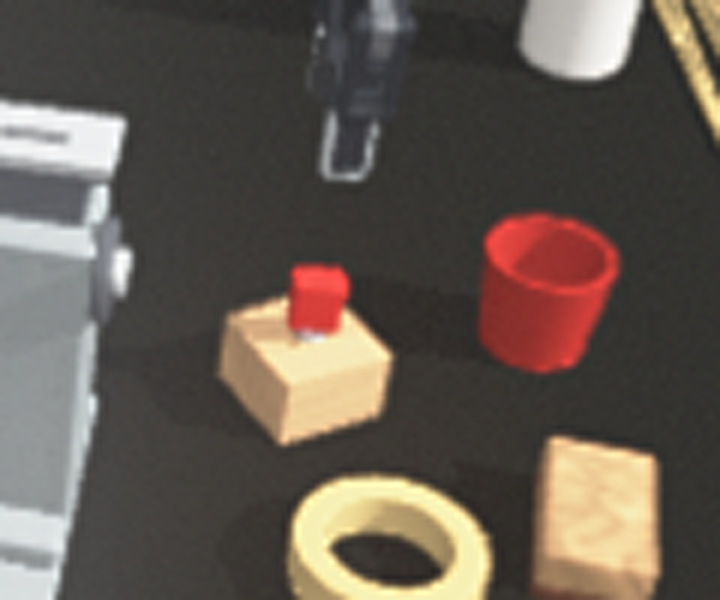

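View pics/k_w.png

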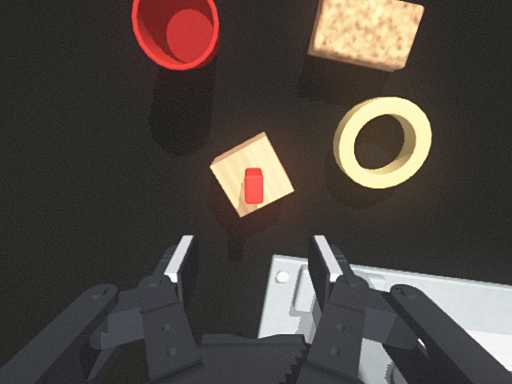

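Run:
```python
from h import *
cw=imaging.camera_info("wrist")
im=cv2.imread("pics/k_w.png");cv2.imwrite("pics/k_wz.png",cv2.resize(im[150:230,210:300],(675,600),interpolation=cv2.INTER_CUBIC))
plan([])
for p in [(246,168),(262,168),(264,203),(245,203)]: print(atz(cw,p,.08),atz(cw,p,.05))
B=[atz(cw,p,.04) for p in [(264,132),(294,187),(241,217),(211,167)]];print(np.mean(B,0))
pin=np.array([.481,.273,0]);print(proj(cw,pin+[0,0,.08]),proj(cw,pin+[0,.013,.08]),proj(cw,pin+[0,-.013,.08]))
```

```text
tcp [0.48 0.27 0.13] yaxis -0.48 tilt 0.16 t 13.65 w 0.0596
[0.47 0.3  0.08] [0.47 0.29 0.05]
[0.49 0.3  0.08] [0.49 0.29 0.05]
[0.49 0.27 0.08] [0.49 0.25 0.05]
[0.47 0.27 0.08] [0.47 0.25 0.05]
[0.48 0.28 0.04]
[253.64 195.02] [253.53 180.27] [253.74 209.28]
```

View pics/k_wz.png

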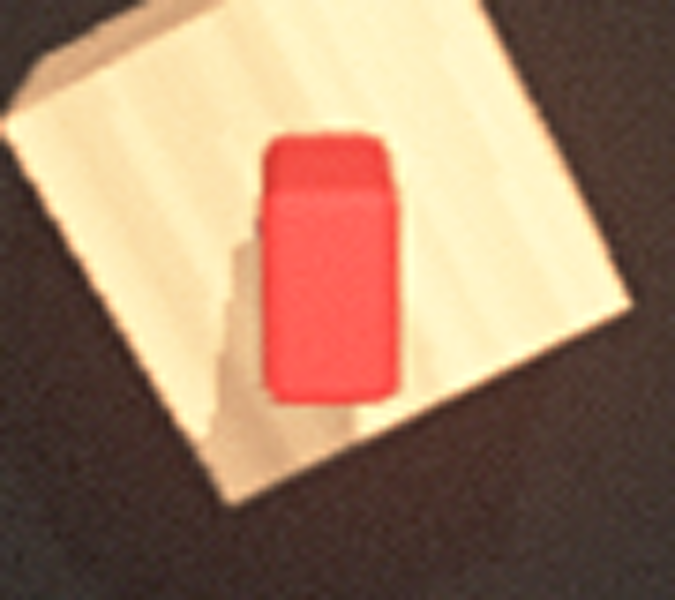

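Run:
```python
from h import *
pin=np.array([.481,.275,0])
plan([pin+[0,0,.06],pin+[0,0,.023]],np.radians(-.3))
```

```text
tcp [0.48 0.27 0.13] yaxis -0.48 tilt 0.16 t 13.65 w 0.0596
[0.48 0.28 0.06] -> [ 0.34 -0.03  7.32]
[0.48 0.28 0.02] -> [ 0.35 -0.03 11.02]
rot [ 0.    0.16 -0.18]
```

Emit:
{"api": "jog_arm", "payload": {"rows": [{"xyz": [0.3, 0, 3], "delta_rot": [0, 0, 0], "fingers": 0.4}, {"xyz": [0.3, 0, 6], "delta_rot": [0, 0, 0], "fingers": 0.4}, {"xyz": [0.3, 0, 8], "delta_rot": [0, 0, 0], "fingers": 0.4}, {"xyz": [0.3, 0, 9], "delta_rot": [0, 0, 0], "fingers": 0.4}, {"xyz": [0.3, 0, 9.5], "delta_rot": [0, 0, 0], "fingers": 0.4}]}}

```text
clock: 14.07
tcp_pos: [0.4824, 0.274, 0.0393]
orientation: [2.231, 2.209, -0.001]
contact_force: [0.1, -0.4, 0.2]
grip_width: 0.0513
```

Run:
```python
from h import *
pin=np.array([.481,.275,0])
plan([pin+[0,0,.023]],np.radians(-.3))
print(tool()[2]["contact_force"])
im=imaging.grab_frame("scene");cv2.imwrite("pics/l_s.png",cv2.resize(im[160:260,290:410],(720,600),interpolation=cv2.INTER_CUBIC))
```

```text
tcp [0.48 0.27 0.04] yaxis -0.58 tilt 0.13 t 14.0667 w 0.0513
[0.48 0.28 0.02] -> [ 0.1  -0.14  1.63]
rot [ 0.08  0.11 -0.28]
[ 0.09 -0.4   0.17]
```

View pics/l_s.png

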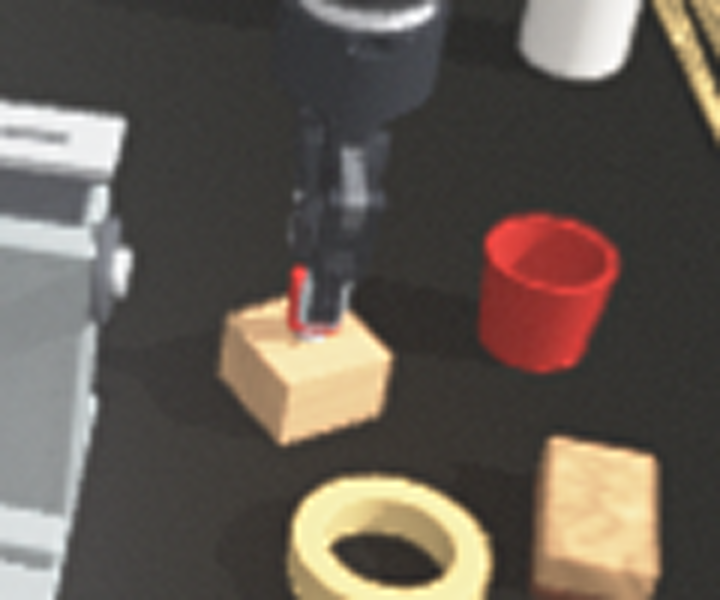

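Emit:
{"api": "jog_arm", "payload": {"rows": [{"xyz": [0, -0.1, 0.6], "delta_rot": [0, 0, 0], "fingers": 0.4}, {"xyz": [0, -0.1, 1.2], "delta_rot": [0, 0, 0], "fingers": 0.4}, {"xyz": [0, -0.1, 1.6], "delta_rot": [0, 0, 0], "fingers": 0.4}, {"xyz": [0, -0.1, 1.6], "delta_rot": [0, 0, 0], "fingers": 0.4}, {"xyz": [0, -0.1, 1.6], "delta_rot": [0, 0, 0], "fingers": 0.4}]}}

```text
clock: 14.53
tcp_pos: [0.4813, 0.2742, 0.0231]
orientation: [2.231, 2.209, -0.001]
contact_force: [0.6, -0.1, -0.1]
grip_width: 0.0515
```

Emit:
{"api": "jog_arm", "payload": {"rows": [{"xyz": [0, 0, 0], "delta_rot": [0, 0, 0], "fingers": 1}, {"xyz": [0, 0, 0], "delta_rot": [0, 0, 0], "fingers": 1}, {"xyz": [0, 0, 0], "delta_rot": [0, 0, 0], "fingers": 1}, {"xyz": [0, 0, 0], "delta_rot": [0, 0, 0], "fingers": 1}, {"xyz": [0, 0, 0], "delta_rot": [0, 0, 0], "fingers": 1}]}}

```text
clock: 14.95
tcp_pos: [0.4801, 0.2742, 0.0231]
orientation: [2.231, 2.21, -0.004]
contact_force: [-5.1, -0.2, 5.5]
grip_width: 0.015
```

Run:
```python
from h import *
np.set_printoptions(precision=4,suppress=True)
t,q,o=tool();print(t,o["contact_force"],o["moment"],rot_to(down(np.radians(-.3))))
```

```text
[0.4801 0.2742 0.0231] [-5.1305 -0.2105  5.4688] [-0.07    1.1485 -0.0288] [-0.0574  0.1309 -0.2324]
```

Emit:
{"api": "jog_arm", "payload": {"rows": [{"xyz": [0, 0, -1], "delta_rot": [0, 0, 0], "fingers": 1}, {"xyz": [0, 0, -2.5], "delta_rot": [0, 0, 0], "fingers": 1}, {"xyz": [0, 0, -5], "delta_rot": [0, 0, 0], "fingers": 1}, {"xyz": [0, 0, -9], "delta_rot": [0, 0, 0], "fingers": 1}, {"xyz": [0, 0, -13], "delta_rot": [0, 0, 0], "fingers": 1}]}}

```text
clock: 15.37
tcp_pos: [0.4803, 0.2736, 0.1544]
orientation: [2.231, 2.209, -0.005]
contact_force: [0.8, 1.3, -0.9]
grip_width: 0.0153
```

Run:
```python
from h import *
t=M(-.02,.121,0)
plan([t+[0,0,.26],t+[0,0,.2195+.02]],YAW)
print(tool()[2]["contact_force"])
```

```text
tcp [0.48 0.27 0.15] yaxis -0.58 tilt 0.23 t 15.3667 w 0.0153
[0.57 0.13 0.26] -> [-14.54   9.22 -10.51]
[0.57 0.13 0.24] -> [-14.54   9.22  -8.46]
rot [-0.04  0.23  7.92]
[ 0.84  1.3  -0.89]
```

Emit:
{"api": "jog_arm", "payload": {"rows": [{"xyz": [-1, 1, -4], "delta_rot": [0, 0, 4], "fingers": 1}, {"xyz": [-3, 2, -8], "delta_rot": [0, 0.2, 8], "fingers": 1}, {"xyz": [-6, 4, -11], "delta_rot": [0, 0.2, 8], "fingers": 1}, {"xyz": [-8, 5, -12], "delta_rot": [0, 0.2, 8], "fingers": 1}, {"xyz": [-8, 5, -12], "delta_rot": [0, 0.2, 8], "fingers": 1}]}}

```text
clock: 15.78
tcp_pos: [0.5354, 0.1866, 0.2807]
orientation: [2.387, 2.034, 0.013]
contact_force: [1.1, -0.3, -1.2]
grip_width: 0.0152
```

Run:
```python
from h import *
t=M(-.02,.121,0)
plan([t+[0,0,.26],t+[0,0,.2195+.02]],YAW)
cw=imaging.camera_info("wrist")
im=imaging.grab_frame("wrist");cv2.imwrite("pics/m_w.png",im)
im=imaging.grab_frame("scene");cv2.imwrite("pics/m_s.png",cv2.resize(im[120:240,250:370],(600,600),interpolation=cv2.INTER_CUBIC))
```

```text
tcp [0.54 0.19 0.28] yaxis -9.15 tilt 0.57 t 15.7833 w 0.0152
[0.57 0.13 0.26] -> [-5.26  4.44  2.1 ]
[0.57 0.13 0.24] -> [-5.27  4.42  4.15]
rot [ 0.55 -0.17 -0.65]
```

View pics/m_w.png

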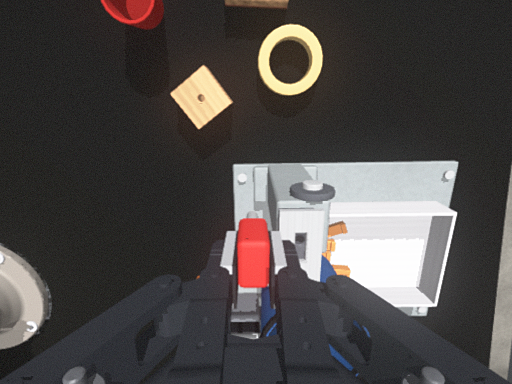

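View pics/m_s.png

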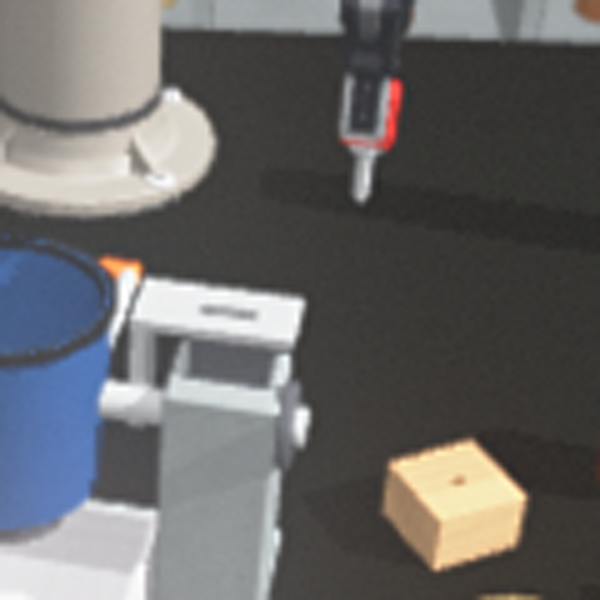

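Run:
```python
from h import *
cs=imaging.camera_info("scene");t,q,o=tool();print(t)
for dy in (-.004,0,.004): print(proj(cs,t+q.apply([dy,0,.0101])))
```

```text
[0.53107222 0.19181804 0.27634216]
[320.9159247  159.52918121]
[322.44698639 159.71242527]
[323.98097077 159.89597242]
```

Run:
```python
from h import *
cs=imaging.camera_info("scene");t,q,o=tool()
im=imaging.grab_frame("scene");cv2.imwrite("pics/n_s.png",cv2.resize(im[135:185,290:350],(720,600),interpolation=cv2.INTER_CUBIC))
t2=tool()[0];print(t,t2);
for dy in (-.004,0,.004): print((proj(cs,t+q.apply([dy,0,.0101]))-[290,135])*12)
sl=M(-.02,.117,.2195);print(proj(cs,sl))
```

```text
[0.53107222 0.19181804 0.27634216] [0.52976658 0.19329913 0.27510405]
[370.99109634 294.35017454]
[389.36383665 296.54910327]
[407.77164918 298.75166908]
[295.16343429 181.50118388]
```

View pics/n_s.png

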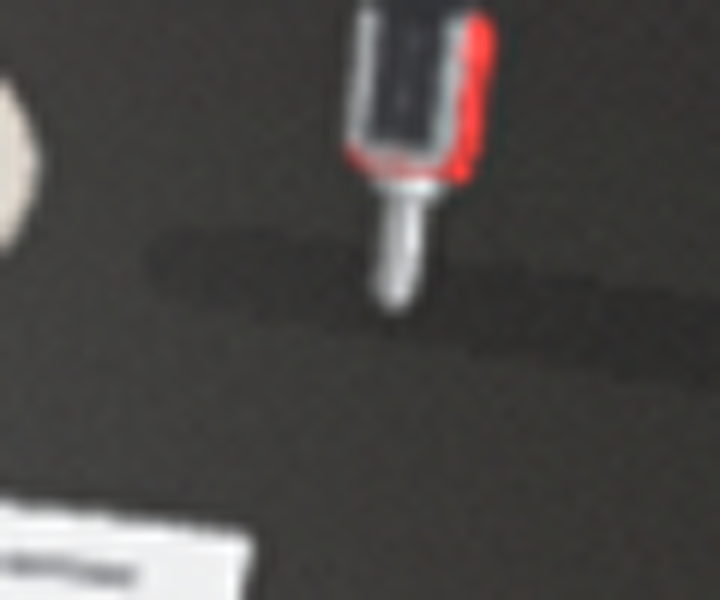

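Run:
```python
from h import *
t=M(-.019,.121,0)
plan([t+[0,0,.24],t+[0,0,.2231]],YAW)
```

```text
tcp [0.53 0.19 0.28] yaxis -8.65 tilt 0.03 t 15.9333 w 0.0153
[0.57 0.13 0.24] -> [-5.87  5.17  3.51]
[0.57 0.13 0.22] -> [-5.87  5.17  5.2 ]
rot [ 0.   -0.03 -0.15]
```

Emit:
{"api": "jog_arm", "payload": {"rows": [{"xyz": [-2, 1.7, 1], "delta_rot": [0, 0, 0], "fingers": 1}, {"xyz": [-4, 3.4, 2], "delta_rot": [0, 0, 0], "fingers": 1}, {"xyz": [-5.9, 5.1, 2.8], "delta_rot": [0, 0, 0], "fingers": 1}, {"xyz": [-5.9, 5.2, 3], "delta_rot": [0, 0, 0], "fingers": 1}, {"xyz": [-5.9, 5.2, 3], "delta_rot": [0, 0, 0], "fingers": 1}]}}

```text
clock: 16.35
tcp_pos: [0.5716, 0.1266, 0.2434]
orientation: [-2.384, -2.045, 0.004]
contact_force: [-0.3, 1.4, -0.3]
grip_width: 0.0153
```

Run:
```python
from h import *
for _ in range(2):
  imaging.grab_frame("top")
t=M(-.019,.121,0)
plan([t+[0,0,.2231]],YAW)
print(tool()[2]["contact_force"])
cs=imaging.camera_info("scene");t,q,o=tool()
im=imaging.grab_frame("scene");cv2.imwrite("pics/o_s.png",cv2.resize(im[155:205,270:330],(720,600),interpolation=cv2.INTER_CUBIC))
im=imaging.grab_frame("wrist");cv2.imwrite("pics/o_w.png",im)
```

```text
tcp [0.57 0.13 0.24] yaxis -8.54 tilt 0.09 t 16.45 w 0.0152
[0.57 0.13 0.22] -> [-0.13  0.09  2.12]
rot [-0.08 -0.02 -0.04]
[ 0.48  0.96 -0.43]
```

View pics/o_s.png

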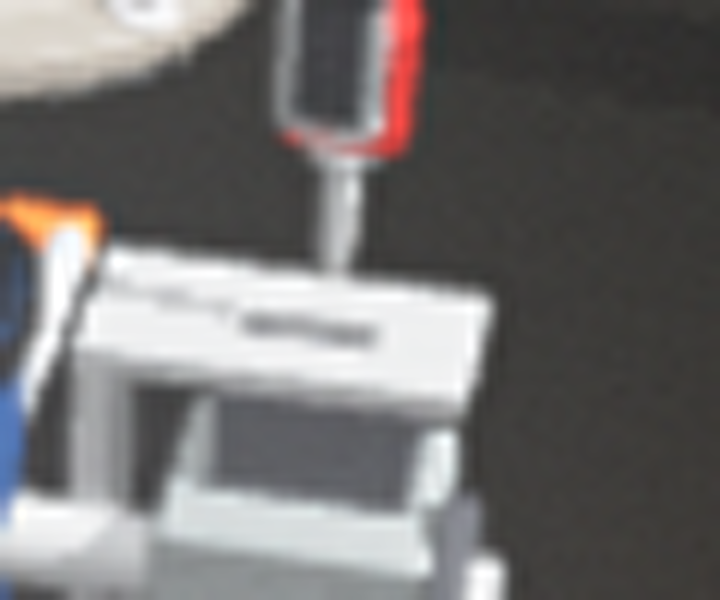

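View pics/o_w.png

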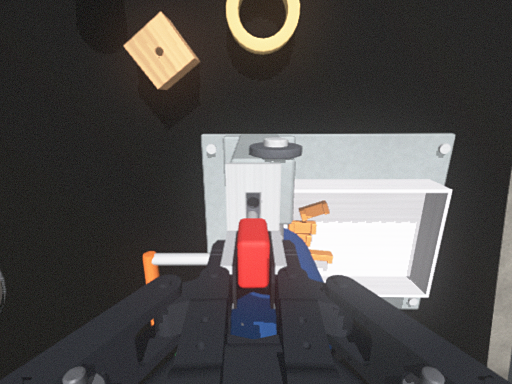

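Run:
```python
from h import *
cs=imaging.camera_info("scene");t,q,o=tool();cw=imaging.camera_info("wrist")
toM=lambda p:np.array([(p-O)@MX,(p-O)@MY,p[2]])*1000
print("TCP M",toM(t))
for dx in (0,.001): print((proj(cs,t+q.apply([dx,0,.0101]))-[270,155])*12)
im=cv2.imread("pics/o_w.png");cv2.imwrite("pics/o_wz.png",cv2.resize(im[160:240,210:310],(750,600),interpolation=cv2.INTER_CUBIC))
```

```text
TCP M [-19.62389395 122.53509576 244.97648969]
[330.97462942 263.53323143]
[335.54501309 264.12626613]
```

View pics/o_wz.png

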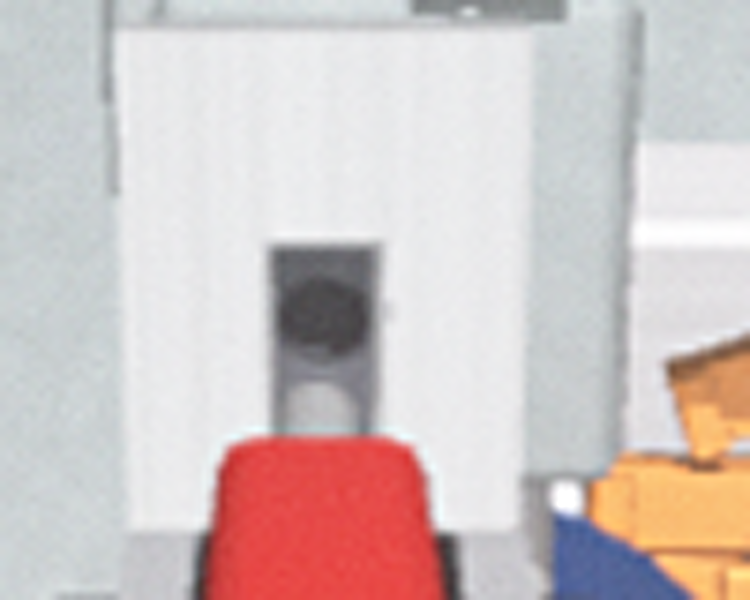

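Run:
```python
from h import *
t,q,o=tool();cw=imaging.camera_info("wrist")
toM=lambda p:np.array([(p-O)@MX,(p-O)@MY,p[2]])*1000
print("hole",toM(atz(cw,(252.9,202.3),.213)),"slot far edge",toM(atz(cw,(253.2,192.7),.2195)), "tongue far edge L/R",toM(atz(cw,(225.5,163.5),.2195)),toM(atz(cw,(281,163.5),.2195)))
# where does pin tip/ shank axis project
for z in (0.0101,0,-.01,-.02,-.021,-.025): print(z,(proj(cw,t+q.apply([0.001,0,z]))-[210,160])*7.5)
for z in (-.0209,-.0249): print("collar front",z,(proj(cw,t+q.apply([0.010,0,z]))-[210,160])*7.5)
```

```text
hole [-20.65279213 125.15917783 213.        ] slot far edge [-20.43448711 135.18448209 219.5       ] tongue far edge L/R [-40.31524643 157.24092977 219.5       ] [ -0.54049577 157.29052173 219.5       ]
0.0101 [332.46415555 415.5666509 ]
0 [332.95876166 460.4858406 ]
-0.01 [333.50068439 509.6884621 ]
-0.02 [334.10336414 564.3905036 ]
-0.021 [334.1673713  570.19905212]
-0.025 [334.43078997 594.10177587]
collar front -0.0209 [334.4654045  466.23424026]
collar front -0.0249 [334.73978588 488.09002375]
```

Emit:
{"api": "jog_arm", "payload": {"rows": [{"xyz": [0.15, 0, 0.5], "delta_rot": [0, 0, 0], "fingers": 1}, {"xyz": [0.15, 0, 1], "delta_rot": [0, 0, 0], "fingers": 1}, {"xyz": [0.15, 0, 1.4], "delta_rot": [0, 0, 0], "fingers": 1}, {"xyz": [0.15, 0, 1.4], "delta_rot": [0, 0, 0], "fingers": 1}, {"xyz": [0.15, 0, 1.4], "delta_rot": [0, 0, 0], "fingers": 1}]}}

```text
clock: 16.97
tcp_pos: [0.5716, 0.1307, 0.2306]
orientation: [-2.379, -2.05, 0.001]
contact_force: [-0.2, -0.6, -0.9]
grip_width: 0.0149
```

```bash
cat >> h.py <<'E'
toM=lambda p:np.array([(p-O)@MX,(p-O)@MY,p[2]])*1000
def st():
    t,q,o=tool();np.set_printoptions(suppress=True,precision=2)
    print("TCPm",toM(t),"F",o["contact_force"],"M",o["moment"],"rot",rot_to(down(YAW)),"w",o["grip_width"])
E
python3 - <<'E'
from h import *
st()
E
```

```text
TCPm [-19.97 124.06 230.55] F [-0.18 -0.57 -0.86] M [ 0.02 -0.03  0.  ] rot [-0.07 -0.03  0.02] w 0.01493230823694141
```

Descend slowly with force watch.

Emit:
{"api": "jog_arm", "payload": {"rows": [{"xyz": [0, 0, 0.2], "delta_rot": [0, 0, 0], "fingers": 1}, {"xyz": [0, 0, 0.4], "delta_rot": [0, 0, 0], "fingers": 1}, {"xyz": [0, 0, 0.6], "delta_rot": [0, 0, 0], "fingers": 1}, {"xyz": [0, 0, 0.8], "delta_rot": [0, 0, 0], "fingers": 1}, {"xyz": [0, 0, 0.9], "delta_rot": [0, 0, 0], "fingers": 1}]}}

```text
clock: 17.38
tcp_pos: [0.5714, 0.1306, 0.2212]
orientation: [-2.379, -2.05, 0.001]
contact_force: [0.5, 0.7, -1.4]
grip_width: 0.0154
```

Run:
```python
from h import *
st()
```

```text
TCPm [-20.11 123.98 221.19] F [ 0.52  0.73 -1.38] M [-0.02  0.06  0.01] rot [-0.09 -0.02  0.01] w 0.015415912493699042
```

Emit:
{"api": "jog_arm", "payload": {"rows": [{"xyz": [0, 0, 0.2], "delta_rot": [0, 0, 0], "fingers": 1}, {"xyz": [0, 0, 0.4], "delta_rot": [0, 0, 0], "fingers": 1}, {"xyz": [0, 0, 0.6], "delta_rot": [0, 0, 0], "fingers": 1}, {"xyz": [0, 0, 0.8], "delta_rot": [0, 0, 0], "fingers": 1}, {"xyz": [0, 0, 0.9], "delta_rot": [0, 0, 0], "fingers": 1}]}}

```text
clock: 17.8
tcp_pos: [0.5717, 0.13, 0.212]
orientation: [-2.38, -2.05, 0.001]
contact_force: [1.7, -2.2, 0.9]
grip_width: 0.0154
```

Run:
```python
from h import *
st()
```

```text
TCPm [-19.81 123.4  212.04] F [ 1.71 -2.16  0.91] M [-0.71 -0.27 -0.  ] rot [-0.06  0.02 -0.02] w 0.015419967483522215
```

Emit:
{"api": "jog_arm", "payload": {"rows": [{"xyz": [-0.05, 0, 0.2], "delta_rot": [0, 0, 0], "fingers": 1}, {"xyz": [-0.05, 0, 0.5], "delta_rot": [0, 0, 0], "fingers": 1}, {"xyz": [-0.05, 0, 0.8], "delta_rot": [0, 0, 0], "fingers": 1}, {"xyz": [-0.05, 0, 1.1], "delta_rot": [0, 0, 0], "fingers": 1}, {"xyz": [-0.05, 0, 1.25], "delta_rot": [0, 0, 0], "fingers": 1}]}}

```text
clock: 18.22
tcp_pos: [0.5714, 0.1296, 0.199]
orientation: [-2.38, -2.05, 0.002]
contact_force: [0.3, -0.8, 3.0]
grip_width: 0.0152
```

Run:
```python
from h import *
st()
```

```text
TCPm [-19.97 122.97 198.99] F [ 0.33 -0.76  3.01] M [-0.22 -0.18 -0.06] rot [-0.08  0.03 -0.01] w 0.015179054146269076
```

Nearly home; press 1.5 mm more.

Emit:
{"api": "jog_arm", "payload": {"rows": [{"xyz": [0, 0, 0.05], "delta_rot": [0, 0, 0], "fingers": 1}, {"xyz": [0, 0, 0.1], "delta_rot": [0, 0, 0], "fingers": 1}, {"xyz": [0, 0, 0.15], "delta_rot": [0, 0, 0], "fingers": 1}, {"xyz": [0, 0, 0.15], "delta_rot": [0, 0, 0], "fingers": 1}, {"xyz": [0, 0, 0.15], "delta_rot": [0, 0, 0], "fingers": 1}]}}

```text
clock: 18.63
tcp_pos: [0.5715, 0.1296, 0.1988]
orientation: [-2.379, -2.049, 0.001]
contact_force: [-3.5, -2.1, 9.7]
grip_width: 0.0154
```

Run:
```python
from h import *
st()
im=imaging.grab_frame("scene");cv2.imwrite("pics/p_s.png",cv2.resize(im[145:205,260:332],(720,600),interpolation=cv2.INTER_CUBIC))
```

```text
TCPm [-19.9  123.01 198.78] F [-3.49 -2.1   9.72] M [-0.4   0.81 -0.02] rot [-0.08 -0.03 -0.02] w 0.015386079319105326
```

View pics/p_s.png

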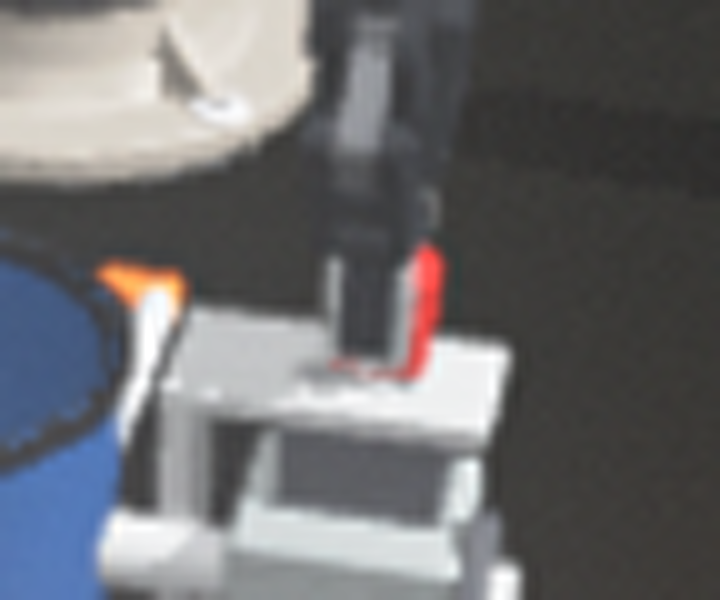

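Home. Release and lift.

Emit:
{"api": "jog_arm", "payload": {"rows": [{"xyz": [0, 0, 0], "delta_rot": [0, 0, 0], "fingers": 0.5}, {"xyz": [0, 0, 0], "delta_rot": [0, 0, 0], "fingers": 0.5}, {"xyz": [0, 0, -1], "delta_rot": [0, 0, 0], "fingers": 0.5}, {"xyz": [0, 0, -3], "delta_rot": [0, 0, 0], "fingers": 0.5}, {"xyz": [0, 0, -6], "delta_rot": [0, 0, 0], "fingers": 0.5}]}}

```text
clock: 19.1
tcp_pos: [0.5698, 0.1296, 0.2576]
orientation: [-2.378, -2.049, 0.008]
contact_force: [0.0, 0.6, -0.8]
grip_width: 0.0432
```

Emit:
{"api": "jog_arm", "payload": {"rows": [{"xyz": [0, 0, -3], "delta_rot": [0, 0, 0], "fingers": 0.5}, {"xyz": [-2, -2, -6], "delta_rot": [0, 0, 0], "fingers": 0.5}, {"xyz": [-6, -4, -8], "delta_rot": [0, 0, 0], "fingers": 0.5}, {"xyz": [-10, -5, -8], "delta_rot": [0, 0, 0], "fingers": 0.5}, {"xyz": [-14, -5, -8], "delta_rot": [0, 0, 0], "fingers": 0.5}]}}

```text
clock: 19.52
tcp_pos: [0.5, 0.0026, 0.3401]
orientation: [-2.375, -2.052, 0.003]
contact_force: [0.9, -1.2, -0.2]
grip_width: 0.0425
```

Run:
```python
from h import *
st()
for n in ("scene","top"):
    im=imaging.grab_frame(n);cv2.imwrite(f"pics/q_{n}.png",im)
im=cv2.imread("pics/q_scene.png");cv2.imwrite("pics/q_sz.png",cv2.resize(im[145:205,260:332],(720,600),interpolation=cv2.INTER_CUBIC))
```

```text
TCPm [-71.87 -13.21 340.09] F [ 0.89 -1.22 -0.21] M [-0.02 -0.08 -0.01] rot [-0.22 -0.03  0.16] w 0.04251627216119538
```

View pics/q_sz.png

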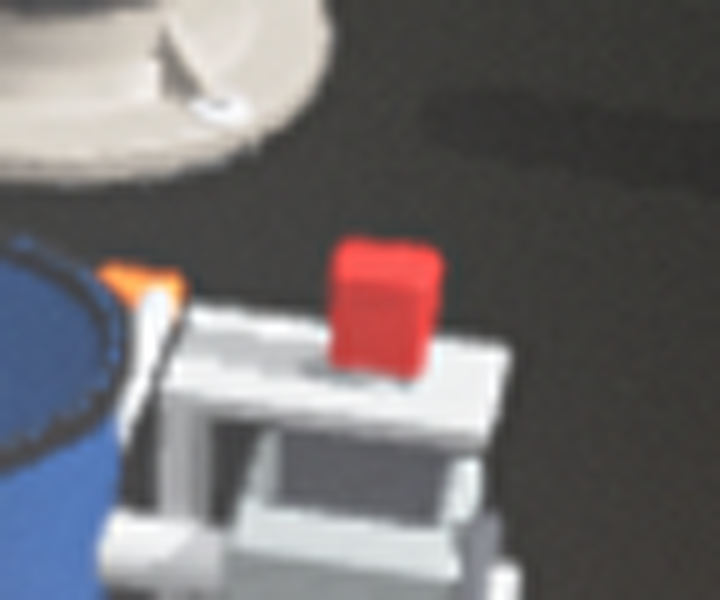

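View pics/q_top.png

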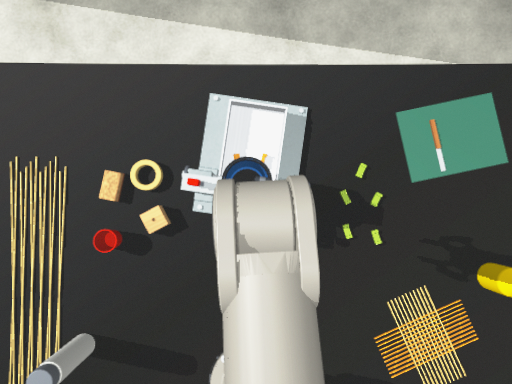

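```bash
cat >> h.py <<'E'
def greens(cam="top",z=.010):
    ci=imaging.camera_info(cam);im=imaging.grab_frame(cam)
    hsv=cv2.cvtColor(im,cv2.COLOR_BGR2HSV);m=cv2.inRange(hsv,(28,90,80),(48,255,255))
    n,l,s,c=cv2.connectedComponentsWithStats(m);out=[]
    for i in range(1,n):
        if s[i][4]<25: continue
        ys,xs=np.nonzero(l==i);W=np.array([atz(ci,(x,y),z)[:2] for x,y in zip(xs,ys)])
        rc=cv2.minAreaRect((W*1000).astype(np.float32));u,S,v=np.linalg.svd(W-W.mean(0))
        out.append((W.mean(0),np.degrees(np.arctan2(v[0][1],v[0][0]))%180,np.array(rc[1]),s[i][4],c[i]))
    return im,out
E
python3 - <<'E'
from h import *
im,o=greens()
np.set_printoptions(suppress=True,precision=4)
for x in o: print(*x)
cv2.imwrite("pics/r.png",cv2.resize(im[150:250,330:400],(420,600),interpolation=cv2.INTER_CUBIC))
E
```

```text
[ 0.6197 -0.3397] 154.23227688568403 [22.1462 45.178 ] 111 [360.6577 170.0631]
[0.579 0.324] 62.46519309788016 [39.4592 11.09  ] 26 [138.9615 184.9231]
[ 0.5401 -0.2905] 24.43761027186835 [44.1995 20.3444] 101 [344.9505 196.5347]
[ 0.5327 -0.384 ] 148.97324095050087 [24.0982 44.9265] 118 [376.     198.7966]
[ 0.4366 -0.2939] 18.539328405385902 [44.0681 21.8817] 106 [346.8302 231.1509]
[ 0.4196 -0.3809] 17.71150543214307 [45.7424 23.836 ] 123 [375.9675 236.6179]
[ 0.2682 -0.756 ] 52.61372591927095 [63.3473 34.5121] 169 [504.1302 287.3018]
```

View pics/r.png

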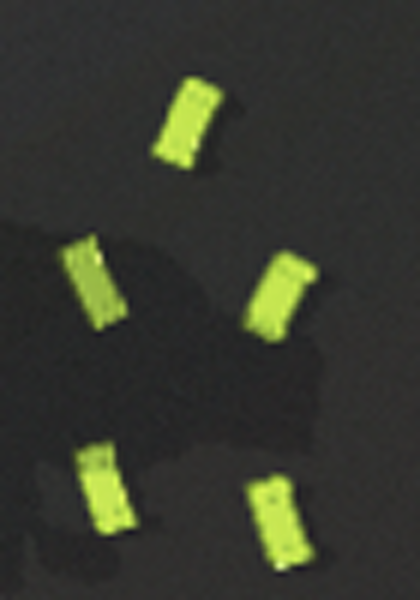

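```bash
cat >> h.py <<'E'
def go(x,y,z,deg): plan([[x,y,z]],np.radians(deg) if deg is not None else None)
E
python3 - <<'E'
from h import *
go(.54,-.2905,.15,-65.6)
E
```

```text
tcp [ 0.5  -0.    0.34] yaxis -8.88 tilt 0.25 t 19.6667 w 0.0426
[ 0.54 -0.29  0.15] -> [-28.     8.48  18.91]
rot [-0.23  0.12 56.72]
```

Emit:
{"api": "jog_arm", "payload": {"rows": [{"xyz": [-4, 1, 1], "delta_rot": [0, 0, 7], "fingers": 0.5}, {"xyz": [-8, 2, 2], "delta_rot": [0, 0, 14], "fingers": 0.5}, {"xyz": [-12, 3, 4], "delta_rot": [0, 0, 21], "fingers": 0.5}, {"xyz": [-16, 4.5, 6], "delta_rot": [0, 0, 28], "fingers": 0.5}, {"xyz": [-20, 6, 8], "delta_rot": [0, 0, 35], "fingers": 0.5}]}}

```text
clock: 20.08
tcp_pos: [0.5258, -0.1905, 0.2672]
orientation: [-2.891, -1.224, 0.004]
contact_force: [0.7, 0.1, 0.9]
grip_width: 0.0428
```

Run:
```python
from h import *
go(.54,-.2905,.10,-65.6)
```

```text
tcp [ 0.53 -0.19  0.27] yaxis -44.09 tilt 0.19 t 20.0833 w 0.0428
[ 0.54 -0.29  0.1 ] -> [-6.18  8.03 16.71]
rot [-0.16  0.1  21.51]
```

Emit:
{"api": "jog_arm", "payload": {"rows": [{"xyz": [-2, 2.5, 4], "delta_rot": [0, 0, 7], "fingers": 0.5}, {"xyz": [-4, 5.5, 8], "delta_rot": [0, 0, 14], "fingers": 0.5}, {"xyz": [-6.2, 8, 11.5], "delta_rot": [0, 0, 21], "fingers": 0.5}, {"xyz": [-6.2, 8, 13], "delta_rot": [0, 0, 21.5], "fingers": 0.5}, {"xyz": [-6.2, 8, 13], "delta_rot": [0, 0, 21.5], "fingers": 0.5}]}}

```text
clock: 20.5
tcp_pos: [0.5361, -0.2918, 0.13]
orientation: [-3.067, -0.657, 0.02]
contact_force: [-1.0, 1.0, -0.7]
grip_width: 0.043
```

Run:
```python
from h import *
imaging.grab_frame("top");
im,o=greens("wrist")
cw=imaging.camera_info("wrist")
for x in o: print(*x)
go(.54,-.2905,-.028,-65.6)
im,o=greens("top")
for x in o: print(*x)
im=imaging.grab_frame("wrist");cv2.imwrite("pics/s_w.png",im)
```

```text
[ 0.61966275 -0.33630608] 154.4071791832568 [21.74460602 43.97929001] 236 [329.49152542 119.55508475]
[ 0.53937479 -0.28851575] 25.027936874037152 [44.44648743 18.68331337] 718 [253.61281337 170.66852368]
[ 0.5293759  -0.37745685] 155.19888559241627 [25.50285149 43.78673172] 287 [322.07665505 210.271777  ]
[ 0.44454349 -0.29077928] 21.057394538889753 [49.60934448 18.69431305] 324 [222.00925926 242.74691358]
[ 0.4234678  -0.37679991] 19.210102708261672 [51.96977234 21.67095184] 244 [280.08196721 282.42213115]
tcp [ 0.54 -0.29  0.14] yaxis -65.6 tilt 0.4 t 20.6 w 0.0427
[ 0.54 -0.29 -0.03] -> [ 0.12  0.16 16.35]
rot [-0.27  0.3   0.  ]
[ 0.62 -0.34] 154.0941707909562 [22.15 44.85] 110 [360.68 170.  ]
[ 0.54 -0.29] 19.13290959435645 [44.2  20.34] 95 [344.61 196.34]
[ 0.44 -0.29] 18.539328405385902 [44.07 21.88] 106 [346.83 231.15]
[ 0.29 -0.74] 63.2693065244444 [97.23 79.06] 482 [499.85 279.69]
```

View pics/s_w.png

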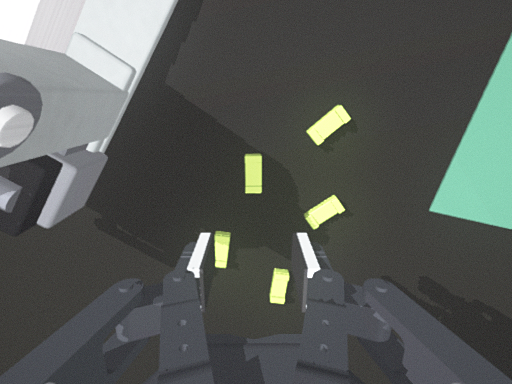

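Emit:
{"api": "jog_arm", "payload": {"rows": [{"xyz": [0.1, 0.1, 4], "delta_rot": [-0.3, 0.3, 0], "fingers": 0.5}, {"xyz": [0.1, 0.1, 8], "delta_rot": [-0.3, 0.3, 0], "fingers": 0.5}, {"xyz": [0.1, 0.1, 11], "delta_rot": [-0.3, 0.3, 0], "fingers": 0.5}, {"xyz": [0.1, 0.1, 13], "delta_rot": [-0.3, 0.3, 0], "fingers": 0.5}, {"xyz": [0.1, 0.1, 13.5], "delta_rot": [-0.3, 0.3, 0], "fingers": 0.5}]}}

```text
clock: 21.12
tcp_pos: [0.5428, -0.2867, 0.0018]
orientation: [-3.068, -0.673, -0.007]
contact_force: [-1.3, -0.3, -0.1]
grip_width: 0.0429
```

Run:
```python
from h import *
go(.5395,-.2895,-.028,-65.6)
im=imaging.grab_frame("wrist");cv2.imwrite("pics/t_w.png",im)
```

```text
tcp [ 0.54 -0.29  0.  ] yaxis -65.27 tilt 0.26 t 21.1167 w 0.0429
[ 0.54 -0.29 -0.03] -> [-0.43  0.11  2.98]
rot [ 0.03 -0.26  0.33]
```

View pics/t_w.png

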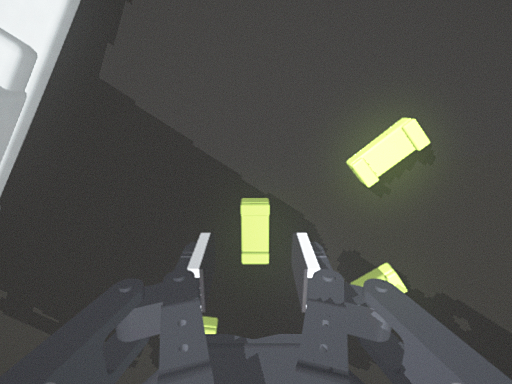

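Emit:
{"api": "jog_arm", "payload": {"rows": [{"xyz": [-0.35, 0.1, 0.8], "delta_rot": [0, -0.2, 0.3], "fingers": 0.5}, {"xyz": [-0.35, 0.1, 1.8], "delta_rot": [0, -0.2, 0.3], "fingers": 0.5}, {"xyz": [-0.35, 0.1, 2.5], "delta_rot": [0, -0.2, 0.3], "fingers": 0.5}, {"xyz": [-0.35, 0.1, 2.9], "delta_rot": [0, -0.2, 0.3], "fingers": 0.5}, {"xyz": [-0.35, 0.1, 2.9], "delta_rot": [0, -0.2, 0.3], "fingers": 0.5}]}}

```text
clock: 21.58
tcp_pos: [0.5403, -0.2895, -0.0269]
orientation: [3.07, 0.664, 0.002]
contact_force: [0.4, -0.2, 0.9]
grip_width: 0.0426
```

Emit:
{"api": "jog_arm", "payload": {"grip_force": 30, "rows": [{"xyz": [0, 0, 0], "delta_rot": [0, 0, 0], "fingers": 1}, {"xyz": [0, 0, 0], "delta_rot": [0, 0, 0], "fingers": 1}, {"xyz": [0, 0, 0], "delta_rot": [0, 0, 0], "fingers": 1}, {"xyz": [0, 0, 0], "delta_rot": [0, 0, 0], "fingers": 1}, {"xyz": [0, 0, -1], "delta_rot": [0, 0, 0], "fingers": 1}]}}

```text
clock: 22.0
tcp_pos: [0.5393, -0.2889, -0.0178]
orientation: [-3.07, -0.664, 0.001]
contact_force: [-1.2, -0.8, 0.2]
grip_width: 0.0166
```

Run:
```python
from h import *
plan([[.54,-.27,.20],[.55,-.15,.24],[.573,.005,.235],[.573,.005,.145]])
```

```text
tcp [ 0.54 -0.29 -0.02] yaxis -65.59 tilt 0.06 t 22.0 w 0.0166
[ 0.54 -0.27  0.2 ] -> [  0.83  -1.71 -21.78]
[ 0.55 -0.15  0.24] -> [  6.7  -12.23 -25.77]
[0.57 0.01 0.23] -> [ 15.2  -25.39 -25.27]
[0.57 0.01 0.14] -> [ 15.2  -25.38 -16.27]
```

Emit:
{"api": "jog_arm", "payload": {"rows": [{"xyz": [0, 0, -4], "delta_rot": [0, 0, 0], "fingers": 1}, {"xyz": [0, 0, -8], "delta_rot": [0, 0, 0], "fingers": 1}, {"xyz": [0.3, -0.5, -12], "delta_rot": [0, 0, 0], "fingers": 1}, {"xyz": [0.6, -1, -16], "delta_rot": [0, 0, 0], "fingers": 1}, {"xyz": [1, -1.8, -20], "delta_rot": [0, 0, 0], "fingers": 1}]}}

```text
clock: 22.42
tcp_pos: [0.5404, -0.269, 0.1848]
orientation: [-3.071, -0.661, 0.001]
contact_force: [0.9, 0.2, 0.4]
grip_width: 0.0169
```

Run:
```python
from h import *
plan([[.55,-.15,.24],[.573,.005,.24],[.573,.005,.145]])
```

```text
tcp [ 0.54 -0.27  0.18] yaxis -65.69 tilt 0.04 t 22.4167 w 0.0169
[ 0.55 -0.15  0.24] -> [  5.77 -10.46  -5.52]
[0.57 0.01 0.24] -> [ 14.25 -23.64  -5.52]
[0.57 0.01 0.14] -> [ 14.25 -23.63   3.98]
```

Emit:
{"api": "jog_arm", "payload": {"rows": [{"xyz": [1, -1.8, -4], "delta_rot": [0, 0, 0], "fingers": 1}, {"xyz": [3, -5, -5.5], "delta_rot": [0, 0, 0], "fingers": 1}, {"xyz": [5, -8.5, -5.5], "delta_rot": [0, 0, 0], "fingers": 1}, {"xyz": [7, -12, -5.5], "delta_rot": [0, 0, 0], "fingers": 1}, {"xyz": [9, -15.2, -5.5], "delta_rot": [0, 0, 0], "fingers": 1}]}}

```text
clock: 22.83
tcp_pos: [0.5597, -0.0912, 0.241]
orientation: [-3.07, -0.661, -0.001]
contact_force: [1.1, -0.8, -0.6]
grip_width: 0.0167
```

Emit:
{"api": "jog_arm", "payload": {"rows": [{"xyz": [2, -3.4, 0], "delta_rot": [0, 0, 0], "fingers": 1}, {"xyz": [4, -6.4, 0], "delta_rot": [0, 0, 0], "fingers": 1}, {"xyz": [5, -8, 0.5], "delta_rot": [0, 0, 0], "fingers": 1}, {"xyz": [5, -8, 2], "delta_rot": [0, 0, 0], "fingers": 1}, {"xyz": [5, -8, 3], "delta_rot": [0, 0, 0], "fingers": 1}]}}

```text
clock: 23.25
tcp_pos: [0.5722, 0.0043, 0.2108]
orientation: [-3.068, -0.666, -0.001]
contact_force: [-0.4, -0.2, -0.2]
grip_width: 0.0171
```

Run:
```python
from h import *
plan([[.573,.005,.15]])
im=imaging.grab_frame("scene");cv2.imwrite("pics/u_s.png",cv2.resize(im[110:270,170:330],(600,600),interpolation=cv2.INTER_CUBIC))
```

```text
tcp [0.57 0.   0.21] yaxis -65.5 tilt 0.13 t 23.25 w 0.0171
[0.57 0.01 0.15] -> [ 0.1  -0.02  6.08]
```

View pics/u_s.png

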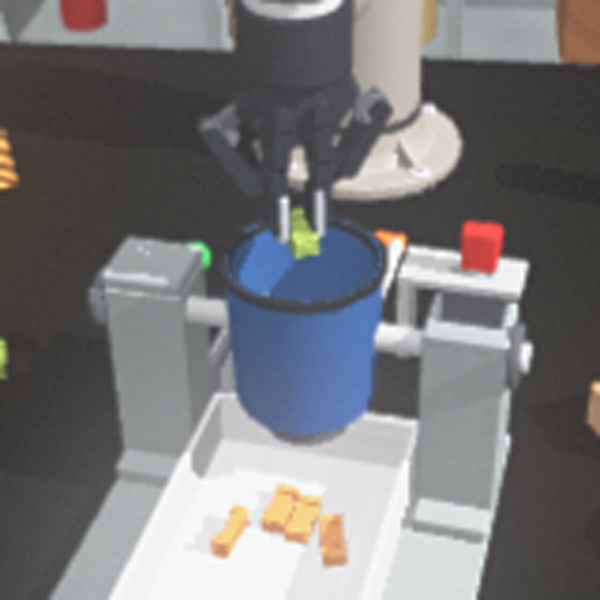

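Emit:
{"api": "jog_arm", "payload": {"rows": [{"xyz": [0, 0, 2], "delta_rot": [0, 0, 0], "fingers": 1}, {"xyz": [0, 0, 4], "delta_rot": [0, 0, 0], "fingers": 1}, {"xyz": [0, 0, 5], "delta_rot": [0, 0, 0], "fingers": 1}, {"xyz": [0, 0, 5], "delta_rot": [0, 0, 0], "fingers": 0.55}, {"xyz": [0, 0, 5], "delta_rot": [0, 0, 0], "fingers": 0.55}]}}

```text
clock: 23.72
tcp_pos: [0.5704, 0.0017, 0.1595]
orientation: [-3.07, -0.659, 0.004]
contact_force: [0.4, 0.3, 0.8]
grip_width: 0.0383
```

Emit:
{"api": "jog_arm", "payload": {"rows": [{"xyz": [0, 0, 0], "delta_rot": [0, 0, 0], "fingers": 0.5}, {"xyz": [0, 0, -2], "delta_rot": [0, 0, 0], "fingers": 0.5}, {"xyz": [0, 0, -5], "delta_rot": [0, 0, 0], "fingers": 0.5}, {"xyz": [0, 0, -8], "delta_rot": [0, 0, 0], "fingers": 0.5}, {"xyz": [-2, 3, -9], "delta_rot": [0, 0, 0], "fingers": 0.5}]}}

```text
clock: 24.13
tcp_pos: [0.5691, -0.0275, 0.2539]
orientation: [-3.065, -0.675, -0.007]
contact_force: [1.4, 0.8, 0.1]
grip_width: 0.0424
```

Run:
```python
from h import *
im,o=greens("top")
for x in o:
  print(x[0].round(4),round(x[1],1),x[2],x[3])
plan([[.55,-.15,.26],[.4366,-.2939,.14]],np.radians(18.5-90))
im=imaging.grab_frame("scene");cv2.imwrite("pics/v_s.png",cv2.resize(im[110:270,170:330],(600,600),interpolation=cv2.INTER_CUBIC))
```

```text
[ 0.6197 -0.3397] 154.2 [22.1461544  45.17802811] 111
[ 0.5328 -0.3838] 149.0 [24.09966278 44.92652893] 120
[ 0.4366 -0.2939] 18.5 [44.06808472 21.88170624] 106
[ 0.4196 -0.3809] 17.7 [45.74241257 23.83602715] 123
[ 0.2949 -0.7239] 52.6 [102.78913116  46.52937317] 317
tcp [ 0.57 -0.04  0.26] yaxis -65.93 tilt 0.31 t 24.1833 w 0.0427
[ 0.55 -0.15  0.26] -> [-5.95  9.3  -0.46]
[ 0.44 -0.29  0.14] -> [-22.22  17.77  11.49]
rot [ 0.16 -0.27  5.57]
```

View pics/v_s.png

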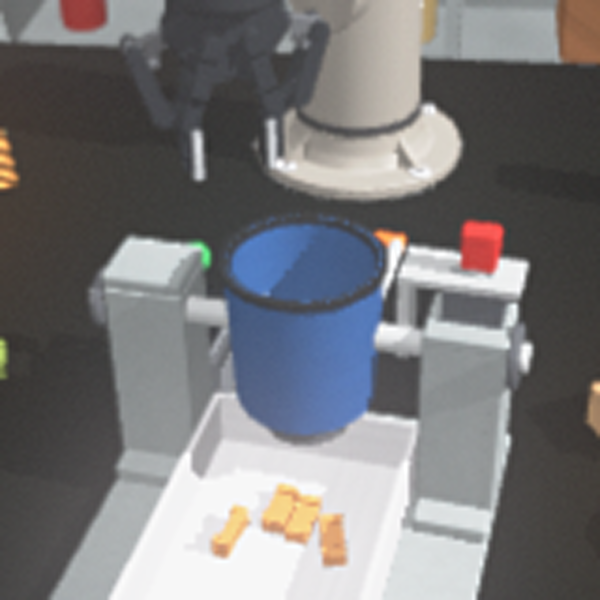

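Emit:
{"api": "jog_arm", "payload": {"rows": [{"xyz": [-2.8, 2.8, 0], "delta_rot": [0, 0, 3], "fingers": 0.5}, {"xyz": [-5.6, 5.4, 0], "delta_rot": [0, 0, 5], "fingers": 0.5}, {"xyz": [-8.6, 8, 0], "delta_rot": [0, 0, 5], "fingers": 0.5}, {"xyz": [-11.6, 10.6, 0], "delta_rot": [0, 0, 5], "fingers": 0.5}, {"xyz": [-14.6, 13, 0.5], "delta_rot": [0, 0, 5], "fingers": 0.5}]}}

```text
clock: 24.65
tcp_pos: [0.4844, -0.2209, 0.2503]
orientation: [3.098, 0.512, 0.011]
contact_force: [1.2, -0.4, 0.8]
grip_width: 0.0425
```

Run:
```python
from h import *
go(.4366,-.2939,.06,-70.5)
```

```text
tcp [ 0.48 -0.22  0.25] yaxis -71.24 tilt 0.42 t 24.65 w 0.0425
[ 0.44 -0.29  0.06] -> [-7.    5.32 19.  ]
rot [ 0.18 -0.39 -0.74]
```

Emit:
{"api": "jog_arm", "payload": {"rows": [{"xyz": [-2.5, 2, 2.5], "delta_rot": [0.2, -0.4, -0.7], "fingers": 0.5}, {"xyz": [-5, 4, 5], "delta_rot": [0.2, -0.4, -0.7], "fingers": 0.5}, {"xyz": [-7, 5.3, 8], "delta_rot": [0.2, -0.4, -0.7], "fingers": 0.5}, {"xyz": [-7, 5.3, 12], "delta_rot": [0.2, -0.4, -0.7], "fingers": 0.5}, {"xyz": [-7, 5.3, 15], "delta_rot": [0.2, -0.4, -0.7], "fingers": 0.5}]}}

```text
clock: 25.07
tcp_pos: [0.4347, -0.2957, 0.0991]
orientation: [3.097, 0.523, 0.001]
contact_force: [1.0, 1.2, -0.0]
grip_width: 0.0424
```

```bash
cat >> h.py <<'E'
def near(z=.010):
    for _ in range(3): imaging.grab_frame("top")
    im,o=greens("wrist",z);t=tool()[0]
    o.sort(key=lambda x:np.hypot(*(x[0]-t[:2])))
    for x in o[:3]: print("green",x[0].round(4),round(x[1],1),np.round(x[2],1),x[3],x[4])
    return im
E
python3 - <<'E'
from h import *
im=near();cv2.imwrite("pics/w1.png",im)
go(.4366,-.2939,-.028,-70.5)
E
```

```text
green [ 0.4553 -0.2862] 113.4 [11.6 19.1] 60 [253.65 160.6 ]
green [ 0.5221 -0.3747] 138.8 [23.3 43.5] 158 [370.91772152 123.91139241]
green [ 0.5992 -0.3304] 104.0 [13.7 28.8] 120 [365.40833333  12.13333333]
tcp [ 0.44 -0.29  0.1 ] yaxis -70.58 tilt 0.03 t 25.2667 w 0.043
[ 0.44 -0.29 -0.03] -> [ 0.03 -0.06 12.92]
rot [ 0.02  0.01 -0.08]
```

View pics/w1.png

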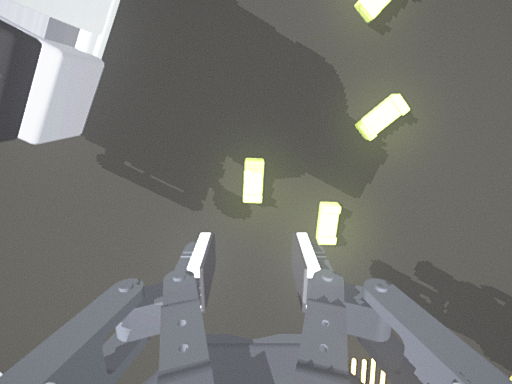

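Run:
```python
from h import *
cw=imaging.camera_info("wrist")
np.set_printoptions(precision=4,suppress=True)
print(atz(cw,(253.7,181),.012),atz(cw,(328,223),.012))
```

```text
[ 0.4382 -0.2937  0.012 ] [ 0.4216 -0.3794  0.012 ]
```

Emit:
{"api": "jog_arm", "payload": {"rows": [{"xyz": [0, 0, 4], "delta_rot": [0, 0, 0], "fingers": 0.5}, {"xyz": [0, 0, 7], "delta_rot": [0, 0, 0], "fingers": 0.5}, {"xyz": [0, 0, 9], "delta_rot": [0, 0, 0], "fingers": 0.5}, {"xyz": [0, 0, 10], "delta_rot": [0, 0, 0], "fingers": 0.5}, {"xyz": [0, 0, 10], "delta_rot": [0, 0, 0], "fingers": 0.5}]}}

```text
clock: 25.68
tcp_pos: [0.4374, -0.2946, 0.0017]
orientation: [3.096, 0.531, 0.001]
contact_force: [0.5, 0.6, 0.2]
grip_width: 0.0425
```

Run:
```python
from h import *
go(.4366,-.2939,-.028,-70.5)
im=imaging.grab_frame("wrist");cv2.imwrite("pics/w2.png",im)
```

```text
tcp [ 0.44 -0.29  0.  ] yaxis -70.53 tilt 0.05 t 25.6833 w 0.0425
[ 0.44 -0.29 -0.03] -> [-0.05 -0.09  2.97]
rot [ 0.04 -0.01 -0.03]
```

View pics/w2.png

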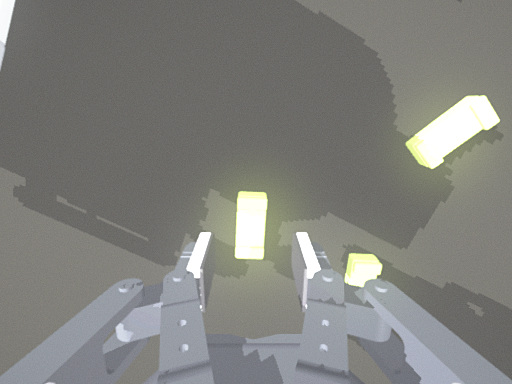

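Emit:
{"api": "jog_arm", "payload": {"rows": [{"xyz": [-0.05, -0.1, 0.9], "delta_rot": [0, 0, 0], "fingers": 0.5}, {"xyz": [-0.05, -0.1, 1.8], "delta_rot": [0, 0, 0], "fingers": 0.5}, {"xyz": [-0.05, -0.1, 2.5], "delta_rot": [0, 0, 0], "fingers": 0.5}, {"xyz": [-0.05, -0.1, 2.9], "delta_rot": [0, 0, 0], "fingers": 0.5}, {"xyz": [-0.05, -0.1, 2.9], "delta_rot": [0, 0, 0], "fingers": 0.5}]}}

```text
clock: 26.15
tcp_pos: [0.4366, -0.2941, -0.0271]
orientation: [3.096, 0.531, 0.001]
contact_force: [-0.4, 0.2, 0.0]
grip_width: 0.0426
```

Emit:
{"api": "jog_arm", "payload": {"rows": [{"xyz": [0, 0, 0], "delta_rot": [0, 0, 0], "fingers": 1}, {"xyz": [0, 0, 0], "delta_rot": [0, 0, 0], "fingers": 1}, {"xyz": [0, 0, 0], "delta_rot": [0, 0, 0], "fingers": 1}, {"xyz": [0, 0, 0], "delta_rot": [0, 0, 0], "fingers": 1}, {"xyz": [0, 0, -1], "delta_rot": [0, 0, 0], "fingers": 1}]}}

```text
clock: 26.57
tcp_pos: [0.4357, -0.2934, -0.0178]
orientation: [-3.096, -0.531, 0.002]
contact_force: [-0.5, 0.7, -1.0]
grip_width: 0.0167
```

Emit:
{"api": "jog_arm", "payload": {"rows": [{"xyz": [0, 0, -4], "delta_rot": [0, 0, 0], "fingers": 1}, {"xyz": [0, 0, -8], "delta_rot": [0, 0, 0], "fingers": 1}, {"xyz": [0, 0, -12], "delta_rot": [0, 0, 0], "fingers": 1}, {"xyz": [0, 0, -16], "delta_rot": [0, 0, 0], "fingers": 1}, {"xyz": [0.5, -0.5, -20], "delta_rot": [0, 0, 0], "fingers": 1}]}}

```text
clock: 26.98
tcp_pos: [0.4375, -0.2883, 0.1848]
orientation: [-3.097, -0.526, 0.003]
contact_force: [1.6, 0.4, 0.4]
grip_width: 0.0164
```

Run:
```python
from h import *
plan([[.55,-.15,.24],[.573,.005,.24],[.573,.005,.16]])
```

```text
tcp [ 0.44 -0.29  0.18] yaxis -70.73 tilt 0.1 t 26.9833 w 0.0164
[ 0.55 -0.15  0.24] -> [15.18 -9.35 -5.54]
[0.57 0.01 0.24] -> [ 22.46 -23.22  -5.55]
[0.57 0.01 0.16] -> [ 22.48 -23.22   2.45]
```

Emit:
{"api": "jog_arm", "payload": {"rows": [{"xyz": [2, -2, -2.5], "delta_rot": [0, 0, 0], "fingers": 1}, {"xyz": [4.5, -4.7, -5], "delta_rot": [0, 0, 0], "fingers": 1}, {"xyz": [7.3, -7.5, -5.5], "delta_rot": [0, 0, 0], "fingers": 1}, {"xyz": [10, -10.3, -5.5], "delta_rot": [0, 0, 0], "fingers": 1}, {"xyz": [12.8, -13.2, -5.5], "delta_rot": [0, 0, 0], "fingers": 1}]}}

```text
clock: 27.4
tcp_pos: [0.5154, -0.1199, 0.2412]
orientation: [-3.096, -0.524, -0.001]
contact_force: [0.3, -0.0, 0.2]
grip_width: 0.0166
```

Run:
```python
from h import *
plan([[.573,.005,.24],[.573,.005,.16]])
```

```text
tcp [ 0.52 -0.12  0.24] yaxis -70.77 tilt 0.08 t 27.4 w 0.0166
[0.57 0.01 0.24] -> [ 9.55 -9.9   0.14]
[0.57 0.01 0.16] -> [ 9.54 -9.89  8.14]
```

Emit:
{"api": "jog_arm", "payload": {"rows": [{"xyz": [2.8, -2.9, 0], "delta_rot": [0, 0, 0], "fingers": 1}, {"xyz": [5.6, -5.8, 0], "delta_rot": [0, 0, 0], "fingers": 1}, {"xyz": [8.4, -8.7, 0], "delta_rot": [0, 0, 0], "fingers": 1}, {"xyz": [9.5, -9.9, 2], "delta_rot": [0, 0, 0], "fingers": 1}, {"xyz": [9.5, -9.9, 4], "delta_rot": [0, 0, 0], "fingers": 1}]}}

```text
clock: 27.82
tcp_pos: [0.5751, 0.011, 0.2017]
orientation: [-3.093, -0.538, -0.006]
contact_force: [-1.0, 0.6, -0.2]
grip_width: 0.017
```

Emit:
{"api": "jog_arm", "payload": {"rows": [{"xyz": [0, 0, 2], "delta_rot": [0, 0, 0], "fingers": 1}, {"xyz": [0, 0, 4], "delta_rot": [0, 0, 0], "fingers": 1}, {"xyz": [0, 0, 4], "delta_rot": [0, 0, 0], "fingers": 0.5}, {"xyz": [0, 0, 4], "delta_rot": [0, 0, 0], "fingers": 0.5}, {"xyz": [0, 0, 4], "delta_rot": [0, 0, 0], "fingers": 0.5}]}}

```text
clock: 28.23
tcp_pos: [0.5757, 0.0104, 0.1631]
orientation: [-3.094, -0.536, -0.008]
contact_force: [-0.5, -1.3, 0.2]
grip_width: 0.0429
```

Emit:
{"api": "jog_arm", "payload": {"rows": [{"xyz": [0, 0, -2], "delta_rot": [0, 0, 0], "fingers": 0.5}, {"xyz": [0, 0, -5], "delta_rot": [0, 0, 0], "fingers": 0.5}, {"xyz": [0, 0, -8], "delta_rot": [0, 0, 0], "fingers": 0.5}, {"xyz": [-2, 2, -10], "delta_rot": [0, 0, 0], "fingers": 0.5}, {"xyz": [-5, 5, -10], "delta_rot": [0, 0, 0], "fingers": 0.5}]}}

```text
clock: 28.65
tcp_pos: [0.5497, -0.0514, 0.2682]
orientation: [-3.093, -0.546, -0.022]
contact_force: [0.9, -0.7, -0.1]
grip_width: 0.0426
```

Run:
```python
from h import *
im,o=greens("top")
for x in o:
  print(x[0].round(4),round(x[1],1),x[2],x[3])
plan([[.4196,-.3809,.25],[.4196,-.3809,.14]],np.radians(17.7-90))
im=imaging.grab_frame("scene");cv2.imwrite("pics/x_s.png",cv2.resize(im[110:270,170:330],(600,600),interpolation=cv2.INTER_CUBIC))
```

```text
[ 0.6197 -0.3397] 154.2 [22.1461544  45.17802811] 111
[0.5721 0.0124] 19.3 [48.33939362 42.59675217] 179
[ 0.5329 -0.384 ] 149.8 [24.09961128 44.92573929] 119
[ 0.4196 -0.3809] 17.7 [45.74241257 23.83602715] 123
[ 0.2895 -0.7399] 58.2 [116.2902832   60.01216888] 465
tcp [ 0.54 -0.06  0.27] yaxis -70.83 tilt 0.57 t 28.7 w 0.0429
[ 0.42 -0.38  0.25] -> [-22.1   25.93   1.55]
[ 0.42 -0.38  0.14] -> [-22.21  25.91  12.55]
rot [ 0.13 -0.56  1.47]
```

View pics/x_s.png

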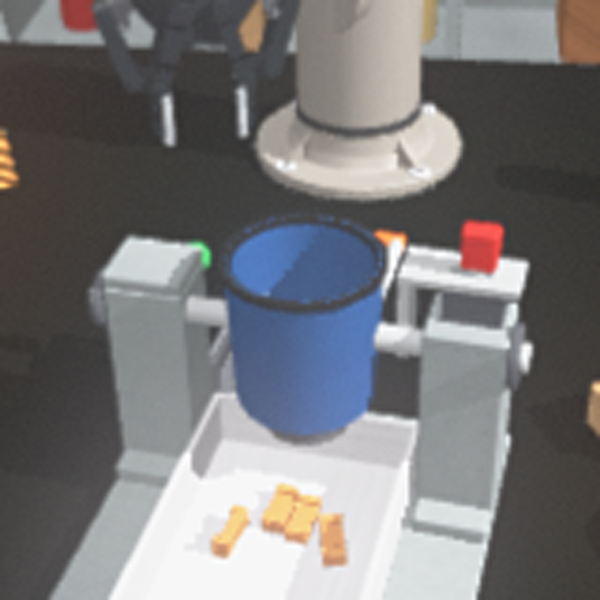

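Emit:
{"api": "jog_arm", "payload": {"rows": [{"xyz": [-2.6, 3.1, 0], "delta_rot": [0.1, -0.5, 1.4], "fingers": 0.5}, {"xyz": [-5.2, 6.2, 0], "delta_rot": [0.1, -0.5, 1.4], "fingers": 0.5}, {"xyz": [-7.8, 9.3, 0], "delta_rot": [0.1, -0.5, 1.4], "fingers": 0.5}, {"xyz": [-10.4, 12.4, 0], "delta_rot": [0.1, -0.5, 1.4], "fingers": 0.5}, {"xyz": [-13, 15.5, 0.5], "delta_rot": [0.1, -0.5, 1.4], "fingers": 0.5}]}}

```text
clock: 29.17
tcp_pos: [0.4715, -0.2503, 0.2623]
orientation: [-3.103, -0.48, -0.006]
contact_force: [1.3, -0.4, -0.8]
grip_width: 0.0427
```

Run:
```python
from h import *
go(.4206,-.3802,.10,-71.8)
```

```text
tcp [ 0.47 -0.25  0.26] yaxis -72.41 tilt 0.24 t 29.1667 w 0.0427
[ 0.42 -0.38  0.1 ] -> [-8.84 10.85 16.19]
rot [-0.03 -0.23 -0.61]
```

Emit:
{"api": "jog_arm", "payload": {"rows": [{"xyz": [-2, 2.5, 2.5], "delta_rot": [0, -0.2, -0.6], "fingers": 0.5}, {"xyz": [-4, 5, 5], "delta_rot": [0, -0.2, -0.6], "fingers": 0.5}, {"xyz": [-6, 7.5, 7.5], "delta_rot": [0, -0.2, -0.6], "fingers": 0.5}, {"xyz": [-8, 10, 10], "delta_rot": [0, -0.2, -0.6], "fingers": 0.5}, {"xyz": [-8.8, 10.9, 13], "delta_rot": [0, -0.2, -0.6], "fingers": 0.5}]}}

```text
clock: 29.58
tcp_pos: [0.4189, -0.3866, 0.1335]
orientation: [3.099, 0.486, 0.004]
contact_force: [0.0, -1.0, 0.9]
grip_width: 0.0427
```

Run:
```python
from h import *
go(.4206,-.3802,.002,-71.8)
```

```text
tcp [ 0.42 -0.39  0.13] yaxis -72.17 tilt 0.31 t 29.5833 w 0.0427
[ 0.42 -0.38  0.  ] -> [ 0.33 -0.62 13.15]
rot [ 0.29 -0.12 -0.37]
```

Emit:
{"api": "jog_arm", "payload": {"rows": [{"xyz": [0.2, -0.5, 4], "delta_rot": [0, 0, -0.4], "fingers": 0.5}, {"xyz": [0.3, -0.6, 8], "delta_rot": [0, 0, -0.4], "fingers": 0.5}, {"xyz": [0.3, -0.6, 11], "delta_rot": [0, 0, -0.4], "fingers": 0.5}, {"xyz": [0.3, -0.6, 13], "delta_rot": [0, 0, -0.4], "fingers": 0.5}, {"xyz": [0.3, -0.6, 13], "delta_rot": [0, 0, -0.4], "fingers": 0.5}]}}

```text
clock: 30.0
tcp_pos: [0.4187, -0.3793, 0.0011]
orientation: [3.101, 0.497, -0.001]
contact_force: [-1.0, 1.1, 0.5]
grip_width: 0.0426
```

Run:
```python
from h import *
im=imaging.grab_frame("wrist");cv2.imwrite("pics/y2.png",im)
go(.4206,-.3802,-.028,-71.8)
```

```text
tcp [ 0.42 -0.38  0.  ] yaxis -71.82 tilt 0.21 t 30.05 w 0.0427
[ 0.42 -0.38 -0.03] -> [ 0.1  -0.02  3.12]
rot [ 0.21 -0.05 -0.02]
```

View pics/y2.png

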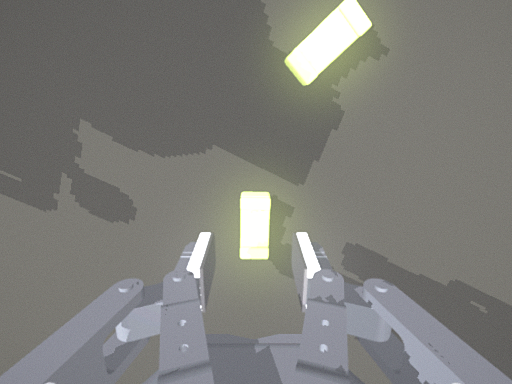

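Well aligned; descend and grasp.

Emit:
{"api": "jog_arm", "payload": {"rows": [{"xyz": [0, 0, 0.9], "delta_rot": [0, 0, 0], "fingers": 0.5}, {"xyz": [0, 0, 1.8], "delta_rot": [0, 0, 0], "fingers": 0.5}, {"xyz": [0, 0, 2.6], "delta_rot": [0, 0, 0], "fingers": 0.5}, {"xyz": [0, 0, 3], "delta_rot": [0, 0, 0], "fingers": 0.5}, {"xyz": [0, 0, 3], "delta_rot": [0, 0, 0], "fingers": 0.5}]}}

```text
clock: 30.47
tcp_pos: [0.4196, -0.3802, -0.0273]
orientation: [3.099, 0.496, 0.002]
contact_force: [0.3, 0.5, -0.1]
grip_width: 0.0427
```

Emit:
{"api": "jog_arm", "payload": {"rows": [{"xyz": [0, 0, 0], "delta_rot": [0, 0, 0], "fingers": 1}, {"xyz": [0, 0, 0], "delta_rot": [0, 0, 0], "fingers": 1}, {"xyz": [0, 0, 0], "delta_rot": [0, 0, 0], "fingers": 1}, {"xyz": [0, 0, 0], "delta_rot": [0, 0, 0], "fingers": 1}, {"xyz": [0, 0, -1], "delta_rot": [0, 0, 0], "fingers": 1}]}}

```text
clock: 30.88
tcp_pos: [0.4189, -0.3794, -0.0181]
orientation: [3.101, 0.497, -0.001]
contact_force: [-0.3, 0.6, -0.3]
grip_width: 0.0166
```

Emit:
{"api": "jog_arm", "payload": {"rows": [{"xyz": [0, 0, -4], "delta_rot": [0, 0, 0], "fingers": 1}, {"xyz": [0, 0, -8], "delta_rot": [0, 0, 0], "fingers": 1}, {"xyz": [0, 0, -12], "delta_rot": [0, 0, 0], "fingers": 1}, {"xyz": [1, -1, -16], "delta_rot": [0, 0, 0], "fingers": 1}, {"xyz": [2, -2, -20], "delta_rot": [0, 0, 0], "fingers": 1}]}}

```text
clock: 31.3
tcp_pos: [0.4303, -0.3548, 0.183]
orientation: [3.102, 0.492, -0.001]
contact_force: [1.0, -0.1, 0.3]
grip_width: 0.017
```

Run:
```python
from h import *
plan([[.573,.005,.24],[.573,.005,.16]])
```

```text
tcp [ 0.43 -0.35  0.18] yaxis -71.98 tilt 0.08 t 31.3 w 0.017
[0.57 0.01 0.24] -> [ 24.7  -29.8   -5.76]
[0.57 0.01 0.16] -> [ 24.71 -29.81   2.24]
```

Emit:
{"api": "jog_arm", "payload": {"rows": [{"xyz": [2.4, -2.8, -2], "delta_rot": [0, 0, 0], "fingers": 1}, {"xyz": [4.8, -5.8, -4], "delta_rot": [0, 0, 0], "fingers": 1}, {"xyz": [7.3, -8.8, -5.7], "delta_rot": [0, 0, 0], "fingers": 1}, {"xyz": [9.9, -12, -5.7], "delta_rot": [0, 0, 0], "fingers": 1}, {"xyz": [12.5, -15.1, -5.7], "delta_rot": [0, 0, 0], "fingers": 1}]}}

```text
clock: 31.72
tcp_pos: [0.5025, -0.1726, 0.2416]
orientation: [3.102, 0.49, 0.004]
contact_force: [0.2, -0.3, -0.0]
grip_width: 0.0167
```

Emit:
{"api": "jog_arm", "payload": {"rows": [{"xyz": [2.6, -3.1, 0], "delta_rot": [0, 0, 0], "fingers": 1}, {"xyz": [5.2, -6.2, 0], "delta_rot": [0, 0, 0], "fingers": 1}, {"xyz": [7.8, -9.3, 0], "delta_rot": [0, 0, 0], "fingers": 1}, {"xyz": [10.4, -12.4, 0], "delta_rot": [0, 0, 0], "fingers": 1}, {"xyz": [11.7, -14, 0], "delta_rot": [0, 0, 0], "fingers": 1}]}}

```text
clock: 32.13
tcp_pos: [0.572, 0.0027, 0.2419]
orientation: [-3.101, -0.499, -0.005]
contact_force: [0.0, 1.1, -0.3]
grip_width: 0.0168
```

Run:
```python
from h import *
plan([[.573,.005,.24],[.573,.005,.16]])
```

```text
tcp [0.57 0.   0.24] yaxis -71.7 tilt 0.18 t 32.1333 w 0.0168
[0.57 0.01 0.24] -> [ 0.17 -0.19  0.19]
[0.57 0.01 0.16] -> [ 0.14 -0.19  8.19]
```

Emit:
{"api": "jog_arm", "payload": {"rows": [{"xyz": [0.1, -0.2, 4], "delta_rot": [0, 0, 0], "fingers": 1}, {"xyz": [0.1, -0.2, 8], "delta_rot": [0, 0, 0], "fingers": 1}, {"xyz": [0.1, -0.2, 8], "delta_rot": [0, 0, 0], "fingers": 1}, {"xyz": [0.1, -0.2, 8], "delta_rot": [0, 0, 0], "fingers": 0.5}, {"xyz": [0.1, -0.2, 8], "delta_rot": [0, 0, 0], "fingers": 0.5}]}}

```text
clock: 32.55
tcp_pos: [0.5733, 0.0036, 0.1641]
orientation: [-3.102, -0.496, -0.008]
contact_force: [0.4, 0.0, -0.1]
grip_width: 0.04
```

Emit:
{"api": "jog_arm", "payload": {"rows": [{"xyz": [0, 0, 0], "delta_rot": [0, 0, 0], "fingers": 0.5}, {"xyz": [0, 0, -3], "delta_rot": [0, 0, 0], "fingers": 0.5}, {"xyz": [0, 0, -7], "delta_rot": [0, 0, 0], "fingers": 0.5}, {"xyz": [-1, 2, -10], "delta_rot": [0, 0, 0], "fingers": 0.5}, {"xyz": [-4, 5, -10], "delta_rot": [0, 0, 0], "fingers": 0.5}]}}

```text
clock: 32.97
tcp_pos: [0.5575, -0.0542, 0.2717]
orientation: [3.098, 0.507, 0.028]
contact_force: [0.6, -1.5, 0.9]
grip_width: 0.0428
```

Run:
```python
from h import *
im,o=greens("top")
for x in o:
  print(x[0].round(4),round(x[1],1),x[2],x[3])
cv2.imwrite("pics/aa.png",cv2.resize(im[140:260,170:400],(800,418),interpolation=cv2.INTER_CUBIC))
plan([[.5329,-.384,.25]],np.radians(149.4-90)); print(tool()[2]["joints"])
```

```text
[ 0.6199 -0.3397] 154.1 [22.1461544  44.85122681] 110
[ 0.5857 -0.0014] 169.4 [26.98953819 36.05445862] 105
[0.5669 0.023 ] 17.7 [50.23614883 16.0888958 ] 85
[ 0.533  -0.3841] 150.5 [24.09961128 44.8390007 ] 118
[ 0.2903 -0.7425] 60.2 [116.34584808  63.20511627] 483
tcp [ 0.55 -0.07  0.27] yaxis -72.3 tilt 0.74 t 33.0167 w 0.0427
[ 0.53 -0.38  0.25] -> [-11.28  29.74   1.98]
rot [   0.94   -0.03 -131.7 ]
[-0.88  0.36  1.15  1.82 -0.36  1.18 -0.88]
```

View pics/aa.png

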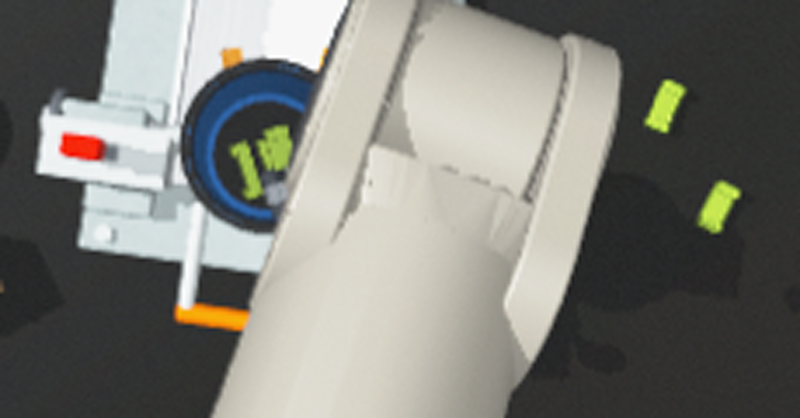

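Emit:
{"api": "jog_arm", "payload": {"rows": [{"xyz": [-1.5, 3.8, 0], "delta_rot": [0, 0, 7], "fingers": 0.5}, {"xyz": [-3, 7.6, 0], "delta_rot": [0, 0, 14], "fingers": 0.5}, {"xyz": [-4.5, 11.4, 0], "delta_rot": [0, 0, 21], "fingers": 0.5}, {"xyz": [-6, 15.2, 0], "delta_rot": [0, 0, 28], "fingers": 0.5}, {"xyz": [-7.5, 19, 0], "delta_rot": [0, 0, 35], "fingers": 0.5}]}}

```text
clock: 33.43
tcp_pos: [0.5362, -0.2659, 0.272]
orientation: [-3.103, 0.483, -0.025]
contact_force: [-0.7, 1.5, -0.0]
grip_width: 0.0425
```

Run:
```python
from h import *
go(.532,-.382,.12,-119)
```

```text
tcp [ 0.54 -0.27  0.27] yaxis -107.69 tilt 0.93 t 33.4333 w 0.0425
[ 0.53 -0.38  0.12] -> [ 2.89 11.25 15.2 ]
rot [-0.31 -0.88 11.31]
```

Emit:
{"api": "jog_arm", "payload": {"rows": [{"xyz": [1, 3, 2.5], "delta_rot": [0, -0.5, 6], "fingers": 0.5}, {"xyz": [2, 6, 5], "delta_rot": [-0.3, -0.9, 11.3], "fingers": 0.5}, {"xyz": [2.9, 9, 7.5], "delta_rot": [-0.3, -0.9, 11.3], "fingers": 0.5}, {"xyz": [2.9, 11.3, 10], "delta_rot": [-0.3, -0.9, 11.3], "fingers": 0.5}, {"xyz": [2.9, 11.3, 13.5], "delta_rot": [-0.3, -0.9, 11.3], "fingers": 0.5}]}}

```text
clock: 33.85
tcp_pos: [0.5293, -0.3909, 0.1404]
orientation: [3.032, -0.797, 0.008]
contact_force: [-0.3, -0.1, 0.4]
grip_width: 0.0429
```

Run:
```python
from h import *
im=near();cv2.imwrite("pics/bb.png",im)
go(.532,-.382,.002,-119)
```

```text
green [ 0.53   -0.3818] 149.0 [19.5 45.2] 204 [252.91176471 172.90686275]
green [ 0.6168 -0.3418] 152.8 [22.3 43.6] 224 [177.88392857 119.66964286]
tcp [ 0.53 -0.38  0.14] yaxis -119.01 tilt 0.04 t 34.05 w 0.0429
[ 0.53 -0.38  0.  ] -> [-0.06 -0.08 13.67]
rot [-0.01 -0.04 -0.01]
```

View pics/bb.png

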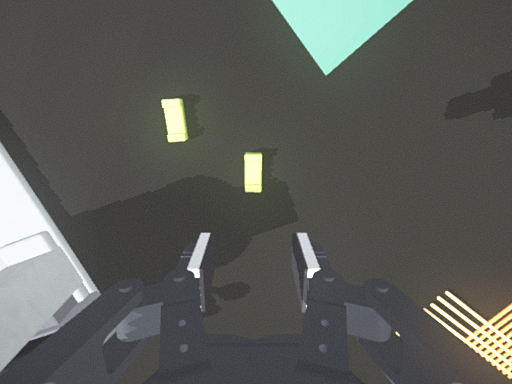

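Emit:
{"api": "jog_arm", "payload": {"rows": [{"xyz": [0, 0, 4], "delta_rot": [0, 0, 0], "fingers": 0.5}, {"xyz": [0, 0, 8], "delta_rot": [0, 0, 0], "fingers": 0.5}, {"xyz": [0, 0, 11.5], "delta_rot": [0, 0, 0], "fingers": 0.5}, {"xyz": [0, 0, 13.7], "delta_rot": [0, 0, 0], "fingers": 0.5}, {"xyz": [0, 0, 13.7], "delta_rot": [0, 0, 0], "fingers": 0.5}]}}

```text
clock: 34.47
tcp_pos: [0.5325, -0.3806, 0.0001]
orientation: [-3.04, 0.783, 0.003]
contact_force: [0.3, -0.1, -0.1]
grip_width: 0.0426
```

Run:
```python
from h import *
im=imaging.grab_frame("wrist");cv2.imwrite("pics/cc.png",im)
go(.532,-.382,-.028,-119)
```

```text
tcp [ 0.53 -0.38  0.  ] yaxis -118.91 tilt 0.05 t 34.5167 w 0.0427
[ 0.53 -0.38 -0.03] -> [-0.12  0.04  3.07]
rot [-0.03 -0.04  0.09]
```

View pics/cc.png

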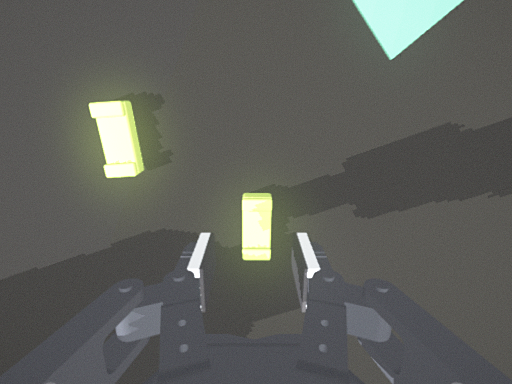

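Emit:
{"api": "jog_arm", "payload": {"rows": [{"xyz": [-0.1, 0, 0.9], "delta_rot": [0, 0, 0], "fingers": 0.5}, {"xyz": [-0.1, 0, 1.8], "delta_rot": [0, 0, 0], "fingers": 0.5}, {"xyz": [-0.1, 0, 2.6], "delta_rot": [0, 0, 0], "fingers": 0.5}, {"xyz": [-0.1, 0, 3], "delta_rot": [0, 0, 0], "fingers": 0.5}, {"xyz": [-0.1, 0, 3], "delta_rot": [0, 0, 0], "fingers": 0.5}]}}

```text
clock: 34.93
tcp_pos: [0.5322, -0.3813, -0.0279]
orientation: [-3.041, 0.784, -0.0]
contact_force: [0.6, -0.3, -0.5]
grip_width: 0.0431
```

Emit:
{"api": "jog_arm", "payload": {"rows": [{"xyz": [0, 0, 0], "delta_rot": [0, 0, 0], "fingers": 1}, {"xyz": [0, 0, 0], "delta_rot": [0, 0, 0], "fingers": 1}, {"xyz": [0, 0, 0], "delta_rot": [0, 0, 0], "fingers": 1}, {"xyz": [0, 0, 0], "delta_rot": [0, 0, 0], "fingers": 1}, {"xyz": [0, 0, -1], "delta_rot": [0, 0, 0], "fingers": 1}]}}

```text
clock: 35.35
tcp_pos: [0.5314, -0.3804, -0.019]
orientation: [-3.04, 0.783, 0.004]
contact_force: [0.0, 0.1, -0.4]
grip_width: 0.0162
```

Emit:
{"api": "jog_arm", "payload": {"rows": [{"xyz": [0, 0, -4], "delta_rot": [0, 0, 0], "fingers": 1}, {"xyz": [0, 0, -8], "delta_rot": [0, 0, 0], "fingers": 1}, {"xyz": [0, 0, -12], "delta_rot": [0, 0, 0], "fingers": 1}, {"xyz": [0, -1, -16], "delta_rot": [0, 0, 0], "fingers": 1}, {"xyz": [0, -2, -20], "delta_rot": [0, 0, 0], "fingers": 1}]}}

```text
clock: 35.77
tcp_pos: [0.5404, -0.3639, 0.1839]
orientation: [-3.04, 0.787, 0.003]
contact_force: [0.5, -0.4, 0.3]
grip_width: 0.0169
```

Run:
```python
from h import *
plan([[.573,.0,.24],[.573,.0,.16]])
```

```text
tcp [ 0.54 -0.36  0.18] yaxis -119.04 tilt 0.14 t 35.7667 w 0.0169
[0.57 0.   0.24] -> [-14.83 -33.41  -5.55]
[0.57 0.   0.16] -> [-14.81 -33.4    2.45]
```

Emit:
{"api": "jog_arm", "payload": {"rows": [{"xyz": [-1.4, -3.2, -2], "delta_rot": [0, 0, 0], "fingers": 1}, {"xyz": [-2.8, -6.4, -4], "delta_rot": [0, 0, 0], "fingers": 1}, {"xyz": [-4.4, -10, -5.5], "delta_rot": [0, 0, 0], "fingers": 1}, {"xyz": [-6, -13.6, -5.5], "delta_rot": [0, 0, 0], "fingers": 1}, {"xyz": [-7.6, -17.2, -5.5], "delta_rot": [0, 0, 0], "fingers": 1}]}}

```text
clock: 36.18
tcp_pos: [0.5576, -0.1756, 0.241]
orientation: [-3.038, 0.789, -0.001]
contact_force: [-0.4, 1.2, -0.7]
grip_width: 0.0166
```

Emit:
{"api": "jog_arm", "payload": {"rows": [{"xyz": [-1.6, -3.6, 0], "delta_rot": [0, 0, 0], "fingers": 1}, {"xyz": [-3.2, -7.2, 0], "delta_rot": [0, 0, 0], "fingers": 1}, {"xyz": [-4.8, -10.8, 0], "delta_rot": [0, 0, 0], "fingers": 1}, {"xyz": [-6.4, -14.4, 0], "delta_rot": [0, 0, 0], "fingers": 1}, {"xyz": [-6.9, -15.6, 0], "delta_rot": [0, 0, 0], "fingers": 1}]}}

```text
clock: 36.6
tcp_pos: [0.5738, 0.0015, 0.2412]
orientation: [-3.039, 0.776, 0.002]
contact_force: [0.8, 1.0, -0.9]
grip_width: 0.0167
```

Run:
```python
from h import *
plan([[.573,.0,.24],[.573,.0,.16]])
```

```text
tcp [0.57 0.   0.24] yaxis -118.64 tilt 0.27 t 36.6 w 0.0167
[0.57 0.   0.24] -> [-0.    0.17  0.12]
[0.57 0.   0.16] -> [0.01 0.2  8.12]
```

Emit:
{"api": "jog_arm", "payload": {"rows": [{"xyz": [0, 0.1, 4], "delta_rot": [0, 0, 0], "fingers": 1}, {"xyz": [0, 0.1, 7.5], "delta_rot": [0, 0, 0], "fingers": 1}, {"xyz": [0, 0.1, 7.5], "delta_rot": [0, 0, 0], "fingers": 1}, {"xyz": [0, 0.1, 7.5], "delta_rot": [0, 0, 0], "fingers": 0.5}, {"xyz": [0, 0.1, 7.5], "delta_rot": [0, 0, 0], "fingers": 0.5}]}}

```text
clock: 37.02
tcp_pos: [0.5742, -0.0004, 0.1683]
orientation: [-3.039, 0.779, -0.002]
contact_force: [0.3, 0.3, 1.2]
grip_width: 0.0402
```

Emit:
{"api": "jog_arm", "payload": {"rows": [{"xyz": [0, 0, 0], "delta_rot": [0, 0, 0], "fingers": 0.5}, {"xyz": [0, 0, -3], "delta_rot": [0, 0, 0], "fingers": 0.5}, {"xyz": [0, 0, -7], "delta_rot": [0, 0, 0], "fingers": 0.5}, {"xyz": [1, 3, -10], "delta_rot": [0, 0, 0], "fingers": 0.5}, {"xyz": [2, 7, -10], "delta_rot": [0, 0, 0], "fingers": 0.5}]}}

```text
clock: 37.43
tcp_pos: [0.563, -0.0707, 0.2749]
orientation: [-3.04, 0.769, -0.018]
contact_force: [1.1, -1.1, 0.8]
grip_width: 0.0424
```

Run:
```python
from h import *
im,o=greens("top")
for x in o:
  print(x[0].round(4),round(x[1],1),x[2],x[3])
cv2.imwrite("pics/dd.png",cv2.resize(im[140:260,170:400],(800,418),interpolation=cv2.INTER_CUBIC))
go(.618,-.3408,.12,-116.5)
```

```text
[0.5754 0.0026] 138.4 [56.92277527 65.42025757] 288
[ 0.2917 -0.7427] 62.8 [97.22764587 79.20810699] 474
tcp [ 0.56 -0.08  0.27] yaxis -119.25 tilt 0.64 t 37.4833 w 0.0427
[ 0.62 -0.34  0.12] -> [17.78 19.65 15.47]
rot [-0.31 -0.56 -2.76]
```

View pics/dd.png

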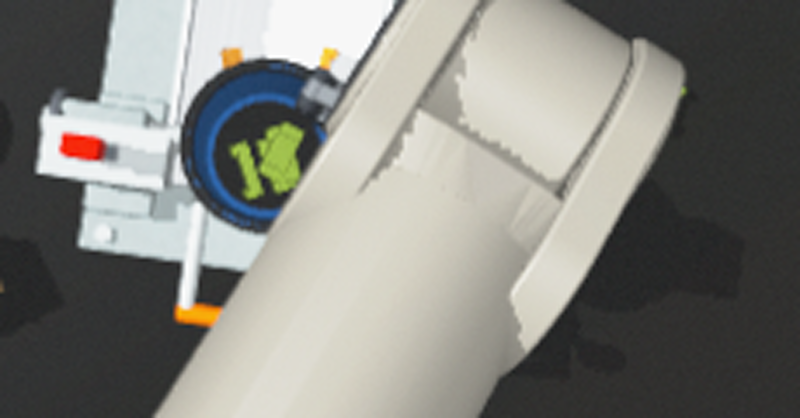

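Now the last one, E.

Emit:
{"api": "jog_arm", "payload": {"rows": [{"xyz": [2.7, 3, 0], "delta_rot": [0, -0.5, -2.8], "fingers": 0.5}, {"xyz": [5.4, 6, 0], "delta_rot": [0, -0.5, -2.8], "fingers": 0.5}, {"xyz": [8.1, 9, 0], "delta_rot": [0, -0.5, -2.8], "fingers": 0.5}, {"xyz": [10.8, 12, 0], "delta_rot": [0, -0.5, -2.8], "fingers": 0.5}, {"xyz": [13.5, 15, 1], "delta_rot": [0, -0.5, -2.8], "fingers": 0.5}]}}

```text
clock: 37.9
tcp_pos: [0.6012, -0.2774, 0.2693]
orientation: [-3.054, 0.72, -0.012]
contact_force: [0.4, 0.1, -0.1]
grip_width: 0.0427
```

Run:
```python
from h import *
go(.618,-.3408,.12,-116.5)
```

```text
tcp [ 0.6  -0.28  0.27] yaxis -116.53 tilt 0.48 t 37.9 w 0.0427
[ 0.62 -0.34  0.12] -> [ 4.24  5.   14.93]
rot [-0.32 -0.36 -0.03]
```

Emit:
{"api": "jog_arm", "payload": {"rows": [{"xyz": [2, 2.3, 2.5], "delta_rot": [-0.3, -0.3, 0], "fingers": 0.5}, {"xyz": [4.2, 5, 5], "delta_rot": [-0.3, -0.3, 0], "fingers": 0.5}, {"xyz": [4.2, 5, 9], "delta_rot": [-0.3, -0.3, 0], "fingers": 0.5}, {"xyz": [4.2, 5, 13], "delta_rot": [-0.3, -0.3, 0], "fingers": 0.5}, {"xyz": [4.2, 5, 13.5], "delta_rot": [-0.3, -0.3, 0], "fingers": 0.5}]}}

```text
clock: 38.32
tcp_pos: [0.6145, -0.3395, 0.1287]
orientation: [-3.054, 0.724, 0.011]
contact_force: [-0.6, 1.5, -1.4]
grip_width: 0.0427
```

Run:
```python
from h import *
im=near();cv2.imwrite("pics/ee.png",im)
go(.618,-.3408,.001,-116.5)
im,o=greens("top")
for x in o:
  print(x[0].round(4),round(x[1],1),x[2],x[3])
```

```text
green [ 0.62   -0.3393] 154.9 [19.4 45.1] 213 [250.76056338 172.15492958]
tcp [ 0.62 -0.34  0.14] yaxis -116.51 tilt 0.3 t 38.5167 w 0.0423
[ 0.62 -0.34  0.  ] -> [-0.18 -0.06 13.68]
rot [ 0.03 -0.29 -0.01]
[ 0.62 -0.34] 154.1 [22.15 44.85] 110
[0.58 0.  ] 138.3 [56.92 65.42] 290
[ 0.3  -0.74] 76.4 [97.23 64.22] 428
```

View pics/ee.png

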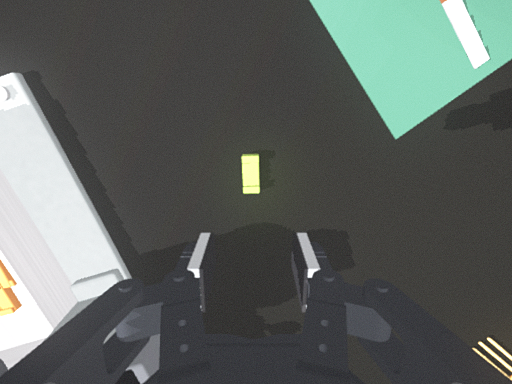

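Emit:
{"api": "jog_arm", "payload": {"rows": [{"xyz": [-0.1, -0.1, 4], "delta_rot": [0, -0.3, 0], "fingers": 0.5}, {"xyz": [-0.1, -0.1, 8], "delta_rot": [0, -0.3, 0], "fingers": 0.5}, {"xyz": [-0.1, -0.1, 11.5], "delta_rot": [0, -0.3, 0], "fingers": 0.5}, {"xyz": [-0.1, -0.1, 13.7], "delta_rot": [0, -0.3, 0], "fingers": 0.5}, {"xyz": [-0.1, -0.1, 13.7], "delta_rot": [0, -0.3, 0], "fingers": 0.5}]}}

```text
clock: 38.98
tcp_pos: [0.6185, -0.3387, -0.0014]
orientation: [-3.057, 0.718, 0.005]
contact_force: [-0.4, 0.0, -0.4]
grip_width: 0.0428
```

Run:
```python
from h import *
im=imaging.grab_frame("wrist");cv2.imwrite("pics/ff.png",im)
go(.619,-.340,-.028,-116)
```

```text
tcp [ 0.62 -0.34  0.  ] yaxis -116.44 tilt 0.01 t 39.0333 w 0.0429
[ 0.62 -0.34 -0.03] -> [-0.06  0.01  2.95]
rot [ 0.01 -0.   -0.44]
```

View pics/ff.png

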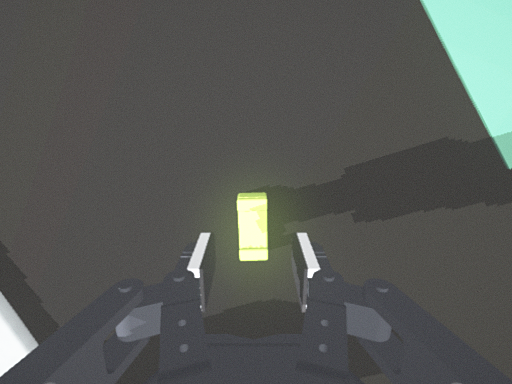

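Emit:
{"api": "jog_arm", "payload": {"rows": [{"xyz": [-0.05, 0, 0.9], "delta_rot": [0, 0, 0], "fingers": 0.5}, {"xyz": [-0.05, 0, 1.8], "delta_rot": [0, 0, 0], "fingers": 0.5}, {"xyz": [-0.05, 0, 2.5], "delta_rot": [0, 0, 0], "fingers": 0.5}, {"xyz": [-0.05, 0, 2.9], "delta_rot": [0, 0, 0], "fingers": 0.5}, {"xyz": [-0.05, 0, 2.9], "delta_rot": [0, 0, 0], "fingers": 0.5}]}}

```text
clock: 39.45
tcp_pos: [0.619, -0.3396, -0.0281]
orientation: [-3.058, 0.718, 0.001]
contact_force: [0.9, -0.7, 0.2]
grip_width: 0.0427
```

Emit:
{"api": "jog_arm", "payload": {"rows": [{"xyz": [0, 0, 0], "delta_rot": [0, 0, 0], "fingers": 1}, {"xyz": [0, 0, 0], "delta_rot": [0, 0, 0], "fingers": 1}, {"xyz": [0, 0, 0], "delta_rot": [0, 0, 0], "fingers": 1}, {"xyz": [0, 0, 0], "delta_rot": [0, 0, 0], "fingers": 1}, {"xyz": [0, 0, -1], "delta_rot": [0, 0, 0], "fingers": 1}]}}

```text
clock: 39.87
tcp_pos: [0.618, -0.3387, -0.0194]
orientation: [-3.057, 0.718, 0.005]
contact_force: [-0.4, 0.2, -1.1]
grip_width: 0.0165
```

Emit:
{"api": "jog_arm", "payload": {"rows": [{"xyz": [0, 0, -4], "delta_rot": [0, 0, 0], "fingers": 1}, {"xyz": [0, 0, -8], "delta_rot": [0, 0, 0], "fingers": 1}, {"xyz": [0, 0, -12], "delta_rot": [0, 0, 0], "fingers": 1}, {"xyz": [0, 0, -16], "delta_rot": [0, 0, 0], "fingers": 1}, {"xyz": [0, -1, -20], "delta_rot": [0, 0, 0], "fingers": 1}]}}

```text
clock: 40.28
tcp_pos: [0.621, -0.3324, 0.1838]
orientation: [3.056, -0.724, -0.005]
contact_force: [0.1, -0.5, -0.2]
grip_width: 0.0167
```

Run:
```python
from h import *
plan([[.573,.005,.245],[.573,.005,.165]])
```

```text
tcp [ 0.62 -0.33  0.18] yaxis -116.66 tilt 0.18 t 40.2833 w 0.0167
[0.57 0.01 0.24] -> [-19.45 -27.99  -6.1 ]
[0.57 0.01 0.17] -> [-19.43 -28.     1.9 ]
```

Emit:
{"api": "jog_arm", "payload": {"rows": [{"xyz": [-1.9, -2.7, -2], "delta_rot": [0, 0, 0], "fingers": 1}, {"xyz": [-3.8, -5.5, -4], "delta_rot": [0, 0, 0], "fingers": 1}, {"xyz": [-5.8, -8.4, -6], "delta_rot": [0, 0, 0], "fingers": 1}, {"xyz": [-8, -11.6, -6], "delta_rot": [0, 0, 0], "fingers": 1}, {"xyz": [-10.2, -14.8, -6], "delta_rot": [0, 0, 0], "fingers": 1}]}}

```text
clock: 40.7
tcp_pos: [0.5963, -0.1538, 0.246]
orientation: [-3.056, 0.726, 0.0]
contact_force: [1.4, 0.3, -0.8]
grip_width: 0.0169
```

Emit:
{"api": "jog_arm", "payload": {"rows": [{"xyz": [-2.2, -3.2, 0], "delta_rot": [0, 0, 0], "fingers": 1}, {"xyz": [-4.4, -6.4, 0], "delta_rot": [0, 0, 0], "fingers": 1}, {"xyz": [-6.6, -9.5, 0], "delta_rot": [0, 0, 0], "fingers": 1}, {"xyz": [-8.6, -12.4, 0], "delta_rot": [0, 0, 0], "fingers": 1}, {"xyz": [-8.8, -12.7, 0], "delta_rot": [0, 0, 0], "fingers": 1}]}}

```text
clock: 41.12
tcp_pos: [0.5747, 0.0074, 0.2456]
orientation: [-3.057, 0.711, 0.004]
contact_force: [1.0, 0.2, -0.8]
grip_width: 0.0172
```

Run:
```python
from h import *
plan([[.573,.005,.245],[.573,.005,.165]])
```

```text
tcp [0.57 0.01 0.25] yaxis -116.18 tilt 0.24 t 41.1167 w 0.0172
[0.57 0.01 0.24] -> [-0.04  0.29  0.06]
[0.57 0.01 0.17] -> [-0.01  0.31  8.06]
```

Emit:
{"api": "jog_arm", "payload": {"rows": [{"xyz": [0, 0.3, 4], "delta_rot": [0, 0, 0], "fingers": 1}, {"xyz": [0, 0.3, 7.5], "delta_rot": [0, 0, 0], "fingers": 1}, {"xyz": [0, 0.3, 7.5], "delta_rot": [0, 0, 0], "fingers": 1}, {"xyz": [0, 0.3, 7.5], "delta_rot": [0, 0, 0], "fingers": 0.5}, {"xyz": [0, 0.3, 7.5], "delta_rot": [0, 0, 0], "fingers": 0.5}]}}

```text
clock: 41.53
tcp_pos: [0.5741, 0.0039, 0.1727]
orientation: [-3.056, 0.713, 0.001]
contact_force: [-0.1, -0.5, 0.6]
grip_width: 0.0401
```

Emit:
{"api": "jog_arm", "payload": {"rows": [{"xyz": [0, 0, 0], "delta_rot": [0, 0, 0], "fingers": 0.5}, {"xyz": [0, 0, -3], "delta_rot": [0, 0, 0], "fingers": 0.5}, {"xyz": [0, 0, -7], "delta_rot": [0, 0, 0], "fingers": 0.5}, {"xyz": [-2, 3, -8], "delta_rot": [0, 0, -7], "fingers": 0.8}, {"xyz": [-5, 6, -8], "delta_rot": [0, 0, -14], "fingers": 1}]}}

```text
clock: 41.95
tcp_pos: [0.5079, -0.0306, 0.2575]
orientation: [-3.124, 0.327, -0.015]
contact_force: [-1.6, -0.6, 2.6]
grip_width: 0.0197
```

Run:
```python
from h import *
print(M(-.09-.045*np.sin(.5),-.125,.134), M(-.14,-.125,.134))
p=M(-.175,-.125,.23)
plan([p],YAW)
print(tool()[2]["joints"])
im,o=greens("top")
for x in o:
  print(x[0].round(4),round(x[1],1),x[2],x[3])
cv2.imwrite("pics/gg.png",im)
```

```text
[ 0.44417522 -0.10213527  0.134     ] [ 0.4160616  -0.09793367  0.134     ]
tcp [ 0.51 -0.03  0.26] yaxis -101.97 tilt 0.55 t 41.95 w 0.0197
[ 0.38 -0.09  0.23] -> [-11.11   8.71   2.63]
rot [  0.38  -0.49 -93.47]
[-1.14  0.38  1.39  1.93 -0.41  1.16 -1.38]
[0.58 0.02] 130.4 [62.91 67.43] 263
[ 0.3 -0.7] 68.4 [48.86 16.57] 72
```

View pics/gg.png

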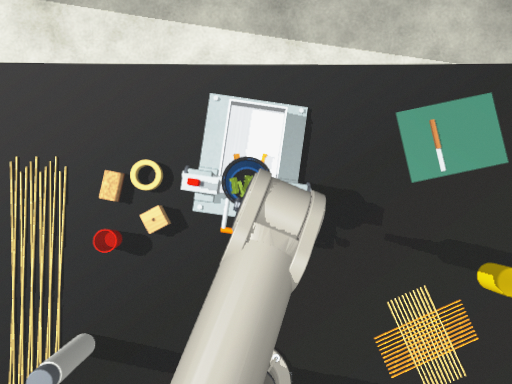

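Run:
```python
from h import *
plan([[.4455,-.101,.18],[.4455,-.101,.094]],YAW-np.pi/2)
```

```text
tcp [ 0.5  -0.03  0.25] yaxis -102.06 tilt 0.52 t 42.0 w 0.0118
[ 0.45 -0.1   0.18] -> [-3.5   7.63  7.3 ]
[ 0.45 -0.1   0.09] -> [-3.47  7.7  15.9 ]
rot [-0.48  0.21 -3.56]
```

Emit:
{"api": "jog_arm", "payload": {"rows": [{"xyz": [-1.5, 3.5, 0], "delta_rot": [-0.4, 0.2, -3.5], "fingers": 0.4}, {"xyz": [-3.5, 7.6, 1], "delta_rot": [-0.4, 0.2, -3.5], "fingers": 0.4}, {"xyz": [-3.5, 7.6, 4], "delta_rot": [-0.4, 0.2, -3.5], "fingers": 0.4}, {"xyz": [-3.5, 7.6, 6], "delta_rot": [-0.4, 0.2, -3.5], "fingers": 0.4}, {"xyz": [-3.5, 7.6, 6], "delta_rot": [-0.4, 0.2, -3.5], "fingers": 0.4}]}}

```text
clock: 42.42
tcp_pos: [0.4435, -0.1012, 0.1919]
orientation: [-3.127, 0.24, 0.003]
contact_force: [0.1, 1.1, 0.0]
grip_width: 0.0511
```

Run:
```python
from h import *
for _ in range(3): imaging.grab_frame("top")
plan([[.4455,-.101,.12],[.4455,-.101,.094]],YAW-np.pi/2)
im=imaging.grab_frame("wrist");cv2.imwrite("pics/hh.png",im)
im=imaging.grab_frame("top");cv2.imwrite("pics/hh_t.png",cv2.resize(im[140:250,170:330],(800,550),interpolation=cv2.INTER_CUBIC))
```

```text
tcp [ 0.45 -0.1   0.19] yaxis -98.65 tilt 0.1 t 42.5667 w 0.0517
[ 0.45 -0.1   0.12] -> [-0.15 -0.06  7.45]
[ 0.45 -0.1   0.09] -> [-0.15 -0.05 10.05]
rot [-0.04 -0.09 -0.15]
```

View pics/hh.png

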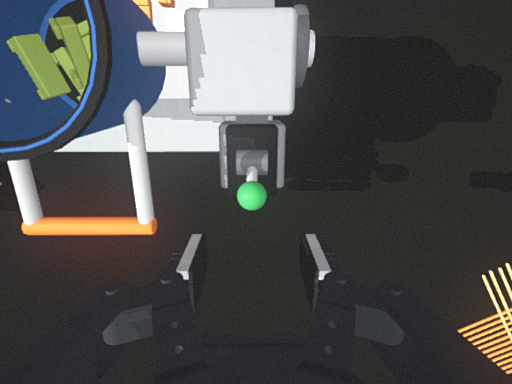

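View pics/hh_t.png

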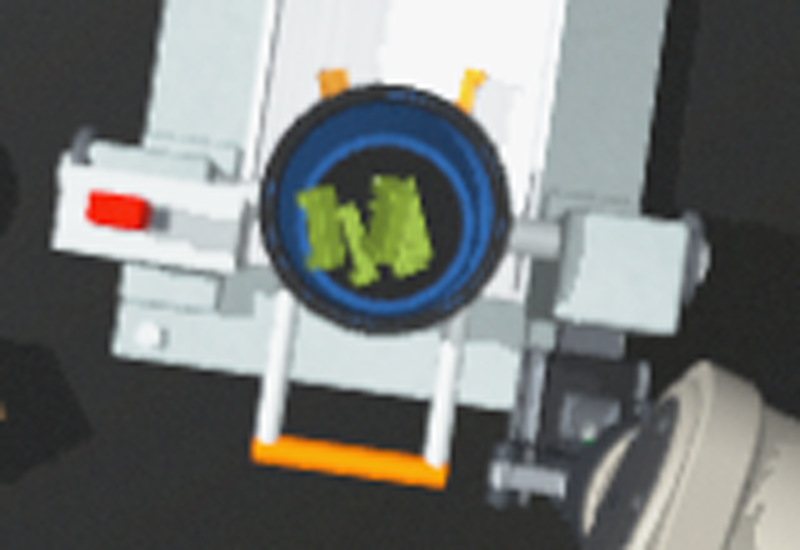

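Run:
```python
from h import *
np.set_printoptions(precision=4,suppress=True)
ct=imaging.camera_info("top");cw=imaging.camera_info("wrist")
for a,b in [((223,187),(274,233.6)),((282,187),(297.6,237)),((252,196),(287.7,232))]:
    p,e=tri(cw,a,ct,b);print(p,e,toM(p))
im=cv2.imread("pics/a_top.png");cv2.imwrite("pics/ii.png",cv2.resize(im[195:245,260:320],(720,600),interpolation=cv2.INTER_CUBIC))
im=cv2.imread("pics/hh.png");cv2.imwrite("pics/ii2.png",cv2.resize(im[100:220,190:320],(650,600),interpolation=cv2.INTER_CUBIC))
```

```text
[ 0.4385 -0.0687  0.0805] 0.0038204204185604113 [-122.1326  -92.7861   80.52  ]
[ 0.428  -0.1329  0.0764] 0.006951655915179467 [-123.0648 -157.857    76.4195]
[ 0.4463 -0.1003  0.1423] 0.001091821627767904 [-109.7233 -122.8919  142.338 ]
```

View pics/ii.png

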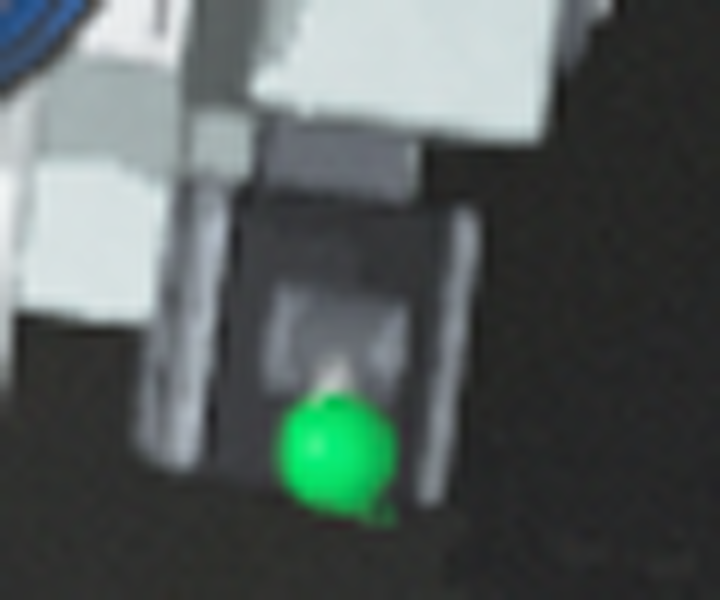

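View pics/ii2.png

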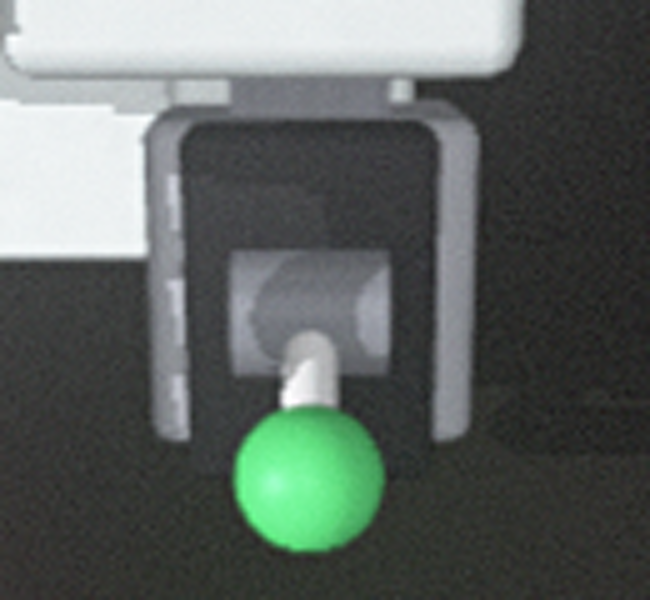

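Emit:
{"api": "jog_arm", "payload": {"rows": [{"xyz": [-0.1, 0, 3], "delta_rot": [0, 0, 0], "fingers": 0.4}, {"xyz": [-0.1, 0, 6], "delta_rot": [0, 0, 0], "fingers": 0.4}, {"xyz": [-0.1, 0, 8], "delta_rot": [0, 0, 0], "fingers": 0.4}, {"xyz": [-0.1, 0, 9.9], "delta_rot": [0, 0, 0], "fingers": 0.4}, {"xyz": [-0.1, 0, 9.9], "delta_rot": [0, 0, 0], "fingers": 0.4}]}}

```text
clock: 43.08
tcp_pos: [0.4452, -0.1008, 0.0936]
orientation: [3.132, -0.234, -0.003]
contact_force: [-0.4, -0.0, 0.6]
grip_width: 0.0511
```

Run:
```python
from h import *
plan([[.4455,-.101,.094]],YAW-np.pi/2);print(tool()[2]["contact_force"],toM(tool()[0]))
im=imaging.grab_frame("wrist");cv2.imwrite("pics/jj.png",im)
```

```text
tcp [ 0.45 -0.1   0.09] yaxis -98.53 tilt 0.14 t 43.0833 w 0.0511
[ 0.45 -0.1   0.09] -> [ 0.03  0.01 -0.04]
rot [ 0.09  0.11 -0.03]
[-0.45 -0.01  0.63] [-110.75 -123.57   93.56]
```

View pics/jj.png

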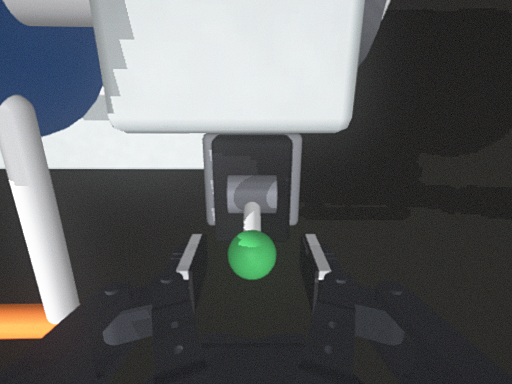

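Emit:
{"api": "jog_arm", "payload": {"grip_force": 25, "rows": [{"xyz": [0, 0, 0], "delta_rot": [0, 0, 0], "fingers": 1}, {"xyz": [0, 0, 0], "delta_rot": [0, 0, 0], "fingers": 1}, {"xyz": [0, 0, 0], "delta_rot": [0, 0, 0], "fingers": 1}, {"xyz": [0, 0, 0], "delta_rot": [0, 0, 0], "fingers": 1}, {"xyz": [0, 0, 0], "delta_rot": [0, 0, 0], "fingers": 1}]}}

```text
clock: 43.55
tcp_pos: [0.4472, -0.1004, 0.0965]
orientation: [-3.132, 0.233, -0.002]
contact_force: [-0.7, 3.0, 4.9]
grip_width: 0.0237
```

Run:
```python
from h import *
im,o=greens("top")
for x in o: print(x[0],x[3])
cv2.imwrite("pics/kk.png",cv2.resize(im[140:250,170:330],(800,550),interpolation=cv2.INTER_CUBIC))
st()
```

```text
[0.57484717 0.0140362 ] 390
[ 0.29531048 -0.76784067] 161
TCPm [-108.84 -122.84   96.46] F [-0.46  2.65  4.64] M [0.64 0.25 0.01] rot [  0.04  -0.1  -90.01] w 0.023874625689794066
```

View pics/kk.png

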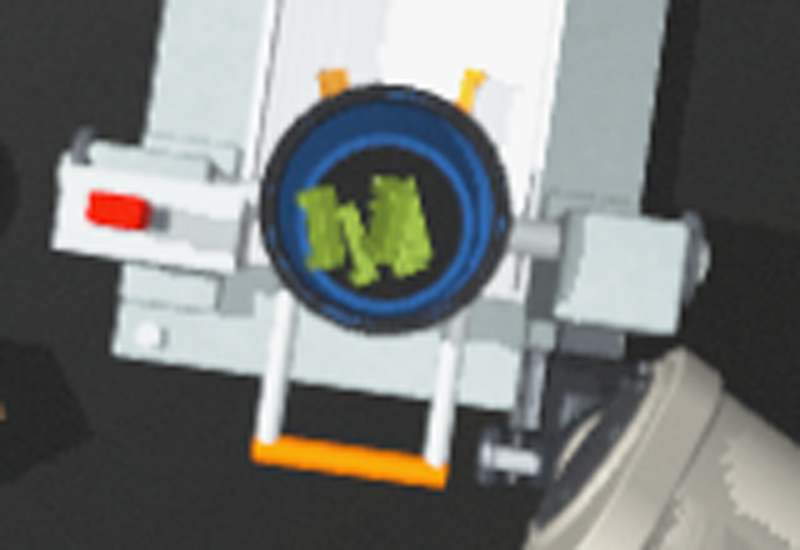

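Emit:
{"api": "jog_arm", "payload": {"rows": [{"xyz": [0.83, 0, -0.35], "delta_rot": [0, 0, 0], "fingers": 1}, {"xyz": [1.71, 0, -0.55], "delta_rot": [0, 0, 0], "fingers": 1}, {"xyz": [2.6, 0, -0.55], "delta_rot": [0, 0, 0], "fingers": 1}, {"xyz": [3.5, 0, -0.35], "delta_rot": [0, 0, 0], "fingers": 1}, {"xyz": [4.3, 0, 0], "delta_rot": [0, 0, 0], "fingers": 1}]}}

```text
clock: 44.02
tcp_pos: [0.4936, -0.1073, 0.0976]
orientation: [-3.133, 0.232, -0.011]
contact_force: [1.8, -0.1, 0.7]
grip_width: 0.0133
```

Run:
```python
from h import *
st()
im=imaging.grab_frame("wrist");cv2.imwrite("pics/ll.png",im)
```

```text
TCPm [ -61.89 -122.75   97.63] F [ 1.76 -0.11  0.74] M [ 0.02 -0.08  0.06] rot [  0.28  -0.33 -89.98] w 0.013274455150965012
```

View pics/ll.png

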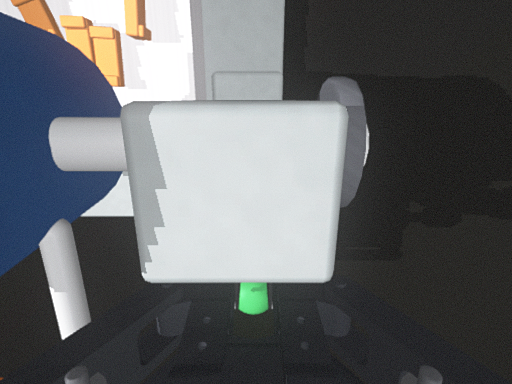

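Emit:
{"api": "jog_arm", "payload": {"rows": [{"xyz": [0, 0, 0], "delta_rot": [0, 0, 0], "fingers": 0.5}, {"xyz": [0, 0, 0], "delta_rot": [0, 0, 0], "fingers": 0.4}, {"xyz": [0, 0, -2], "delta_rot": [0, 0, 0], "fingers": 0.4}, {"xyz": [0, 0, -5], "delta_rot": [0, 0, 0], "fingers": 0.4}, {"xyz": [-3, 0, -8], "delta_rot": [0, 0, 0], "fingers": 0.4}]}}

```text
clock: 44.48
tcp_pos: [0.4686, -0.104, 0.1779]
orientation: [3.127, -0.23, 0.016]
contact_force: [0.7, 1.7, 4.5]
grip_width: 0.0512
```

Emit:
{"api": "jog_arm", "payload": {"rows": [{"xyz": [-3, 0, 0], "delta_rot": [0, 0, 0], "fingers": 1}, {"xyz": [-5, 0, 0], "delta_rot": [0, 0, 0], "fingers": 1}, {"xyz": [-5, 0, 0], "delta_rot": [0, 0, 0], "fingers": 1}, {"xyz": [-5, 0, 0], "delta_rot": [0, 0, 0], "fingers": 1}, {"xyz": [-5, 0, 0], "delta_rot": [0, 0, 0], "fingers": 1}]}}

```text
clock: 44.9
tcp_pos: [0.4199, -0.0962, 0.1776]
orientation: [3.128, -0.228, 0.017]
contact_force: [-0.1, 0.3, 0.1]
grip_width: -0.0004
```

Run:
```python
from h import *
st()
im=imaging.grab_frame("wrist");cv2.imwrite("pics/mm.png",im)
cw=imaging.camera_info("wrist")
hsv=cv2.cvtColor(im,cv2.COLOR_BGR2HSV);m=cv2.inRange(hsv,(55,120,60),(80,255,255))
n,l,s,c=cv2.connectedComponentsWithStats(m)
for i in range(1,n):
    if s[i][4]>80: print(s[i],c[i],toM(atz(cw,c[i],.136)))
for th in (0,.25,.5,.75,1): print(th,proj(cw,M(-.09+.045*np.sin(th-.5),-.125,.094+.045*np.cos(th-.5))))
```

```text
TCPm [-136.45 -122.75  177.57] F [-0.08  0.29  0.07] M [-0.04  0.02  0.03] rot [  0.7   -0.31 -89.84] w -0.0003719425464421081
[236 119  35  36 910] [253.11 136.6 ] [ -85.56 -122.84  136.  ]
0 [255.72 169.52]
0.25 [255.87 157.44]
0.5 [255.99 143.09]
0.75 [256.06 127.74]
1 [256.06 112.9 ]
```

View pics/mm.png

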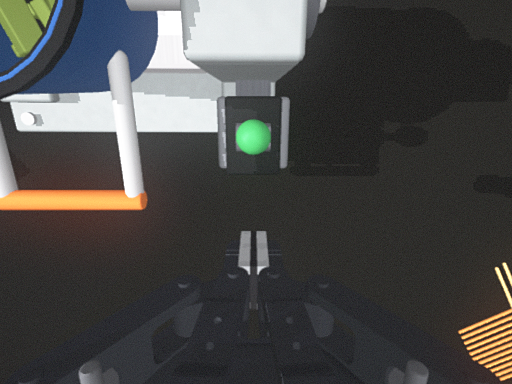

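Emit:
{"api": "jog_arm", "payload": {"rows": [{"xyz": [0.3, 0, 3], "delta_rot": [0, 0, 0], "fingers": 1}, {"xyz": [0.3, 0, 6], "delta_rot": [0, 0, 0], "fingers": 1}, {"xyz": [0.3, 0, 8.2], "delta_rot": [0, 0, 0], "fingers": 1}, {"xyz": [0.3, 0, 8.2], "delta_rot": [0, 0, 0], "fingers": 1}, {"xyz": [0.3, 0, 8.2], "delta_rot": [0, 0, 0], "fingers": 1}]}}

```text
clock: 45.37
tcp_pos: [0.4234, -0.0993, 0.0952]
orientation: [3.125, -0.233, 0.013]
contact_force: [-0.7, -0.6, -0.3]
grip_width: 0.0002
```

Run:
```python
from h import *
st()
```

```text
TCPm [-132.5  -125.25   95.18] F [-0.67 -0.61 -0.3 ] M [-0.02  0.01 -0.01] rot [  0.75  -0.05 -90.02] w 0.00020680662318417923
```

Push to TCP x ≈ -90.

Emit:
{"api": "jog_arm", "payload": {"rows": [{"xyz": [1, 0, 0], "delta_rot": [0, 0, 0], "fingers": 1}, {"xyz": [2, 0, 0], "delta_rot": [0, 0, 0], "fingers": 1}, {"xyz": [3, 0, 0], "delta_rot": [0, 0, 0], "fingers": 1}, {"xyz": [3.6, 0, 0], "delta_rot": [0, 0, 0], "fingers": 1}, {"xyz": [4.1, 0, 0], "delta_rot": [0, 0, 0], "fingers": 1}]}}

```text
clock: 45.78
tcp_pos: [0.4641, -0.1051, 0.0958]
orientation: [3.125, -0.232, 0.01]
contact_force: [-14.9, 2.2, 10.1]
grip_width: 0.0001
```

Run:
```python
from h import *
st()
im=imaging.grab_frame("wrist");cv2.imwrite("pics/nn.png",im)
```

```text
TCPm [ -91.39 -125.     95.75] F [-14.92   2.24  10.14] M [ 0.41  3.14 -0.03] rot [  0.65   0.01 -89.98] w 0.00014293729205389676
```

View pics/nn.png

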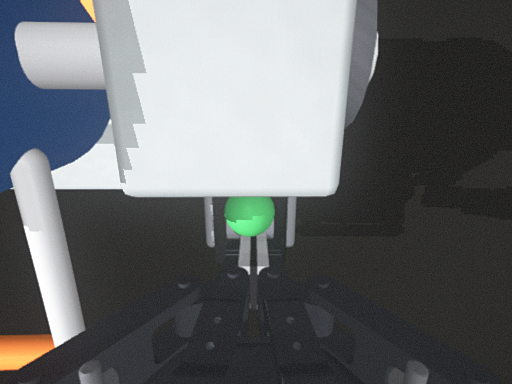

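Emit:
{"api": "jog_arm", "payload": {"rows": [{"xyz": [-1.5, 0, 0], "delta_rot": [0, 0, 0], "fingers": 1}, {"xyz": [-3, 0, 0], "delta_rot": [0, 0, 0], "fingers": 1}, {"xyz": [-4, 0, -3], "delta_rot": [0, 0, 0], "fingers": 1}, {"xyz": [-4, 0, -7], "delta_rot": [0, 0, 0], "fingers": 1}, {"xyz": [-4, 0, -10], "delta_rot": [0, 0, 0], "fingers": 1}]}}

```text
clock: 46.25
tcp_pos: [0.4234, -0.0994, 0.1968]
orientation: [3.124, -0.235, 0.007]
contact_force: [1.0, 1.2, 1.0]
grip_width: 0.0
```

Emit:
{"api": "jog_arm", "payload": {"rows": [{"xyz": [0, 1, -3], "delta_rot": [0, 0, 0], "fingers": 1}, {"xyz": [0, 4, -3], "delta_rot": [0, 0, 0], "fingers": 1}, {"xyz": [0, 6, -3], "delta_rot": [0, 0, 0], "fingers": 1}, {"xyz": [0, 6, -3], "delta_rot": [0, 0, 0], "fingers": 1}, {"xyz": [0, 6, -3], "delta_rot": [0, 0, 0], "fingers": 1}]}}

```text
clock: 46.67
tcp_pos: [0.4147, -0.1594, 0.2278]
orientation: [3.124, -0.24, 0.009]
contact_force: [0.5, 0.4, -0.5]
grip_width: 0.0001
```

Run:
```python
from h import *
for _ in range(3): imaging.grab_frame("top")
st()
im=imaging.grab_frame("wrist");cv2.imwrite("pics/oo.png",im)
cw=imaging.camera_info("wrist")
hsv=cv2.cvtColor(im,cv2.COLOR_BGR2HSV);m=cv2.inRange(hsv,(55,120,60),(80,255,255))
n,l,s,c=cv2.connectedComponentsWithStats(m)
for i in range(1,n):
    if s[i][4]>80: print(s[i],c[i],toM(atz(cw,c[i],.134)))
for th in (.5,.75,.9,1): print(th,proj(cw,M(-.09+.045*np.sin(th-.5),-.125,.094+.045*np.cos(th-.5))))
im=imaging.grab_frame("top");cv2.imwrite("pics/oo_t.png",im)
im=imaging.grab_frame("scene");cv2.imwrite("pics/oo_s.png",im)
```

```text
TCPm [-132.74 -184.48  227.19] F [-0.73  0.28 -0.89] M [ 0.02 -0.03  0.01] rot [  0.59   0.2  -90.07] w 0.00011292933102161926
[170 101  29  29 641] [184.21 114.66] [ -69.21 -122.32  134.  ]
0.5 [187.69 138.52]
0.75 [187.12 125.92]
0.9 [187.11 118.48]
1 [187.24 113.74]
```

View pics/oo.png

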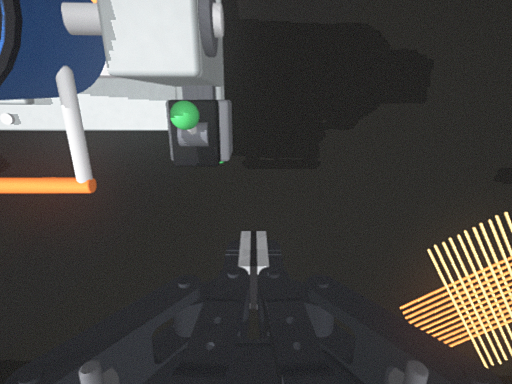

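View pics/oo_t.png

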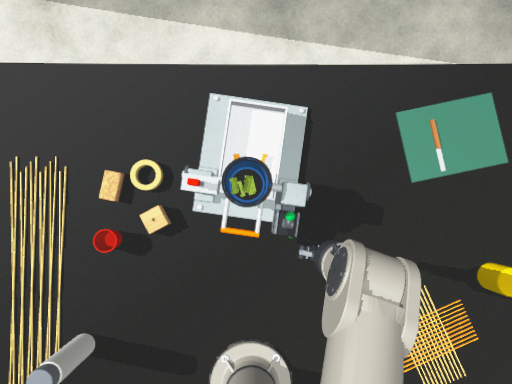

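View pics/oo_s.png

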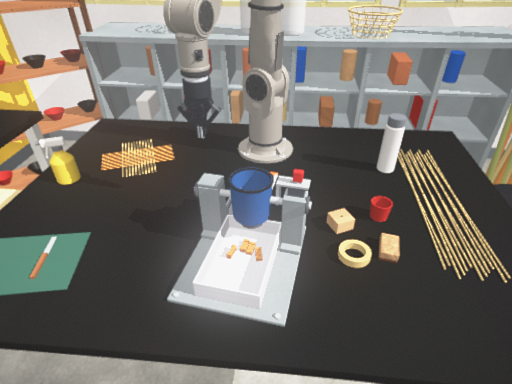

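Run:
```python
from h import *
im=cv2.imread("pics/oo_t.png");cv2.imwrite("pics/pp.png",cv2.resize(im[155:215,215:280],(650,600),interpolation=cv2.INTER_CUBIC))
print(r.hand_in())
```

```text
the job is handed in; nothing more can be done
None
```

View pics/pp.png

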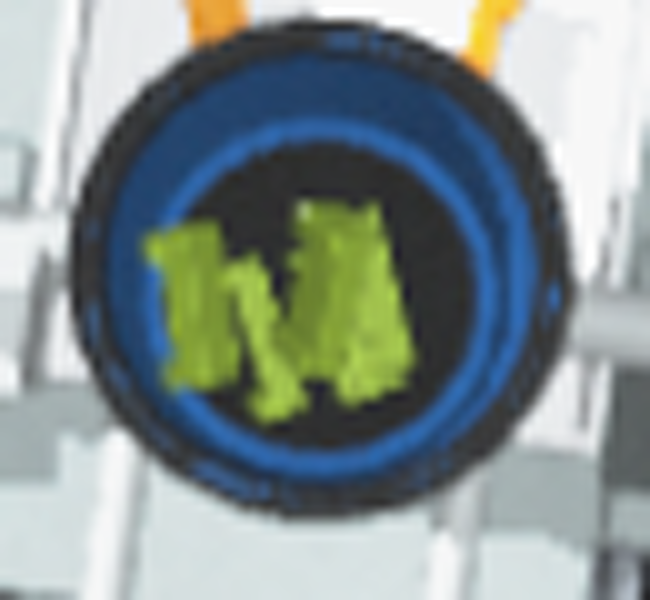

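The batch is changed and the job is handed in at about 47 s. I tipped the bowl to about 2.48 rad, which put all four amber rests in the tray, then swung it back against its stop. I seated the pin, put the five green rests in the bowl and threw the switch on last.

**Last checks**
- **Bowl:** it is back at its stop; the bar sits at the same pixels in the top picture as at the start.
- **Pin:** the collar met the tongue at the height expected from the given sizes, with about 10 N of push-back. The pin then stood upright on its own.
- **Rests:** the green rests show as one overlapping pile in the bowl, so I could not count five separately. None are left on the bench. The ambers lie in the tray.
- **Switch:** the ball's place in the wrist picture gives about 0.98 rad.
- **Tape, cup and sanding block:** they look unmoved in the pictures.
- **Hand:** it was clear of everything, and the force reading was about 1 N.

**What disagreed or went wrong**
- **Fingertips:** they lie about 31 mm behind the stated TCP. My first grasp of the bar therefore closed above it, and the touch test to find the true tips pressed on the bar with about 80 N for a moment.
- **Pin hole:** I did not feel along the slot for it. It could be seen through the slot, and the pin went in on the first try.
- **Switch:** the ball slipped out of the grip at about 0.6 rad on the first throw, so I finished by pushing it from behind with shut fingers.

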